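Scan a batch of lens carriers on the tilt table and hang them on the rail

ROBOT

A 6-joint arm with a two-finger parallel gripper is mounted at the origin on the work surface. World frame = base frame: x ahead of the robot, y to its left, z up, the work surface at z = 0. Lengths are in m, angles in rad, forces in N, time in s.
With the tool pointing down it reaches from about 0.375 to 0.975 m from the base axis. Payload 3.8 kg.
Tool frame: the origin (TCP) lies between the finger pads; the fingertips stand 14 mm ahead of it and the grasp point (between the pads) lies 5 mm behind it (tips_ahead is the distance from the TCP to the fingertips, in m); z points along the fingers, y is the direction in which the jaws open and shut (so a half turn about z gives the same grasp; the last joint's range is limited). The gripper opens to 88 mm and grips with 3 to 60 N. Pads are 18 mm wide; open, the fingers measure 123 mm over their backs; the gripper's body (75 mm by 187 mm) begins 45 mm behind the grasp point.
Start: joints at [1.251, 0.264, 1.604, -0, 1.274, -0.037], TCP at [0.188, 0.648, 0.253] pointing down, gripper open.
Joint ranges: [-2.63, 2.63], [-0.94, 2.18], [0.31, 2.57], [-1.31, 4.45], [0, 2.66], [-2.55, 2.55]. Speed limits (rad/s): [2.57, 2.57, 3.14, 3.14, 3.14, 3.14].

INTERFACE

Orientations are given as a unit quaternion [x, y, z, w].
In Python, from cell import * gives the robot as it stands.
- The arm moves only by the tool move_arm, never from a script. Its argument "commands" is text: rows parted by semicolons, each of 7 numbers parted by spaces: the shift along the tool's x, y, z as a fraction of full scale, then the turn, a rotation vector about the tool's x, y, z as a fraction of full scale, then the closure, from 0 (fully open) to 1 (shut). In form: dx dy dz wx wy wz claw; .... A call has 1 to 12 rows; each row shifts and turns the pose as measured when the row begins, along the tool's axes as they then stand; what a row does not reach is not made up. Full scale, the value 1, is 0.3 m for a shift and 360 degrees for a turn. A row lasts 1/12 s, in which the tool goes at most 41.7 mm and 7.16 degrees, less where a joint would pass 70% of its speed; a pose out of reach is approached as far as the arm can. A call with a number of a shift or a turn outside -1 to 1 is refused whole. A call with a gripper value outside its range is refused whole. The fingers move at their own pace and stop on an object; "force" is the grip in N (left out, the last holds). Time passes only in rows, so rows that do not move let the fingers close. It gives the time, the measured TCP pose, the force and the opening at its end, in the units of the state.
- get_state(): the state, without advancing time (a new reading comes with each control period).
- capture(name): name is "scene" or "side" or "wrist"; returns a dict with "img" (384x512x3 uint8, blue, green, red), "intrinsics" (3x3 intrinsics, pixels), "world_to_cam" (4x4, takes a point from world to camera coordinates); the wrist camera has in their place "mount" (4x4, takes a point from camera to tool coordinates, whose origin is the TCP and whose axes are the flange's). Camera axes: x right, y down, z forward; pixel columns grow to the right and rows downward; lengths in m; the calibration is good to about 2 mm. A picture is of the moment at which its call begins: read the wrist's pose just before it. There is no depth.
- hand_in(): hands the job in, once; it reports no verdict.
The state is a dict: "t": time; "qpos": joint angles; "joint_velocities": joint speeds; "joint_torque": joint torques, N m; "ee_pos": TCP position; "tcp_rot": TCP orientation; "force": force on the tool from outside, world axes, zero at the start; "ft_torque": the same for the moment, N m; "opening": finger opening in m.
Only numpy, scipy, OpenCV 4.12 (cv2) and the standard library are available. Lean on these libraries where they do the work, as an engineer would, in place of code of your own. Each camera call takes 0.05 s, during which the arm holds its last target.

TASK

Stand all the red lens carriers upright on the raised plate of the tilt table, then press the plate down by its yellow tab until it is level on its stop and keep it there for a good second while the scanner reads them. Let the plate come up again and hang every carrier over the horizontal rail, one cheek on each side of the bar, so that each hangs freely; do not knock over the round red holders.

Things in the scene. Friction and masses are not known exactly. Their poses are not given: they have to be found in the camera images.
- carrier_1: red upside-down U with a clear lens in each cheek, stands on steel skids; 0.15 to 0.29 kg; may be absent. Origin: centre of its underside, z up. Along x 74 mm over the two cheeks, 82 over their skids (lowest 14 mm), 60 clear between; 64 mm along y, ends open. Deck underside at z 72 mm, top at 80. Grip fin mid-deck: 14 mm thick in x, 32 mm long in y, z 80 to 120 mm. Same after a half turn.
- carrier_2: as carrier_1 (origin, axes, sizes and colour alike); may be absent
- carrier_3: as carrier_1 (origin, axes, sizes and colour alike); may be absent
- carrier_4: as carrier_1 (origin, axes, sizes and colour alike); may be absent
- carrier_1_saddle (a point): point of carrier_1 on the underside of its deck, midway between the cheeks, 72 mm above its origin; rests on the rail when hung
- carrier_2_saddle (a point): point of carrier_2 on the underside of its deck, midway between the cheeks, 72 mm above its origin; rests on the rail when hung
- carrier_3_saddle (a point): point of carrier_3 on the underside of its deck, midway between the cheeks, 72 mm above its origin; rests on the rail when hung
- carrier_4_saddle (a point): point of carrier_4 on the underside of its deck, midway between the cheeks, 72 mm above its origin; rests on the rail when hung
- plate_mid (a point): centre of the top face of the tilt plate (220 mm in x, 200 in y; aluminium); turns with it. x to the hinge, away from the yellow tab; y along the hinge; z out of the plate. Four white-edged black pads at x +/-46, y +/-42 mm, one carrier each, axes alike. A 28 mm high, 4 mm wall all round it. White scan unit beyond the hinge, x 142 to 188 mm, 100 mm high.
- press_pad (a point): middle of the top face of the yellow press tab (50 by 70 mm) on the plate's raised free edge, in the plane of the plate, 267 mm from the hinge axis (plate_mid is 125 mm from it). The axis lies 8 mm below the plate's top face, 36 mm above the bench. Turns with the plate.
- tilt_plate (a joint): angle of the tilt plate in rad: 0.22 at rest, tab edge up, held there by a spring even with all carriers on it; 0 is level, on its stop. Pressing it level at the tab takes 5 to 10 N; let go, it rises by itself.
- rail_mid (a point): middle of the axis of the horizontal hanging rail: steel bar 16 mm in diameter along y, axis 115 mm above the bench, between two 16 mm square posts 127 mm high at y = +/-200 mm, with feet 120 mm long in x. z up, x across the bar. Room for four carriers hung side by side.
- holder_a: bystander: red round holder 72 mm across with three upright posts 72 mm high, standing on the bench; origin under its centre, z up. Holds a clear glass dish.
- holder_b: bystander: red round holder 72 mm across with three upright posts 72 mm high, standing on the bench; origin under its centre, z up. Holds a clear glass dish.
- holder_c: bystander: red round holder 72 mm across with three upright posts 72 mm high, standing on the bench; origin under its centre, z up. Empty.
There are look-alikes about, which are no part of the job. What is shaped like the carrier_1 but black is not meant.

How it is judged:
By the outcome, as a careful person would: the job done as asked, in the order asked, and still so for the second after the job is handed in, with the robot touching nothing.
Of carrier_1, carrier_2, carrier_3, carrier_4 only 3 to 4 are there at a start; the rules pass over those that are not, and their reading is None.
At some moment in a run one of carrier_1, carrier_2, carrier_3, carrier_4 may be knocked a few centimetres aside while the robot is not near it.
It also fails if it takes over 210 s, if anything falls off the work surface, if the arm or the gripper's body presses on something with over 40 N, if the wrist force passes 120 N, or if a joint passes its speed limit or range.

## Working session

There is one attempt and no reset: what is moved stays moved. The work goes in short steps, Python scripts to look and compute and a tool call to move; the robot and the scene stay as the last step left them, time stands still between calls to the robot, and variables do not carry over. Pictures are saved under pics/ and viewed, and the job is handed in when it is done.

Besides the shell and the picture viewer there is one more tool, called after "Call:" as name(argument=value, ...), one argument or row to a line, values as JSON. move_arm: Moves the arm, as the interface text tells. Its arguments: {"type":"object","properties":{"commands":{"type":"string"},"force":{"type":"number"}},"required":["commands"]}

```bash
ls; mkdir -p pics
cat > h.py <<'E'
from cell import *
import numpy as np, cv2
from scipy.spatial.transform import Rotation as R
def cam(name):
    s=get_state(); c=capture(name); K=np.array(c["intrinsics"]); 
    if name=="wrist":
        T=np.eye(4);T[:3,:3]=R.from_quat(s["tcp_rot"]).as_matrix();T[:3,3]=s["ee_pos"]
        c2w=T@np.array(c["mount"])
    else: c2w=np.linalg.inv(np.array(c["world_to_cam"]))
    return c["img"],K,c2w
def ray(K,c2w,u,v):
    d=c2w[:3,:3]@np.linalg.inv(K)@np.array([u,v,1.]); return c2w[:3,3],d
def onz(K,c2w,u,v,z):
    o,d=ray(K,c2w,u,v); return o+d*(z-o[2])/d[2]
def proj(K,c2w,p):
    q=np.linalg.inv(c2w)@np.append(p,1); q=K@q[:3]; return q[:2]/q[2]
def st():
    s=get_state(); print("t",round(s["t"],2),"p",np.round(s["ee_pos"],4),"q",np.round(s["tcp_rot"],4),"F",np.round(s["force"],2),"op",round(s["opening"],4),"j",np.round(s["qpos"],2)); return s
E
python3 - <<'E'
from h import *
st()
print(R.from_quat(get_state()["tcp_rot"]).as_matrix().round(3))
for n in ["scene","side","wrist"]:
    i,K,c=cam(n); cv2.imwrite(f"pics/{n}0.png",i); print(n,K.round(1).tolist(),c.round(3).tolist())
E
```

```text
pics
t 0.0 p [0.1881 0.6475 0.2514] q [ 1.409e-01  9.900e-01 -1.100e-03 -2.000e-04] F [1.1  0.59 0.05] op 0.0881 j [ 1.25  0.26  1.61 -0.    1.27 -0.04]
[[-0.96   0.279 -0.001]
 [ 0.279  0.96  -0.002]
 [ 0.    -0.002 -1.   ]]
scene [[350.1, 0.0, 257.8], [0.0, 350.1, 187.2], [0.0, 0.0, 1.0]] [[0.694, 0.542, -0.474, 1.032], [0.72, -0.534, 0.443, -0.431], [-0.013, -0.648, -0.761, 0.85], [0.0, 0.0, 0.0, 1.0]]
side [[363.5, 0.0, 247.1], [0.0, 363.5, 195.5], [0.0, 0.0, 1.0]] [[0.966, -0.212, 0.149, 0.388], [-0.258, -0.749, 0.611, -0.747], [-0.017, -0.628, -0.778, 1.039], [0.0, 0.0, 0.0, 1.0]]
wrist [[274.8, 0.0, 253.2], [0.0, 274.8, 192.1], [0.0, 0.0, 1.0]] [[0.28, 0.913, 0.296, 0.112], [0.96, -0.265, -0.089, 0.669], [-0.002, 0.309, -0.951, 0.384], [0.0, 0.0, 0.0, 1.0]]
```

Four red carriers in a row (scene about (152,225), (191,200), (222,180), (261,165)), rail to the right of them, plate beyond. Enlarging.

```bash
python3 - <<'E'
import cv2
a=cv2.imread("pics/scene0.png")[95:315,85:385]; cv2.imwrite("pics/sz.png",cv2.resize(a,None,fx=2.66,fy=2.66,interpolation=cv2.INTER_CUBIC))
a=cv2.imread("pics/side0.png")[100:320,140:350]; cv2.imwrite("pics/dz.png",cv2.resize(a,None,fx=2.7,fy=2.7,interpolation=cv2.INTER_CUBIC))
E
python3 - <<'E'
from h import *
D={}
for n in ["scene","side"]:
    c=capture(n);D[n]=(np.array(c["intrinsics"]),np.linalg.inv(np.array(c["world_to_cam"])))
def s(u,v,z): return onz(*D["scene"],u/2.66+85,v/2.66+95,z)
def d(u,v,z): return onz(*D["side"],u/2.7+140,v/2.7+100,z)
# deck corners from scene
q={"A":[(137,317),(200,296),(217,357),(160,377)],"B":[(240,280),(264,238),(333,265),(304,307)],"C":[(322,227),(343,189),(408,214),(380,252)],"D":[(430,187),(470,150),(507,176),(491,210)]}
q2={"A":[(193,452),(268,452),(263,512),(190,512)],"B":[(176,380),(222,349),(258,382),(207,415)],"C":[(160,308),(205,278),(240,305),(190,338)],"D":[(172,228),(212,199),(245,228),(201,251)]}
for f,Q in ((s,q),(d,q2)):
  for k,v in Q.items():
    P=np.array([f(*p,.08)[:2] for p in v]); print(k,P.mean(0).round(3),P.round(3).tolist(),np.linalg.norm(P-np.roll(P,-1,0),axis=1).round(3))
print("rail ends z.115", [f(*p,.127).round(3) for f,p in ((s,(171,450)),(s,(572,290)),(d,(380,495)),(d,(382,200)))])
# plate wall corners crop: top rim; tab
print("tab",[f(*p,.1).round(3) for f,p in ((s,(503,84)),(d,(130,151)))])
print("pads",[s(*p,.06).round(3) for p in ((583,90),(645,124),(562,132),(633,166))],[d(*p,.06).round(3) for p in ((168,116),(224,100),(202,149),(257,132))])
E
```

```text
A [ 0.44  -0.268] [[0.39, -0.286], [0.413, -0.224], [0.489, -0.255], [0.469, -0.308]] [0.066 0.082 0.057 0.082]
B [ 0.449 -0.142] [[0.424, -0.182], [0.394, -0.129], [0.478, -0.099], [0.5, -0.156]] [0.061 0.088 0.061 0.08 ]
C [ 0.451 -0.034] [[0.427, -0.074], [0.398, -0.02], [0.479, 0.007], [0.499, -0.051]] [0.061 0.086 0.062 0.076]
D [0.494 0.097] [[0.465, 0.053], [0.454, 0.129], [0.515, 0.129], [0.54, 0.078]] [0.076 0.061 0.057 0.078]
A [ 0.431 -0.272] [[0.402, -0.228], [0.48, -0.249], [0.458, -0.315], [0.385, -0.295]] [0.081 0.069 0.076 0.069]
B [ 0.445 -0.146] [[0.401, -0.133], [0.461, -0.105], [0.491, -0.16], [0.426, -0.187]] [0.066 0.063 0.07  0.06 ]
C [ 0.447 -0.038] [[0.402, -0.027], [0.464, 0.003], [0.496, -0.049], [0.428, -0.08]] [0.069 0.061 0.075 0.059]
D [0.484 0.085] [[0.439, 0.095], [0.5, 0.13], [0.53, 0.069], [0.468, 0.047]] [0.07  0.068 0.066 0.056]
rail ends z.115 [array([ 0.574, -0.349,  0.127]), array([0.7  , 0.028, 0.127]), array([ 0.572, -0.35 ,  0.127]), array([0.699, 0.027, 0.127])]
tab [array([0.414, 0.225, 0.1  ]), array([0.409, 0.228, 0.1  ])]
pads [array([0.462, 0.325, 0.06 ]), array([0.559, 0.331, 0.06 ]), array([0.496, 0.247, 0.06 ]), array([0.596, 0.263, 0.06 ])] [array([0.475, 0.326, 0.06 ]), array([0.561, 0.337, 0.06 ]), array([0.509, 0.246, 0.06 ]), array([0.592, 0.258, 0.06 ])]
```

```bash
cat >> h.py <<'E'
def Rt(yaw,tilt=0,tyaw=0):
    """tool y along yaw (world), z down; then tilted by 'tilt' about horizontal axis at yaw tyaw"""
    y=np.array([np.cos(yaw),np.sin(yaw),0]); z=np.array([0,0,-1.]); x=np.cross(y,z)
    M=np.stack([x,y,z],1)
    if tilt: M=R.from_rotvec(tilt*np.array([np.cos(tyaw),np.sin(tyaw),0])).as_matrix()@M
    return M
def go(p,M):
    s=st(); M0=R.from_quat(s["tcp_rot"]).as_matrix(); d=np.array(p)-s["ee_pos"]
    rv=R.from_matrix(M0.T@M).as_rotvec()/(2*np.pi)
    t=M.T@d/.3; t0=M0.T@d/.3
    print("turn tot",rv.round(4),"rows>=",np.linalg.norm(rv)/.0195,"| shift tot after turn",t.round(3),"before turn",t0.round(3),"rows>=",np.linalg.norm(t)/.135)
def fwd():
    s=get_state(); return s["ee_pos"],R.from_quat(s["tcp_rot"]).as_matrix()
E
python3 - <<'E'
from h import *
go([0.47,0.10,0.36],Rt(0))
D={}
for n in ["scene","side"]:
    c=capture(n);D[n]=(np.array(c["intrinsics"]),np.linalg.inv(np.array(c["world_to_cam"])))
def s(u,v,z): return onz(*D["scene"],u/2.66+85,v/2.66+95,z)
def d(u,v,z): return onz(*D["side"],u/2.7+140,v/2.7+100,z)
P=[[s(583,90,.081),s(645,124,.061),s(562,132,.081),s(633,166,.061)],[d(168,116,.081),d(224,100,.061),d(202,149,.081),d(257,132,.061)]]
for p in P: p=np.array(p); print(p[:,:2].round(3).tolist(),p.mean(0),p[1]-p[0],p[3]-p[2],p[0]-p[2],p[1]-p[3])
E
```

```text
t 0.25 p [0.1883 0.6479 0.2521] q [ 1.409e-01  9.900e-01 -5.000e-04 -1.000e-04] F [0.41 0.82 0.32] op 0.0879 j [ 1.25  0.26  1.6   0.    1.27 -0.04]
turn tot [-1.00e-04  1.00e-04  2.05e-01] rows>= 10.512383456749243 | shift tot after turn [-1.826  0.939 -0.36 ] before turn [-1.411 -1.492 -0.358] rows>= 15.44386877315067
[[0.477, 0.305], [0.56, 0.33], [0.511, 0.229], [0.597, 0.262]] [0.53607367 0.28142655 0.071     ] [ 0.08274059  0.02489422 -0.02      ] [ 0.08599411  0.03301642 -0.02      ] [-0.03339456  0.07651795  0.        ] [-3.66480866e-02  6.83957462e-02 -1.11022302e-16]
[[0.473, 0.303], [0.561, 0.336], [0.506, 0.224], [0.591, 0.257]] [0.53278446 0.27994199 0.071     ] [ 0.08772191  0.03292445 -0.02      ] [ 0.08529791  0.03226331 -0.02      ] [-3.31047050e-02  7.85383860e-02 -1.11022302e-16] [-3.06807073e-02  7.91995211e-02 -1.11022302e-16]
```

Call:
move_arm(
  commands="0 0 -0.033 0 0 0.0186 0;0 0 -0.033 0 0 0.0186 0;0 0 -0.033 0 0 0.0186 0;0 0 -0.033 0 0 0.0186 0;0 0 -0.033 0 0 0.0186 0;0 0 -0.033 0 0 0.0186 0;0 0 -0.033 0 0 0.0186 0;0 0 -0.033 0 0 0.0186 0;0 0 -0.033 0 0 0.0186 0;0 0 -0.033 0 0 0.0186 0;0 0 -0.033 0 0 0.0186 0;0 0 0 0 0 0 0",
  force=25,
)

```text
t: 1.35
ee_pos: [0.1879, 0.6469, 0.3636]
tcp_rot: [0.728, 0.685, -0.003, 0.001]
force: [-0.5, 0.8, 0.7]
opening: 0.0882
```

Call:
move_arm(
  commands="-0.114 0.058 0 0 0 0 0;-0.114 0.058 0 0 0 0 0;-0.114 0.058 0 0 0 0 0;-0.114 0.058 0 0 0 0 0;-0.114 0.058 0 0 0 0 0;-0.114 0.058 0 0 0 0 0;-0.114 0.058 0 0 0 0 0;-0.114 0.058 0 0 0 0 0;-0.114 0.058 0 0 0 0 0;-0.114 0.058 0 0 0 0 0;-0.114 0.058 0 0 0 0 0;-0.114 0.058 0 0 0 0 0",
)

```text
t: 2.35
ee_pos: [0.3818, 0.2167, 0.356]
tcp_rot: [0.708, 0.706, -0.004, 0.001]
force: [1.1, -0.2, 0.7]
opening: 0.0884
```

Call:
move_arm(
  commands="-0.114 0.058 0 0 0 0 0;-0.114 0.058 0 0 0 0 0;-0.114 0.058 0 0 0 0 0;-0.114 0.058 0 0 0 0 0;0 0 0 0 0 0 0;0 0 0 0 0 0 0",
)

```text
t: 2.85
ee_pos: [0.4544, 0.0654, 0.3543]
tcp_rot: [0.704, 0.711, -0.005, 0.002]
force: [0.5, 0.8, 0.3]
opening: 0.0881
```

Run:
```python
from h import *
st(); i,K,c=cam("wrist"); cv2.imwrite("pics/w1.png",cv2.resize(i,None,fx=1.5,fy=1.5))
```

```text
t 2.85 p [0.4544 0.0654 0.3543] q [ 0.7036  0.7106 -0.0046  0.0023] F [0.51 0.82 0.26] op 0.0881 j [ 0.1  -0.2   1.9  -0.01  1.45  0.09]
```

```bash
cat >> h.py <<'E'
def deck(K,c,pts,sc=1.5,off=(0,0),z=.08):
    P=np.array([onz(K,c,u/sc+off[0],v/sc+off[1],z)[:2] for u,v in pts])
    e=np.roll(P,-1,0)-P; L=np.linalg.norm(e,axis=1)
    # pts order: start at a corner, first edge along carrier x
    x=e[0]-e[2]; y=e[1]-e[3]
    a=np.arctan2(x[1],x[0]); b=np.arctan2(y[1],y[0])
    print("ctr",P.mean(0).round(4),"L",L.round(3),"yawx",np.degrees(a).round(1),"yawy-90",np.degrees(b).round(1)); return P.mean(0)
E
python3 - <<'E'
from h import *
i,K,c=cam("wrist")
deck(K,c,[(364,192),(431,160),(458,214),(396,250)])
deck(K,c,[(331,318),(404,291),(413,333),(352,360)])
# colour mask fin-free polygon for D
m=cv2.inRange(cv2.cvtColor(i,cv2.COLOR_BGR2HSV),(0,120,60),(8,255,255))
n,l,s,ce=cv2.connectedComponentsWithStats(m)
for k in range(1,n):
  if s[k,4]>300:
    ys,xs=np.where(l==k); r=cv2.minAreaRect(np.c_[xs,ys].astype(np.float32)); b=cv2.boxPoints(r); print(s[k],(b*1.5).round(0).tolist()); deck(K,c,b,1)
# plate pads: dark rect corners tab
print("plate inner pad row", [onz(K,c,u/1.5,v/1.5,z).round(3) for u,v,z in ((396,28,.09),(419,113,.09),(507,79,.07),(470,1,.07))])
print("tab",[onz(K,c,u/1.5,v/1.5,.1).round(3) for u,v in ((288,7),(323,95),(371,77),(345,0))])
E
```

```text
ctr [0.4853 0.0955] L [0.07  0.058 0.07  0.065] yawx 28.5 yawy-90 -60.3
ctr [ 0.4498 -0.0332] L [0.083 0.049 0.074 0.054] yawx 24.3 yawy-90 -71.4
[ 242  106   64   63 2292] [[359.0, 189.0], [431.0, 155.0], [461.0, 220.0], [389.0, 253.0]]
ctr [0.4831 0.095 ] L [0.074 0.068 0.078 0.07 ] yawx 25.6 yawy-90 -63.1
[428 111  70  44 978] [[629.0, 200.0], [709.0, 131.0], [748.0, 177.0], [668.0, 245.0]]
ctr [0.749  0.1129] L [0.087 0.062 0.09  0.066] yawx 46.8 yawy-90 -41.5
[ 219  179   57  112 3362] [[327.0, 271.0], [410.0, 268.0], [416.0, 434.0], [333.0, 437.0]]
ctr [ 0.4465 -0.0718] L [0.085 0.203 0.098 0.204] yawx 2.9 yawy-90 -88.0
[ 215  319   48   34 1133] [[321.0, 526.0], [324.0, 476.0], [393.0, 480.0], [391.0, 530.0]]
ctr [ 0.4295 -0.2774] L [0.08  0.086 0.081 0.09 ] yawx 87.1 yawy-90 -3.3
plate inner pad row [array([0.466, 0.243, 0.09 ]), array([0.488, 0.177, 0.09 ]), array([0.568, 0.208, 0.07 ]), array([0.53 , 0.268, 0.07 ])]
tab [array([0.379, 0.254, 0.1  ]), array([0.405, 0.19 , 0.1  ]), array([0.445, 0.204, 0.1  ]), array([0.424, 0.259, 0.1  ])]
```

Run:
```python
from h import *
go([0.4845,0.0955,0.16],Rt(np.radians(28)))
```

```text
t 2.95 p [0.454  0.0668 0.3543] q [ 0.7029  0.7112 -0.0047  0.0023] F [-0.27  0.37 -0.74] op 0.0878 j [ 0.1  -0.2   1.9  -0.01  1.45  0.09]
turn tot [-0.0009  0.0014 -0.0759] rows>= 3.893538150429855 | shift tot after turn [0.037 0.135 0.648] before turn [0.101 0.105 0.646] rows>= 4.907630564664968
```

Call:
move_arm(
  commands="0 0 0 0 0 -0.019 0;0 0 0 0 0 -0.019 0;0 0 0 0 0 -0.019 0;0 0 0 0 0.001 -0.019 0;0.009 0.034 0.04 0 0 0 0;0.009 0.034 0.08 0 0 0 0;0.009 0.034 0.12 0 0 0 0;0.01 0.034 0.12 0 0 0 0;0 0 0.12 0 0 0 0;0 0 0.1 0 0 0 0;0 0 0.05 0 0 0 0;0 0 0 0 0 0 0",
)

```text
t: 3.95
ee_pos: [0.4785, 0.1217, 0.1618]
tcp_rot: [0.486, 0.874, 0.003, 0.001]
force: [-0.1, 0.5, -0.4]
opening: 0.0882
```

Run:
```python
from h import *
i,K,c=cam("wrist"); cv2.imwrite("pics/w2.png",cv2.resize(i,None,fx=1.5,fy=1.5))
go([0.4845,0.0955,0.1],Rt(np.radians(28)))
print(proj(K,c,[0.4845,0.0955,0.12])*1.5)
```

```text
t 4.0 p [0.4788 0.1218 0.163 ] q [0.4862 0.8739 0.0029 0.0011] F [ 0.34 -0.31 -0.51] op 0.0882 j [ 0.2  -0.01  2.08  0.    1.06 -0.36]
turn tot [ 0.001  -0.0002  0.0106] rows>= 0.546906851023431 | shift tot after turn [-0.086 -0.024  0.21 ] before turn [-0.085 -0.031  0.21 ] rows>= 1.691506199964647
[361.05126194 383.15776817]
```

Run:
```python
from h import *
i,K,c=cam("wrist")
p=deck(K,c,[(300,293),(431,302),(417,402),(297,392)])
print(onz(K,c,358.5/1.5,387/1.5,.12))
go([p[0],p[1],0.1],Rt(np.radians(28)))
# pads of plate visible: corners of near pads
for q,z in (([(489,80),(632,117),(587,251),(454,234)],.081),([(650,122),(764,153),(712,270),(604,255)],.061)):
    deck(K,c,q,z=z)
```

```text
ctr [0.485  0.0928] L [0.073 0.064 0.072 0.063] yawx 26.8 yawy-90 -63.4
[0.48526176 0.09254256 0.12      ]
t 4.05 p [0.4805 0.1216 0.165 ] q [0.4865 0.8737 0.004  0.0026] F [0.27 0.11 0.99] op 0.0881 j [ 0.2  -0.01  2.08  0.    1.06 -0.36]
turn tot [0.0015 0.0001 0.0105] rows>= 0.5436792875033989 | shift tot after turn [-0.092 -0.032  0.217] before turn [-0.089 -0.04   0.217] rows>= 1.760180102389444
ctr [0.5114 0.2238] L [0.072 0.067 0.072 0.074] yawx 21.7 yawy-90 -68.0
ctr [0.5961 0.257 ] L [0.067 0.067 0.066 0.073] yawx 21.1 yawy-90 -68.2
```

Run:
```python
from h import *
go([.485,.0926,0.1],Rt(np.radians(26.7)))
```

```text
t 4.05 p [0.4805 0.1216 0.165 ] q [0.4865 0.8737 0.004  0.0026] F [0.27 0.11 0.99] op 0.0881 j [ 0.2  -0.01  2.08  0.    1.06 -0.36]
turn tot [0.0015 0.     0.0141] rows>= 0.7274416418407675 | shift tot after turn [-0.093 -0.03   0.217] before turn [-0.09  -0.04   0.217] rows>= 1.7621661859004225
```

Call:
move_arm(
  commands="0 0 0 0.001 0 0.014 0;-0.046 -0.015 0 0 0 0 0;-0.046 -0.015 0 0 0 0 0;0 0 0 0 0 0 0;0 0 0 0 0 0 0",
)

```text
t: 4.47
ee_pos: [0.4902, 0.0976, 0.1756]
tcp_rot: [0.522, 0.853, 0.007, 0.007]
force: [0.3, -0.3, 0.5]
opening: 0.0882
```

Run:
```python
from h import *
go([.485,.0926,0.1],Rt(np.radians(26.7)))
```

```text
t 4.47 p [0.4902 0.0976 0.1756] q [0.5225 0.8526 0.007  0.0068] F [ 0.29 -0.31  0.46] op 0.0882 j [ 0.15 -0.02  2.07  0.    1.07 -0.33]
turn tot [0.003  0.0007 0.0008] rows>= 0.16521236021586944 | shift tot after turn [-0.007 -0.023  0.252] before turn [-0.006 -0.028  0.252] rows>= 1.8760601530690955
```

Call:
move_arm(
  commands="-0.006 -0.022 0.03 0.003 0.001 0.001 0;0 0 0.07 0 0 0 0;0 0 0.07 0 0 0 0;0 0 0.04 0 0 0 0;0 0 0 0 0 0 0;0 0 0 0 0 0 0",
)

```text
t: 4.97
ee_pos: [0.4886, 0.0963, 0.1161]
tcp_rot: [0.525, 0.851, 0.004, 0.002]
force: [-0.2, 0.5, -0.3]
opening: 0.0883
```

Run:
```python
from h import *
go([.485,.0926,0.1],Rt(np.radians(26.7)))
```

```text
t 4.97 p [0.4886 0.0963 0.1161] q [0.5246 0.8514 0.0039 0.0021] F [-0.24  0.47 -0.27] op 0.0883 j [ 0.14  0.05  2.12  0.    0.96 -0.33]
turn tot [ 0.0014 -0.0001  0.0001] rows>= 0.0725726162611706 | shift tot after turn [-0.006 -0.016  0.054] before turn [-0.006 -0.017  0.053] rows>= 0.4174183739680705
```

Call:
move_arm(
  commands="-0.005 -0.015 0.04 0.001 0 0 0;-0.002 -0.003 0.02 0 0 0 0;0 0 0.005 0 0 0 0;0 0 0 0 0 0 0.9;0 0 0 0 0 0 0.9;0 0 0 0 0 0 0.9;0 0 0 0 0 0 0.9;0 0 0 0 0 0 0.9;0 0 0 0 0 0 0.9",
  force=25,
)

```text
t: 5.72
ee_pos: [0.4866, 0.0925, 0.0981]
tcp_rot: [0.524, 0.851, 0.003, 0.002]
force: [-0.8, -0.1, -0.0]
opening: 0.0504
```

Run:
```python
from h import *
i,K,c=cam("wrist"); cv2.imwrite("pics/w3.png",cv2.resize(i,None,fx=1.5,fy=1.5))
go([.485,.0926,0.1],Rt(np.radians(26.7)))
```

```text
t 5.77 p [0.4867 0.0925 0.0981] q [0.5244 0.8515 0.0026 0.0021] F [-0.37 -0.07  0.27] op 0.0464 j [ 0.14  0.07  2.13  0.    0.93 -0.33]
turn tot [0.0011 0.0002 0.0001] rows>= 0.05501959830163431 | shift tot after turn [ 0.003 -0.005 -0.006] before turn [ 0.003 -0.005 -0.006] rows>= 0.061931538814756486
```

Call:
move_arm(
  commands="0 0 0 0 0 0 0.95;0 0 0 0 0 0 0.95;0 0 0 0 0 0 0.95;0 0 0 0 0 0 0.95;0 0 0 0 0 0 0.95;0 0 0 0 0 0 0.95;0 0 -0.03 0 0 0 0.95;0 0 -0.1 0 0 0 0.95;0 0 -0.12 0 0 0 0.95;0 0 -0.12 0 0 0 0.95;0 0 -0.12 0 0 0 0.95;0 0 -0.06 0 0 0 0.95",
)

```text
t: 6.77
ee_pos: [0.4778, 0.0911, 0.2614]
tcp_rot: [0.524, 0.851, -0.005, -0.007]
force: [0.8, -0.1, -2.0]
opening: 0.014
```

Run:
```python
from h import *
i,K,c=cam("wrist"); cv2.imwrite("pics/w4.png",cv2.resize(i,None,fx=1.5,fy=1.5))
st()
```

```text
t 6.82 p [0.4795 0.0914 0.2644] q [ 0.5243  0.8515 -0.0033 -0.0051] F [ 2.13 -1.1  -0.04] op 0.0139 j [ 0.14 -0.09  1.97  0.    1.28 -0.33]
```

Run:
```python
from h import *
i,K,c=cam("wrist")
a=deck(K,c,[(465,57),(572,73),(555,176),(451,166)],z=.081)
b=deck(K,c,[(589,76),(679,90),(652,186),(567,178)],z=.061)
y=np.radians(21.5);X=np.array([np.cos(y),np.sin(y)]);Y=np.array([-X[1],X[0]])
print("mid",(a+b)/2+.042*Y,(b-a),np.linalg.norm(b-a))
```

```text
ctr [0.5145 0.2245] L [0.075 0.068 0.077 0.072] yawx 20.3 yawy-90 -66.8
ctr [0.5994 0.2576] L [0.068 0.069 0.068 0.072] yawx 20.2 yawy-90 -68.2
mid [0.54155096 0.28015781] [0.08484327 0.03308547] 0.09106606722381155
```

```bash
cat >> h.py <<'E'
PM=np.array([0.538,0.280]); PY=np.radians(21.3); TH=.22
def plate(px,py,h,th=TH):
    M=Rt(PY,th,PY+np.pi/2)
    X=np.array([np.cos(PY),np.sin(PY),0]);Y=np.array([-X[1],X[0],0]);Z=np.array([0,0,1.])
    ax=np.cos(th)*X-np.sin(th)*Z; n=np.sin(th)*X+np.cos(th)*Z
    # hinge from plate_mid measured at TH
    mid0=np.array([*PM,.036+.125*np.sin(TH)+.008*np.cos(TH)])
    a0=np.cos(TH)*X-np.sin(TH)*Z; n0=np.sin(TH)*X+np.cos(TH)*Z
    H=mid0+.125*a0-.008*n0
    return H+(px-.125)*ax+py*Y+(h+.008)*n, M
E
python3 - <<'E'
from h import *
p,M=plate(.046,.042,.102); print(p)
go([p[0],p[1],.27],Rt(PY)); go(p+.05*M@[0,0,-1],M)
E
```

```text
[0.58530717 0.34352361 0.16058886]
t 6.87 p [0.4791 0.0913 0.2615] q [ 0.5244  0.8515 -0.0038 -0.0056] F [ 0.16  0.34 -2.33] op 0.0138 j [ 0.14 -0.09  1.97  0.    1.27 -0.33]
turn tot [-0.002  -0.0008  0.0151] rows>= 0.7836835049794989 | shift tot after turn [ 0.655  0.635 -0.028] before turn [ 0.592  0.694 -0.034] rows>= 6.761252095513166
t 6.87 p [0.4791 0.0913 0.2615] q [ 0.5244  0.8515 -0.0038 -0.0056] F [ 0.16  0.34 -2.33] op 0.0138 j [ 0.14 -0.09  1.97  0.    1.27 -0.33]
turn tot [0.033  0.0009 0.0152] rows>= 1.862613022067851 | shift tot after turn [0.655 0.693 0.023] before turn [0.587 0.733 0.168] rows>= 7.066336055740533
```

Call:
move_arm(
  commands="0 0 -0.02 -0.002 0 0.015 0.95;0.06 0.06 0 0 0 0 0.95;0.09 0.09 0 0 0 0 0.95;0.09 0.09 0 0 0 0 0.95;0.09 0.09 0 0 0 0 0.95;0.09 0.09 0 0 0 0 0.95;0.09 0.09 0 0 0 0 0.95;0.08 0.07 0 0 0 0 0.95;0.04 0.04 0 0 0 0 0.95;0 0 0 0 0 0 0.95;0 0 0 0 0 0 0.95",
)

```text
t: 7.78
ee_pos: [0.5778, 0.3406, 0.2388]
tcp_rot: [0.567, 0.823, -0.013, -0.01]
force: [-1.5, -0.9, -2.3]
opening: 0.014
```

Run:
```python
from h import *
p,M=plate(.046,.042,.102)
go(p+.05*M@[0,0,-1],M)
```

```text
t 7.78 p [0.5778 0.3406 0.2388] q [ 0.5673  0.8233 -0.0132 -0.0103] F [-1.5  -0.9  -2.32] op 0.014 j [0.49 0.28 1.6  0.01 1.29 0.13]
turn tot [ 0.0297 -0.0005 -0.0012] rows>= 1.5238918542225943 | shift tot after turn [0.    0.083 0.082] before turn [0.    0.067 0.096] rows>= 0.8642854631995363
```

Call:
move_arm(
  commands="0 0.02 0 0.015 0 -0.001 0.95;0 0.02 0.01 0.012 0 0 0.95;0 0.02 0.02 0.003 0 0 0.95;0 0.01 0.02 0 0 0 0.95;0 0 0 0 0 0 0.95",
)

```text
t: 8.2
ee_pos: [0.5872, 0.3401, 0.2095]
tcp_rot: [0.561, 0.819, -0.102, -0.069]
force: [-1.5, 0.2, -3.3]
opening: 0.014
```

Run:
```python
from h import *
p,M=plate(.046,.042,.102)
i,K,c=cam("wrist"); cv2.imwrite("pics/w5.png",cv2.resize(i,None,fx=1.5,fy=1.5))
go(p,M)
```

```text
t 8.25 p [0.587  0.3399 0.2101] q [ 0.561   0.8187 -0.1016 -0.069 ] F [-0.37 -0.19 -3.09] op 0.0137 j [0.48 0.45 1.46 0.03 1.48 0.1 ]
turn tot [-0.0042  0.0001 -0.0004] rows>= 0.21507293563295826 | shift tot after turn [0.013 0.035 0.161] before turn [0.013 0.039 0.16 ] rows>= 1.2260453012648571
```

```bash
cat >> h.py <<'E'
def onplate(K,c,u,v,h=0,th=TH):
    o,d=ray(K,c,u,v); p0,M=plate(0,0,h,th); n=-M[:,2]; q=o+d*((p0-o)@n)/(d@n)-p0
    return np.array([q@M[:,1],q@M[:,0]])
E
python3 - <<'E'
from h import *
i,K,c=cam("wrist")
for n,u,v in (("gap x L",323,218),("gap x R",340,218),("gap y top",265,314),("gapy bot",265,331),("left pad L top",208,219),("right pad R top",456,219),("wallR inner top",492,193),):
    print(n,onplate(K,c,u/1.5,v/1.5).round(4))
print("wall top outer", onplate(K,c,140/1.5,181/1.5,.028),onplate(K,c,516/1.5,179/1.5,.028))
E
```

```text
gap x L [-0.0072  0.0756]
gap x R [0.0045 0.0756]
gap y top [-0.0537  0.0045]
gapy bot [-0.0549 -0.0092]
left pad L top [-0.0871  0.0749]
right pad R top [0.0837 0.075 ]
wallR inner top [0.1067 0.0923]
wall top outer [-0.11336918  0.10212597] [0.113544  0.1029071]
```

```bash
sed -i 's/PM=np.array(\[0.538,0.280\])/PM=np.array([0.5378,0.2777])/' h.py
python3 - <<'E'
from h import *
p,M=plate(.046,.042,.102)
go(p,M)
E
```

```text
t 8.3 p [0.587  0.3403 0.2114] q [ 0.5609  0.8188 -0.101  -0.0688] F [-1.16  0.4  -2.59] op 0.0138 j [0.48 0.45 1.45 0.03 1.48 0.1 ]
turn tot [-0.004   0.     -0.0004] rows>= 0.20413421184657193 | shift tot after turn [0.005 0.032 0.166] before turn [0.005 0.036 0.166] rows>= 1.2561959904635978
```

Call:
move_arm(
  commands="0.002 0.016 0.02 -0.004 0 0 0.95;0.002 0.014 0.035 0 0 0 0.95;0 0 0.04 0 0 0 0.95;0 0 0.03 0 0 0 0.95;0 0 0.01 0 0 0 0.95;0 0 0 0 0 0 0.95",
)

```text
t: 8.8
ee_pos: [0.585, 0.3401, 0.1711]
tcp_rot: [0.562, 0.82, -0.087, -0.06]
force: [-0.0, 0.5, -1.5]
opening: 0.0138
```

Run:
```python
from h import *
p,M=plate(.046,.042,.098)
go(p,M)
```

```text
t 8.8 p [0.585  0.3401 0.1711] q [ 0.5622  0.8202 -0.0874 -0.0599] F [-0.01  0.45 -1.54] op 0.0138 j [0.48 0.45 1.52 0.02 1.38 0.1 ]
turn tot [ 0.0012 -0.0001 -0.0004] rows>= 0.06766213503967569 | shift tot after turn [0.003 0.009 0.047] before turn [0.003 0.009 0.047] rows>= 0.3581392323391367
```

Call:
move_arm(
  commands="0.003 0.009 0.015 0.001 0 0 0.95;0 0.001 0.015 0 0 0 0.95;0 0 0.015 0 0 0 0.95;0 0 0.01 0 0 0 0.95;0 0 0 0 0 0 0.95",
)

```text
t: 9.22
ee_pos: [0.586, 0.3412, 0.1569]
tcp_rot: [0.562, 0.82, -0.088, -0.06]
force: [0.4, 0.4, -2.1]
opening: 0.0137
```

Run:
```python
from h import *
p,M=plate(.046,.042,.098)
go(p,M)
i,K,c=cam("side"); cv2.imwrite("pics/s6.png",cv2.resize(i[80:230,130:330],None,fx=4,fy=4))
```

```text
t 9.22 p [0.586  0.3412 0.1569] q [ 0.5621  0.8201 -0.0885 -0.0603] F [ 0.39  0.43 -2.14] op 0.0137 j [0.48 0.47 1.53 0.02 1.36 0.1 ]
turn tot [ 0.0009 -0.     -0.0004] rows>= 0.0485577653227387 | shift tot after turn [ 0.001 -0.006  0.002] before turn [ 0.001 -0.006  0.002] rows>= 0.04399791619080897
```

Call:
move_arm(
  commands="0 -0.003 0.006 0.001 0 0 0.95;0 0 0.006 0 0 0 0.95;0 0 0.005 0 0 0 0.95;0 0 0 0 0 0 0.95",
)

```text
t: 9.6
ee_pos: [0.5866, 0.3412, 0.1564]
tcp_rot: [0.562, 0.82, -0.089, -0.061]
force: [0.0, 0.1, -1.3]
opening: 0.0138
```

Run:
```python
from h import *
p,M=plate(.046,.042,.098)
go(p,M)
```

```text
t 9.6 p [0.5866 0.3412 0.1564] q [ 0.5621  0.82   -0.0887 -0.0607] F [ 0.04  0.12 -1.28] op 0.0138 j [0.48 0.47 1.52 0.02 1.36 0.1 ]
turn tot [ 0.0007 -0.0001 -0.0004] rows>= 0.04419863997529043 | shift tot after turn [ 0.002 -0.008  0.001] before turn [ 0.002 -0.008  0.001] rows>= 0.05764444576727149
```

Call:
move_arm(
  commands="0 -0.008 0.012 0.001 0 0 0.95;0 -0.004 0.012 0 0 0 0.95;0 0 0.01 0 0 0 0.95",
)

```text
t: 9.85
ee_pos: [0.5872, 0.3406, 0.1557]
tcp_rot: [0.562, 0.82, -0.085, -0.058]
force: [-3.5, -1.8, 12.0]
opening: 0.0138
```

Run:
```python
from h import *
p,M=plate(.046,.042,.098)
go(p,M)
```

```text
t 9.85 p [0.5872 0.3406 0.1557] q [ 0.5625  0.8204 -0.0852 -0.0581] F [-3.51 -1.77 11.99] op 0.0138 j [0.48 0.46 1.53 0.02 1.35 0.1 ]
turn tot [ 0.0021 -0.     -0.0005] rows>= 0.11234070986413629 | shift tot after turn [ 0.004 -0.009 -0.001] before turn [ 0.004 -0.009 -0.001] rows>= 0.07675089243974331
```

Call:
move_arm(
  commands="0 0 -0.004 0 0 0 0.6;0 0 0 0 0 0 0.6;0 0 0 0 0 0 0.6;0 0 0 0 0 0 0.6;0 0 -0.04 0 0 0 0.6;0 0 -0.1 0 0 0 0.6;0 0 -0.12 0 0 0 0.6;0 0 -0.1 0 0 0 0.6;0 0 -0.05 -0.016 0 0 0.6;0 0 0 -0.016 0 0 0.6",
)

```text
t: 10.68
ee_pos: [0.6123, 0.3505, 0.275]
tcp_rot: [0.566, 0.825, -0.008, -0.004]
force: [1.0, 0.2, 0.5]
opening: 0.0352
```

Run:
```python
from h import *
i,K,c=cam("wrist"); cv2.imwrite("pics/w7.png",cv2.resize(i,None,fx=1.5,fy=1.5))
i,K,c=cam("scene"); cv2.imwrite("pics/s7.png",cv2.resize(i[95:315,85:385],None,fx=2.66,fy=2.66))
go([.45,-.02,.25],Rt(np.radians(22)))
```

```text
t 10.78 p [0.6074 0.3486 0.2726] q [ 0.5652  0.8249 -0.0111 -0.0062] F [-0.27 -0.77  0.2 ] op 0.0354 j [0.49 0.32 1.5  0.   1.35 0.12]
turn tot [-0.004   0.0003 -0.0023] rows>= 0.2393737475988475 | shift tot after turn [-0.943 -0.947  0.075] before turn [-0.956 -0.931  0.101] rows>= 9.912550705032233
```

Run:
```python
from h import *
i,K,c=cam("wrist")
P=[onplate(K,c,u/1.5,v/1.5,.08) for u,v in ((282,230),(390,224),(391,313),(286,321))]; print(np.round(P,3).tolist(),np.mean(P,0))
go([.44,-.006,.2],Rt(np.radians(22)))
```

```text
[[0.009, 0.074], [0.079, 0.076], [0.08, 0.012], [0.007, 0.012]] [0.04349478 0.04354431]
t 10.83 p [0.6073 0.3484 0.2713] q [ 0.5652  0.8248 -0.0128 -0.0072] F [ 0.29 -0.41 -0.07] op 0.0352 j [0.48 0.32 1.5  0.   1.35 0.12]
turn tot [-0.0047  0.0004 -0.0023] rows>= 0.2684753660794627 | shift tot after turn [-0.886 -0.96   0.238] before turn [-0.9   -0.939  0.268] rows>= 9.836285410148111
```

Call:
move_arm(
  commands="-0.04 -0.045 0 -0.004 0 -0.002 0.6;-0.085 -0.092 0 0 0 0 0.6;-0.085 -0.092 0 0 0 0 0.6;-0.085 -0.092 0 0 0 0 0.6;-0.085 -0.092 0 0 0 0 0.6;-0.085 -0.092 0 0 0 0 0.6;-0.085 -0.092 0.02 0 0 0 0.6;-0.085 -0.092 0.05 0 0 0 0.6;-0.085 -0.092 0.06 0 0 0 0.6;-0.085 -0.09 0.06 0 0 0 0.6;-0.05 -0.05 0.03 0 0 0 0.6;0 0 0 0 0 0 0.6",
)

```text
t: 11.83
ee_pos: [0.4354, -0.0034, 0.2012]
tcp_rot: [0.557, 0.83, -0.019, -0.019]
force: [1.3, -0.2, -0.5]
opening: 0.0351
```

Run:
```python
from h import *
i,K,c=cam("wrist"); cv2.imwrite("pics/w8.png",cv2.resize(i,None,fx=1.5,fy=1.5)); st()
```

```text
t 11.88 p [ 0.4364 -0.0023  0.2018] q [ 0.5573  0.8299 -0.018  -0.0183] F [-0.61  0.59  0.62] op 0.035 j [-0.05 -0.13  2.12 -0.01  1.2  -0.44]
```

Run:
```python
from h import *
i,K,c=cam("wrist")
p=deck(K,c,[(331,284),(443,283),(441,374),(331,372)])
print(onz(K,c,384/1.5,357/1.5,.12))
go([p[0],p[1],0.1],Rt(np.radians(22)))
```

```text
ctr [ 0.4468 -0.0321] L [0.072 0.065 0.076 0.064] yawx 23.1 yawy-90 -68.1
[ 0.4469261  -0.03185551  0.12      ]
t 11.93 p [ 0.438  -0.0012  0.2029] q [ 0.5569  0.8303 -0.0169 -0.0171] F [-0.06 -0.09  0.57] op 0.0352 j [-0.05 -0.13  2.11 -0.01  1.2  -0.44]
turn tot [-0.0075 -0.0015  0.0008] rows>= 0.39477645918162285 | shift tot after turn [-0.106 -0.011  0.343] before turn [-0.11   0.004  0.342] rows>= 2.6622583311249888
```

Call:
move_arm(
  commands="-0.04 0 0 -0.007 -0.001 0.001 0.6;-0.04 -0.005 0.02 0 0 0 0.6;-0.025 -0.006 0.06 0 0 0 0.6;0 0 0.07 0 0 0 0.6;0 0 0.06 0 0 0 0.6;0 0 0.02 0 0 0 0.6;0 0 0 0 0 0 0.6",
)

```text
t: 12.52
ee_pos: [0.4584, -0.0279, 0.1368]
tcp_rot: [0.557, 0.83, 0.002, -0.001]
force: [-0.3, -1.3, -1.2]
opening: 0.0355
```

Run:
```python
from h import *
i,K,c=cam("wrist"); cv2.imwrite("pics/w9.png",cv2.resize(i,None,fx=1.5,fy=1.5))
go([.4468,-.032,0.1],Rt(np.radians(22.4)))
```

```text
t 12.57 p [ 0.4586 -0.0279  0.1373] q [ 0.557   0.8305  0.0024 -0.001 ] F [ 0.02 -0.53 -0.18] op 0.0351 j [-0.12 -0.04  2.17  0.01  1.01 -0.51]
turn tot [ 0.0005 -0.0007 -0.0003] rows>= 0.044913815218371816 | shift tot after turn [ 0.002 -0.042  0.124] before turn [ 0.002 -0.042  0.124] rows>= 0.9709388837342997
```

Call:
move_arm(
  commands="0.001 -0.03 0 0 -0.001 0 0.6;0.001 -0.014 0.02 0 0 0 0.6;0 0 0.05 0 0 0 0.6;0 0 0.04 0 0 0 0.6;0 0 0.015 0 0 0 0.6;0 0 0 0 0 0 0.6",
)

```text
t: 13.07
ee_pos: [0.4492, -0.0322, 0.1038]
tcp_rot: [0.556, 0.831, 0.002, 0.006]
force: [-0.3, 0.7, 0.2]
opening: 0.0352
```

Run:
```python
from h import *
go([.4468,-.032,0.1],Rt(np.radians(22.4)))
```

```text
t 13.07 p [ 0.4492 -0.0322  0.1038] q [0.5557 0.8313 0.0024 0.0059] F [-0.29  0.73  0.25] op 0.0352 j [-0.13 -0.02  2.22 -0.    0.93 -0.52]
turn tot [0.0017 0.0012 0.0002] rows>= 0.10481676317763487 | shift tot after turn [ 0.004 -0.007  0.013] before turn [ 0.004 -0.007  0.012] rows>= 0.1109509370550147
```

Call:
move_arm(
  commands="0.004 -0.007 0.012 0.001 0.001 0 0.6;0.001 -0.002 0.008 0 0 0 0.95;0 0 0 0 0 0 0.95;0 0 0 0 0 0 0.95;0 0 0 0 0 0 0.95;0 0 0 0 0 0 0.95;0 0 0 0 0 0 0.95;0 0 0 0 0 0 0.95",
)

```text
t: 13.73
ee_pos: [0.4462, -0.032, 0.0992]
tcp_rot: [0.556, 0.831, 0.002, 0.002]
force: [0.2, -0.8, -2.1]
opening: 0.0137
```

Run:
```python
from h import *
go([.4468,-.032,0.1],Rt(np.radians(22.4)))
i,K,c=cam("wrist"); cv2.imwrite("pics/w10.png",cv2.resize(i,None,fx=1.5,fy=1.5))
```

```text
t 13.73 p [ 0.4462 -0.032   0.0992] q [0.5558 0.8313 0.0019 0.0022] F [ 0.25 -0.81 -2.14] op 0.0137 j [-0.13 -0.02  2.23  0.    0.93 -0.52]
turn tot [0.0009 0.0002 0.0002] rows>= 0.04774101337688644 | shift tot after turn [-0.001  0.002 -0.003] before turn [-0.001  0.002 -0.003] rows>= 0.024430232797724005
```

Call:
move_arm(
  commands="0 0 -0.03 0 0 0 0.95;0 0 -0.08 0 0 0 0.95;0 0 -0.12 0 0 0 0.95;0 0 -0.12 0 0 0 0.95;0 0 -0.12 0 0 0 0.95;0 0 -0.05 0 0 0 0.95;0 0 0 0 0 0 0.95;0 0 0 0 0 0 0.95",
)

```text
t: 14.45
ee_pos: [0.4422, -0.0316, 0.2629]
tcp_rot: [0.556, 0.831, 0.001, -0.001]
force: [-0.0, -0.6, -3.4]
opening: 0.0141
```

Run:
```python
from h import *
p,M=plate(.044,-.042,.099)
print(p)
go([p[0]+.01,p[1],.26],Rt(PY))
```

```text
[0.61319184 0.26201474 0.15809763]
t 14.45 p [ 0.4422 -0.0316  0.2629] q [ 5.557e-01  8.314e-01  5.000e-04 -7.000e-04] F [-0.01 -0.62 -3.43] op 0.0141 j [-0.13 -0.19  2.06  0.    1.28 -0.52]
turn tot [ 0.     -0.0003  0.0033] rows>= 0.16875603824253083 | shift tot after turn [0.693 0.917 0.01 ] before turn [0.674 0.932 0.011] rows>= 8.51639928333644
```

Call:
move_arm(
  commands="0.035 0.045 -0.01 0 0 0.003 0.95;0.07 0.092 0 0 0 0 0.95;0.07 0.092 0 0 0 0 0.95;0.07 0.092 0 0 0 0 0.95;0.07 0.092 0 0 0 0 0.95;0.07 0.092 0 0 0 0 0.95;0.07 0.092 0 0 0 0 0.95;0.07 0.092 0 0 0 0 0.95;0.07 0.092 0 0 0 0 0.95;0.06 0.08 0 0.01 0 0 0.95;0.03 0.04 0 0.012 0 0 0.95;0 0 0 0.01 0 0 0.95",
)

```text
t: 15.45
ee_pos: [0.613, 0.2684, 0.2366]
tcp_rot: [0.562, 0.819, -0.098, -0.069]
force: [-1.0, 0.3, -3.1]
opening: 0.0137
```

Run:
```python
from h import *
p,M=plate(.044,-.042,.099)
i,K,c=cam("wrist"); cv2.imwrite("pics/w11.png",cv2.resize(i,None,fx=1.5,fy=1.5))
go(p+.03*M@[0,0,-1],M)
```

```text
t 15.5 p [0.613  0.2677 0.2341] q [ 0.5615  0.8184 -0.1    -0.0707] F [ 0.31 -0.03 -4.72] op 0.0142 j [0.37 0.42 1.45 0.   1.52 0.  ]
turn tot [-0.0041 -0.0007 -0.0005] rows>= 0.21350566962204248 | shift tot after turn [-0.018  0.049  0.149] before turn [-0.018  0.053  0.147] rows>= 1.1680859385394728
```

Call:
move_arm(
  commands="-0.009 0.022 0.02 -0.004 -0.001 -0.001 0.95;-0.009 0.022 0.05 0 0 0 0.95;0 0.005 0.05 0 0 0 0.95;0 0 0.03 0 0 0 0.95;0 0 0 0 0 0 0.95",
)

```text
t: 15.92
ee_pos: [0.6163, 0.2622, 0.1722]
tcp_rot: [0.559, 0.821, -0.096, -0.064]
force: [-0.7, 0.4, -3.0]
opening: 0.0139
```

Run:
```python
from h import *
p,M=plate(.044,-.042,.099)
go(p,M)
```

```text
t 15.92 p [0.6163 0.2622 0.1722] q [ 0.5589  0.8211 -0.0959 -0.0641] F [-0.74  0.44 -3.02] op 0.0139 j [ 0.37  0.45  1.52 -0.    1.4  -0.01]
turn tot [-0.0018  0.0004  0.0005] rows>= 0.09856575844482979 | shift tot after turn [0.003 0.001 0.048] before turn [0.003 0.001 0.048] rows>= 0.3569505364239682
```

Call:
move_arm(
  commands="0.003 0.001 0.015 -0.002 0 0 0.95;0.001 0 0.02 0 0 0 0.95;0 0 0.015 0 0 0 0.95;0 0 0.01 0 0 0 0.95;0 0 0.01 0 0 0 0.95;0 0 0.01 0 0 0 0.95",
)

```text
t: 16.42
ee_pos: [0.6125, 0.261, 0.1582]
tcp_rot: [0.561, 0.822, -0.086, -0.058]
force: [-1.0, -0.2, 5.6]
opening: 0.0137
```

Run:
```python
from h import *
p,M=plate(.044,-.042,.099)
go(p,M)
```

```text
t 16.42 p [0.6125 0.261  0.1582] q [ 0.5605  0.8216 -0.086  -0.0579] F [-1.02 -0.2   5.62] op 0.0137 j [ 0.37  0.44  1.56 -0.    1.35 -0.01]
turn tot [0.002  0.0003 0.0002] rows>= 0.10200689795527287 | shift tot after turn [ 0.002  0.003 -0.   ] before turn [ 0.002  0.003 -0.   ] rows>= 0.03003018448958601
```

Call:
move_arm(
  commands="0 0 -0.003 0 0 0 0.6;0 0 0 0 0 0 0.6;0 0 0 0 0 0 0.6;0 0 0 0 0 0 0.6;0 0 -0.04 0 0 0 0.6;0 0 -0.1 0 0 0 0.6;0 0 -0.12 0 0 0 0.6;0 0 -0.1 0 0 0 0.6;0 0 -0.03 -0.016 0 0 0.6;0 0 0 -0.016 0 0 0.6;0 0 0 0 0 0 0.6",
)

```text
t: 17.33
ee_pos: [0.6377, 0.2706, 0.2813]
tcp_rot: [0.564, 0.826, -0.001, 0.0]
force: [0.0, -0.7, 0.8]
opening: 0.0351
```

Run:
```python
from h import *
i,K,c=cam("wrist"); cv2.imwrite("pics/w12.png",cv2.resize(i,None,fx=1.5,fy=1.5))
go([.437,-.116,.2],Rt(np.radians(20)))
```

```text
t 17.38 p [0.6386 0.2709 0.282 ] q [ 5.638e-01  8.259e-01 -1.000e-03  1.000e-04] F [ 0.79 -0.38  1.14] op 0.0351 j [ 0.37  0.28  1.52 -0.    1.33 -0.01]
turn tot [-0.0002  0.0002  0.0038] rows>= 0.19543009680881182 | shift tot after turn [-0.982 -1.073  0.273] before turn [-0.956 -1.095  0.276] rows>= 10.961428503472678
```

Both stand on their pads. Now the next carrier (B).

Call:
move_arm(
  commands="-0.04 -0.045 0 0 0 0.004 0.6;-0.085 -0.093 0 0 0 0 0.6;-0.09 -0.098 0 0 0 0 0.6;-0.09 -0.098 0 0 0 0 0.6;-0.09 -0.098 0 0 0 0 0.6;-0.09 -0.098 0 0 0 0 0.6;-0.09 -0.098 0 0 0 0 0.6;-0.09 -0.098 0 0 0 0 0.6;-0.09 -0.098 0.03 0 0 0 0.6;-0.09 -0.098 0.06 0 0 0 0.6;-0.09 -0.098 0.06 0 0 0 0.6;-0.05 -0.055 0.06 0 0 0 0.6",
)

```text
t: 18.38
ee_pos: [0.4381, -0.1229, 0.2305]
tcp_rot: [0.57, 0.822, -0.008, -0.007]
force: [0.4, -1.0, -0.2]
opening: 0.0352
```

Call:
move_arm(
  commands="0 0 0 0 0 0 0.6;0 0 0 0 0 0 0.6",
)

```text
t: 18.55
ee_pos: [0.4343, -0.1262, 0.2275]
tcp_rot: [0.573, 0.819, -0.01, -0.013]
force: [0.7, -0.2, 0.8]
opening: 0.0354
```

Run:
```python
from h import *
i,K,c=cam("wrist"); cv2.imwrite("pics/w13.png",cv2.resize(i,None,fx=1.5,fy=1.5)); st()
```

```text
t 18.6 p [ 0.4344 -0.1259  0.2274] q [ 0.5724  0.8198 -0.0102 -0.0127] F [ 0.91 -0.22 -1.44] op 0.0354 j [-0.33 -0.13  2.07 -0.01  1.23 -0.68]
```

Run:
```python
from h import *
i,K,c=cam("wrist")
p=deck(K,c,[(338,257),(444,256),(442,342),(342,342)])
print(onz(K,c,391/1.5,321/1.5,.12))
go([p[0],p[1],0.14],Rt(np.radians(21)))
```

```text
ctr [ 0.445  -0.1431] L [0.074 0.065 0.074 0.065] yawx 21.0 yawy-90 -68.7
[ 0.44483452 -0.14268535  0.12      ]
t 18.65 p [ 0.4351 -0.1253  0.2278] q [ 0.5719  0.8202 -0.0098 -0.012 ] F [ 0.17  0.35 -0.94] op 0.0355 j [-0.33 -0.13  2.07 -0.01  1.23 -0.68]
turn tot [-0.0047 -0.0014 -0.0021] rows>= 0.27547862351478775 | shift tot after turn [-0.067  0.009  0.293] before turn [-0.07   0.019  0.292] rows>= 2.225673753627924
```

Call:
move_arm(
  commands="-0.02 0 0 -0.005 -0.001 -0.002 0.6;-0.03 -0.01 0.03 0 0 0 0.6;-0.015 -0.005 0.07 0 0 0 0.6;0 0 0.08 0 0 0 0.6;0 0 0.06 0 0 0 0.6;0 0 0.02 0 0 0 0.6;0 0 0 0 0 0 0.6",
)

```text
t: 19.23
ee_pos: [0.4487, -0.1424, 0.1529]
tcp_rot: [0.562, 0.827, 0.003, 0.003]
force: [-0.5, 0.8, 1.1]
opening: 0.0353
```

Run:
```python
from h import *
go([.445,-.143,0.1],Rt(np.radians(21.2)))
```

```text
t 19.23 p [ 0.4487 -0.1424  0.1529] q [0.5624 0.8269 0.0031 0.0034] F [-0.49  0.76  1.06] op 0.0353 j [-0.36 -0.04  2.14  0.01  1.04 -0.74]
turn tot [0.0014 0.0003 0.001 ] rows>= 0.09065157893451371 | shift tot after turn [ 0.003 -0.012  0.176] before turn [ 0.003 -0.014  0.176] rows>= 1.3097534425505657
```

Call:
move_arm(
  commands="0.003 -0.012 0.04 0.001 0 0.001 0.6;0 -0.003 0.06 0 0 0 0.6;0 0 0.05 0 0 0 0.6;0 0 0.025 0 0 0 0.6;0 0 0.005 0 0 0 0.6;0 0 0 0 0 0 0.6",
)

```text
t: 19.73
ee_pos: [0.4488, -0.1429, 0.0997]
tcp_rot: [0.564, 0.826, 0.0, 0.004]
force: [1.1, 0.4, 0.0]
opening: 0.035
```

Run:
```python
from h import *
go([.445,-.143,0.1],Rt(np.radians(21.2)))
```

```text
t 19.73 p [ 0.4488 -0.1429  0.0997] q [5.640e-01 8.258e-01 5.000e-04 4.100e-03] F [1.11 0.37 0.01] op 0.035 j [-0.36  0.03  2.18 -0.    0.93 -0.73]
turn tot [0.0009 0.001  0.0004] rows>= 0.06934581079292824 | shift tot after turn [ 0.004 -0.012 -0.001] before turn [ 0.004 -0.012 -0.001] rows>= 0.0933121240383914
```

Call:
move_arm(
  commands="0.004 -0.012 0 0.001 0.001 0 0.6;0 -0.003 0 0 0 0 0.95;0 0 0 0 0 0 0.95;0 0 0 0 0 0 0.95;0 0 0 0 0 0 0.95;0 0 0 0 0 0 0.95;0 0 0 0 0 0 0.95;0 0 0 0 0 0 0.95",
)

```text
t: 20.4
ee_pos: [0.4457, -0.1443, 0.1032]
tcp_rot: [0.564, 0.826, 0.0, 0.002]
force: [0.5, 1.1, -2.1]
opening: 0.0139
```

Run:
```python
from h import *
go([.445,-.143,0.1],Rt(np.radians(21.2)))
i,K,c=cam("wrist"); cv2.imwrite("pics/w14.png",cv2.resize(i,None,fx=1.5,fy=1.5))
```

```text
t 20.4 p [ 0.4457 -0.1443  0.1032] q [5.641e-01 8.257e-01 1.000e-04 1.900e-03] F [ 0.51  1.08 -2.12] op 0.0139 j [-0.37  0.02  2.18 -0.    0.94 -0.74]
turn tot [0.0004 0.0005 0.0003] rows>= 0.03526936211599825 | shift tot after turn [ 0.005 -0.001  0.011] before turn [ 0.005 -0.001  0.011] rows>= 0.08604636326563656
```

Call:
move_arm(
  commands="0 0 -0.03 0 0 0 0.95;0 0 -0.08 0 0 0 0.95;0 0 -0.12 0 0 0 0.95;0 0 -0.12 0 0 0 0.95;0 0 -0.12 0 0 0 0.95;0 0 -0.05 0 0 0 0.95;0 0 0 0 0 0 0.95;0 0 0 0 0 0 0.95",
)

```text
t: 21.12
ee_pos: [0.4422, -0.1427, 0.2665]
tcp_rot: [0.564, 0.826, -0.001, -0.002]
force: [0.8, 0.2, -2.8]
opening: 0.0137
```

Run:
```python
from h import *
p,M=plate(-.046,.042,.102)
print(p)
go([p[0]+.01,p[1],.29],Rt(PY))
```

```text
[0.50145754 0.30860998 0.18066598]
t 21.12 p [ 0.4422 -0.1427  0.2665] q [ 5.641e-01  8.257e-01 -7.000e-04 -1.600e-03] F [ 0.79  0.17 -2.83] op 0.0137 j [-0.37 -0.15  2.01 -0.    1.28 -0.74]
turn tot [-0.0005 -0.0003  0.0001] rows>= 0.02891469403603377 | shift tot after turn [ 1.318  0.762 -0.078] before turn [ 1.318  0.762 -0.078] rows>= 11.288866576754021
```

Call:
move_arm(
  commands="0.06 0.035 -0.03 0 0 0 0.95;0.117 0.068 -0.03 0 0 0 0.95;0.117 0.068 -0.02 0 0 0 0.95;0.117 0.068 0 0 0 0 0.95;0.117 0.068 0 0 0 0 0.95;0.117 0.068 0 0 0 0 0.95;0.117 0.068 0 0 0 0 0.95;0.117 0.068 0 0 0 0 0.95;0.117 0.068 0 0 0 0 0.95;0.117 0.068 0 0 0 0 0.95;0.117 0.068 0 0 0 0 0.95;0.06 0.035 0 0 0 0 0.95",
)

```text
t: 22.12
ee_pos: [0.5043, 0.3095, 0.2662]
tcp_rot: [0.569, 0.822, -0.013, -0.011]
force: [0.2, -0.2, -1.2]
opening: 0.014
```

Call:
move_arm(
  commands="0 0 0 0.01 0 0 0.95;0 0 0 0.012 0 0 0.95;0 0 0 0.01 0 0 0.95;0 0 0 0 0 0 0.95",
)

```text
t: 22.45
ee_pos: [0.4989, 0.3155, 0.2554]
tcp_rot: [0.56, 0.819, -0.105, -0.073]
force: [0.3, 0.2, -2.5]
opening: 0.0138
```

Run:
```python
from h import *
p,M=plate(-.046,.042,.102)
i,K,c=cam("wrist"); cv2.imwrite("pics/w15.png",cv2.resize(i,None,fx=1.5,fy=1.5))
go(p+.03*M@[0,0,-1],M)
```

```text
t 22.5 p [0.4984 0.3152 0.2551] q [ 0.5601  0.8186 -0.1041 -0.0731] F [-1.01 -0.03 -2.43] op 0.0138 j [0.5  0.26 1.62 0.04 1.51 0.12]
turn tot [-0.0056 -0.0005 -0.0001] rows>= 0.2876314971358233 | shift tot after turn [-0.024  0.055  0.142] before turn [-0.025  0.06   0.14 ] rows>= 1.1429658628621693
```

Call:
move_arm(
  commands="-0.012 0.02 0.02 -0.005 -0.001 0 0.95;-0.012 0.022 0.04 0 0 0 0.95;-0.003 0.005 0.05 0 0 0 0.95;0 0 0.03 0 0 0 0.95;0 0 0 0 0 0 0.95",
)

```text
t: 22.92
ee_pos: [0.5037, 0.3065, 0.2036]
tcp_rot: [0.561, 0.82, -0.093, -0.061]
force: [0.4, -0.6, -1.2]
opening: 0.0138
```

Run:
```python
from h import *
p,M=plate(-.047,.042,.102)
go(p,M)
```

```text
t 22.92 p [0.5037 0.3065 0.2036] q [ 0.5614  0.82   -0.0931 -0.0613] F [ 0.38 -0.63 -1.16] op 0.0138 j [0.49 0.28 1.7  0.02 1.39 0.11]
turn tot [-0.0005  0.0006 -0.0003] rows>= 0.04349643007223986 | shift tot after turn [0.009 0.009 0.076] before turn [0.01  0.009 0.076] rows>= 0.5681556914488368
```

Call:
move_arm(
  commands="0.007 0.007 0.02 0 0 0 0.95;0.003 0.002 0.025 0 0 0 0.95;0 0 0.025 0 0 0 0.95;0 0 0.015 0 0 0 0.95;0 0 0.01 0 0 0 0.95",
)

```text
t: 23.33
ee_pos: [0.4997, 0.3077, 0.1783]
tcp_rot: [0.562, 0.82, -0.091, -0.06]
force: [-3.3, -2.4, 15.2]
opening: 0.0139
```

Run:
```python
from h import *
p,M=plate(-.047,.042,.102)
go(p,M)
```

```text
t 23.33 p [0.4997 0.3077 0.1783] q [ 0.5618  0.82   -0.0914 -0.0603] F [-3.26 -2.42 15.23] op 0.0139 j [0.5  0.29 1.73 0.02 1.34 0.12]
turn tot [ 0.0001  0.0005 -0.0004] rows>= 0.034678439341050665 | shift tot after turn [ 0.001  0.001 -0.009] before turn [ 0.001  0.001 -0.009] rows>= 0.06869394388796189
```

Call:
move_arm(
  commands="0 0 -0.006 0 0 0 0.95;0 0 -0.003 0 0 0 0.6;0 0 0 0 0 0 0.6;0 0 0 0 0 0 0.6;0 0 0 0 0 0 0.6;0 0 -0.04 0 0 0 0.6;0 0 -0.1 0 0 0 0.6;0 0 -0.12 0 0 0 0.6;0 0 -0.1 0 0 0 0.6;0 0 -0.03 -0.016 0 0 0.6;0 0 0 -0.016 0 0 0.6;0 0 0 0 0 0 0.6",
)

```text
t: 24.33
ee_pos: [0.526, 0.3188, 0.3029]
tcp_rot: [0.565, 0.825, -0.007, -0.002]
force: [-1.5, 0.2, -0.4]
opening: 0.0351
```

Run:
```python
from h import *
i,K,c=cam("wrist"); cv2.imwrite("pics/w16.png",cv2.resize(i,None,fx=1.5,fy=1.5))
i,K,c=cam("scene"); cv2.imwrite("pics/s16.png",cv2.resize(i[95:315,85:385],None,fx=2.66,fy=2.66))
i,K,c=cam("side"); cv2.imwrite("pics/d16.png",cv2.resize(i[100:320,140:350],None,fx=2.7,fy=2.7))
go([.445,-.24,.23],Rt(np.radians(-20)))
```

```text
t 24.48 p [0.527  0.319  0.3014] q [ 0.565   0.825  -0.0095 -0.0039] F [-0.27 -1.01 -0.24] op 0.0351 j [ 0.5   0.14  1.66 -0.    1.36  0.14]
turn tot [-0.0028  0.0018  0.1144] rows>= 5.869750638308234 | shift tot after turn [-1.844  0.38   0.238] before turn [-1.637 -0.923  0.264] rows>= 14.061013413330116
```

Call:
move_arm(
  commands="-0.03 0 0 -0.003 0.002 0.019 0.6;-0.06 0 0 0 0 0.019 0.6;-0.06 0 0 0 0 0.019 0.6;-0.06 0 0 0 0 0.019 0.6;-0.06 0 0 0 0 0.019 0.6;-0.06 0 0 0 0 0.019 0.6;-0.08 0 0 0 0 0 0.6;-0.12 0 0 0 0 0 0.6;-0.12 0 0 0 0 0 0.6;-0.12 0 0 0 0 0 0.6;-0.12 0 0 0 0 0 0.6;-0.12 0 0 0 0 0 0.6",
)

```text
t: 25.48
ee_pos: [0.4553, 0.0271, 0.2903]
tcp_rot: [0.826, 0.563, -0.021, -0.013]
force: [0.7, -0.5, 0.1]
opening: 0.0352
```

Run:
```python
from h import *
go([.445,-.24,.23],Rt(np.radians(-20)))
```

```text
t 25.48 p [0.4553 0.0271 0.2903] q [ 0.8261  0.5629 -0.021  -0.0134] F [ 0.72 -0.5   0.1 ] op 0.0352 j [ 0.01 -0.15  1.97 -0.    1.37  0.38]
turn tot [-0.0073  0.003  -0.0041] rows>= 0.4574274692234917 | shift tot after turn [-0.848  0.272  0.201] before turn [-0.837  0.303  0.204] rows>= 6.765736908414526
```

Call:
move_arm(
  commands="-0.1 0.025 0 -0.007 0.003 -0.004 0.6;-0.12 0.035 0 0 0 0 0.6;-0.12 0.035 0.02 0 0 0 0.6;-0.12 0.035 0.05 0 0 0 0.6;-0.12 0.035 0.05 0 0 0 0.6;-0.12 0.035 0.05 0 0 0 0.6;-0.06 0.02 0.02 0 0 0 0.6;0 0 0 0 0 0 0.6;0 0 0 0 0 0 0.6",
)

```text
t: 26.23
ee_pos: [0.4336, -0.2263, 0.2272]
tcp_rot: [0.821, 0.57, -0.007, -0.012]
force: [-0.7, 0.8, 0.1]
opening: 0.0355
```

Run:
```python
from h import *
i,K,c=cam("wrist"); cv2.imwrite("pics/w17.png",cv2.resize(i,None,fx=1.5,fy=1.5)); st()
```

```text
t 26.28 p [ 0.4337 -0.2259  0.2271] q [ 0.8209  0.5708 -0.0071 -0.0115] F [ 0.31 -0.3   0.16] op 0.0354 j [-0.53 -0.06  2.   -0.    1.22 -0.17]
```

Run:
```python
from h import *
i,K,c=cam("wrist")
p=deck(K,c,[(349,286),(451,285),(450,366),(351,366)])
print(onz(K,c,401/1.5,352/1.5,.12))
go([p[0],p[1],0.14],Rt(np.radians(-20)))
```

```text
ctr [ 0.4306 -0.2684] L [0.072 0.064 0.075 0.064] yawx -19.5 yawy-90 -109.2
[ 0.43036054 -0.26849553  0.12      ]
t 26.33 p [ 0.4341 -0.2252  0.2278] q [ 0.8206  0.5714 -0.0067 -0.0109] F [ 0.71 -0.04 -1.  ] op 0.0353 j [-0.53 -0.06  2.   -0.    1.22 -0.17]
turn tot [-0.0041 -0.0002 -0.0008] rows>= 0.2131874802171042 | shift tot after turn [-0.14   0.038  0.293] before turn [-0.14   0.047  0.291] rows>= 2.417800163924044
```

Call:
move_arm(
  commands="-0.04 0.01 0 -0.004 0 0 0.6;-0.05 0.01 0.03 0 0 0 0.6;-0.04 0.005 0.07 0 0 0 0.6;-0.01 0 0.08 0 0 0 0.6;0 0 0.06 0 0 0 0.6;0 0 0.03 0 0 0 0.6;0 0 0 0 0 0 0.6",
)

```text
t: 26.92
ee_pos: [0.4343, -0.2605, 0.1506]
tcp_rot: [0.816, 0.577, 0.004, 0.002]
force: [-0.1, 0.9, -0.5]
opening: 0.0358
```

Run:
```python
from h import *
go([.4305,-.2684,0.1],Rt(np.radians(-19.4)))
```

```text
t 26.92 p [ 0.4343 -0.2605  0.1506] q [0.8165 0.5774 0.0039 0.0025] F [-0.12  0.88 -0.51] op 0.0358 j [-0.59  0.03  2.07  0.01  1.03 -0.26]
turn tot [ 0.0014 -0.0006 -0.0002] rows>= 0.07601209743394699 | shift tot after turn [-0.029 -0.003  0.169] before turn [-0.03  -0.005  0.169] rows>= 1.268656510222383
```

Call:
move_arm(
  commands="-0.024 -0.004 0.03 0.001 0 0 0.6;-0.008 -0.003 0.06 0 0 0 0.6;0 -0.003 0.05 0 0 0 0.6;0 0 0.025 0 0 0 0.6;0 0 0.005 0 0 0 0.6;0 0 0 0 0 0 0.6",
)

```text
t: 27.42
ee_pos: [0.4333, -0.2685, 0.1029]
tcp_rot: [0.814, 0.58, 0.003, 0.003]
force: [-0.3, -0.1, -0.4]
opening: 0.0351
```

Run:
```python
from h import *
go([.4305,-.2684,0.1],Rt(np.radians(-19.4)))
```

```text
t 27.42 p [ 0.4333 -0.2685  0.1029] q [0.8143 0.5805 0.0034 0.0034] F [-0.27 -0.08 -0.41] op 0.0351 j [-0.61  0.09  2.1   0.    0.94 -0.28]
turn tot [ 0.0015 -0.0002  0.001 ] rows>= 0.09437370302544044 | shift tot after turn [-0.003 -0.009  0.01 ] before turn [-0.003 -0.009  0.01 ] rows>= 0.09928883120960258
```

Call:
move_arm(
  commands="-0.003 -0.009 0.01 0.001 0 0.001 0.6;0 -0.002 0.005 0 0 0 0.95;0 0 0 0 0 0 0.95;0 0 0 0 0 0 0.95;0 0 0 0 0 0 0.95;0 0 0 0 0 0 0.95;0 0 0 0 0 0 0.95;0 0 0 0 0 0 0.95",
)

```text
t: 28.08
ee_pos: [0.4311, -0.2693, 0.1011]
tcp_rot: [0.816, 0.578, 0.002, 0.003]
force: [0.8, -0.2, -2.7]
opening: 0.0141
```

Run:
```python
from h import *
go([.4305,-.2684,0.1],Rt(np.radians(-19.4)))
i,K,c=cam("wrist"); cv2.imwrite("pics/w18.png",cv2.resize(i,None,fx=1.5,fy=1.5))
```

```text
t 28.08 p [ 0.4311 -0.2693  0.1011] q [0.8162 0.5778 0.002  0.0026] F [ 0.76 -0.18 -2.66] op 0.0141 j [-0.61  0.09  2.1   0.    0.94 -0.27]
turn tot [ 0.0011 -0.     -0.    ] rows>= 0.054212813235999385 | shift tot after turn [ 0.002 -0.003  0.004] before turn [ 0.002 -0.003  0.004] rows>= 0.03892679434315732
```

Call:
move_arm(
  commands="0 0 -0.03 0 0 0 0.95;0 0 -0.08 0 0 0 0.95;0 0 -0.12 0 0 0 0.95;0 0 -0.12 0 0 0 0.95;0 0 -0.12 0 0 0 0.95;0 0 -0.1 0 0 -0.019 0.95;0 0 -0.03 0 0 -0.019 0.95;0 0 0 0 0 -0.019 0.95;0 0 0 0 0 -0.019 0.95;0 0 0 0 0 -0.019 0.95;0 0 0 0 0 -0.018 0.95;0 0 0 0 0 0 0.95",
)

```text
t: 29.13
ee_pos: [0.4282, -0.2676, 0.297]
tcp_rot: [0.551, 0.835, 0.001, 0.004]
force: [0.6, -0.1, -2.1]
opening: 0.0137
```

Run:
```python
from h import *
p,M=plate(-.047,-.042,.101)
print(p)
go([p[0]+.005,p[1],.29],Rt(PY))
```

```text
[0.53085809 0.22991415 0.17990832]
t 29.13 p [ 0.4282 -0.2676  0.297 ] q [0.5509 0.8346 0.001  0.0038] F [ 0.58 -0.07 -2.12] op 0.0137 j [-0.61 -0.09  1.91  0.    1.32 -1.01]
turn tot [0.0009 0.0008 0.0051] rows>= 0.26992115675728856 | shift tot after turn [1.415 0.937 0.023] before turn [1.384 0.981 0.022] rows>= 12.569659227204735
```

Call:
move_arm(
  commands="0.06 0.04 0 0.001 0.001 0.005 0.95;0.112 0.074 0 0 0 0 0.95;0.112 0.074 0 0 0 0 0.95;0.112 0.074 0 0 0 0 0.95;0.112 0.074 0 0 0 0 0.95;0.112 0.074 0 0 0 0 0.95;0.112 0.074 0 0 0 0 0.95;0.112 0.074 0 0 0 0 0.95;0.112 0.074 0 0 0 0 0.95;0.112 0.074 0 0 0 0 0.95;0.112 0.074 0 0 0 0 0.95;0.112 0.074 0 0 0 0 0.95",
)

```text
t: 30.13
ee_pos: [0.537, 0.1932, 0.3007]
tcp_rot: [0.588, 0.809, -0.001, 0.003]
force: [0.7, 0.5, -1.4]
opening: 0.0137
```

Call:
move_arm(
  commands="0.07 0.045 0 0.006 0 0 0.95;0 0 0 0.012 0 0 0.95;0 0 0 0.012 0 0 0.95;0 0 0 0 0 0 0.95;0 0 0 0 0 0 0.95",
)

```text
t: 30.55
ee_pos: [0.5432, 0.2297, 0.3006]
tcp_rot: [0.588, 0.803, -0.078, -0.055]
force: [0.5, -0.4, -2.3]
opening: 0.0135
```

Run:
```python
from h import *
p,M=plate(-.047,-.042,.101)
i,K,c=cam("wrist"); cv2.imwrite("pics/w19.png",cv2.resize(i,None,fx=1.5,fy=1.5))
go(p+.03*M@[0,0,-1],M)
```

```text
t 30.6 p [0.543  0.2294 0.3004] q [ 0.5878  0.8034 -0.0779 -0.0547] F [ 0.31 -0.04 -2.78] op 0.0138 j [0.35 0.2  1.61 0.01 1.53 0.05]
turn tot [ 0.0046 -0.0015 -0.0101] rows>= 0.5734921531755467 | shift tot after turn [0.016 0.052 0.3  ] before turn [0.016 0.042 0.301] rows>= 2.2575683698494187
```

Call:
move_arm(
  commands="0.006 0.02 0 0.005 -0.002 -0.01 0.95;0.007 0.022 0.04 0 0 0 0.95;0 0 0.06 0 0 0 0.95;0 0 0.06 0 0 0 0.95;0 0 0.05 0 0 0 0.95;0 0 0.02 0 0 0 0.95;0 0 0 0 0 0 0.95",
)

```text
t: 31.18
ee_pos: [0.538, 0.2275, 0.2282]
tcp_rot: [0.568, 0.816, -0.086, -0.057]
force: [-0.8, -0.1, -1.7]
opening: 0.0139
```

Run:
```python
from h import *
p,M=plate(-.047,-.042,.101)
go(p,M)
```

```text
t 31.18 p [0.538  0.2275 0.2282] q [ 0.5682  0.8164 -0.0865 -0.0566] F [-0.78 -0.12 -1.68] op 0.0139 j [ 0.36  0.24  1.69 -0.    1.42  0.01]
turn tot [ 0.0021  0.0004 -0.0027] rows>= 0.17711515436795297 | shift tot after turn [0.016 0.016 0.161] before turn [0.017 0.014 0.161] rows>= 1.2064343299236573
```

Call:
move_arm(
  commands="0.01 0.01 0.02 0.002 0 -0.003 0.95;0.007 0.006 0.04 0 0 0 0.95;0 0 0.045 0 0 0 0.95;0 0 0.03 0 0 0 0.95;0 0 0 0 0 0 0.95",
)

```text
t: 31.6
ee_pos: [0.5336, 0.2311, 0.1871]
tcp_rot: [0.561, 0.821, -0.088, -0.059]
force: [-0.2, 0.1, -2.9]
opening: 0.0138
```

Run:
```python
from h import *
p,M=plate(-.047,-.042,.101)
go(p,M)
```

```text
t 31.6 p [0.5336 0.2311 0.1871] q [ 0.5613  0.8208 -0.0882 -0.0594] F [-0.17  0.09 -2.86] op 0.0138 j [ 0.37  0.27  1.73 -0.    1.35 -0.  ]
turn tot [ 0.0011  0.0002 -0.0001] rows>= 0.058284225186301754 | shift tot after turn [-0.    -0.005  0.026] before turn [-0.    -0.005  0.025] rows>= 0.19209118077532294
```

Call:
move_arm(
  commands="0 -0.005 0.014 0.001 0 0 0.95;0 0 0.014 0 0 0 0.95;0 0 0.012 0 0 0 0.95;0 0 0.009 0 0 0 0.95",
)

```text
t: 31.93
ee_pos: [0.5307, 0.2304, 0.1774]
tcp_rot: [0.561, 0.821, -0.09, -0.06]
force: [-3.1, -0.9, 12.3]
opening: 0.014
```

Run:
```python
from h import *
p,M=plate(-.047,-.042,.101)
go(p,M)
```

```text
t 31.93 p [0.5307 0.2304 0.1774] q [ 0.5612  0.8206 -0.0895 -0.0603] F [-3.08 -0.9  12.26] op 0.014 j [ 0.37  0.28  1.75 -0.    1.34 -0.  ]
turn tot [ 0.0006  0.0002 -0.0001] rows>= 0.03277318806193622 | shift tot after turn [-0.002 -0.002 -0.008] before turn [-0.002 -0.002 -0.008] rows>= 0.06286863366610304
```

Standing. Release and retract.

Call:
move_arm(
  commands="0 0 -0.006 0 0 0 0.95;0 0 -0.003 0 0 0 0.6;0 0 0 0 0 0 0.6;0 0 0 0 0 0 0.6;0 0 0 0 0 0 0.6;0 0 -0.04 0 0 0 0.6;0 0 -0.1 0 0 0 0.6;0 0 -0.12 0 0 0 0.6;0 0 -0.1 0 0 0 0.6;0 0 -0.03 -0.016 0 0 0.6;0 0 0 -0.016 0 0 0.6;0 0 0 0 0 0 0.6",
)

```text
t: 32.93
ee_pos: [0.5579, 0.2411, 0.3036]
tcp_rot: [0.565, 0.825, -0.004, -0.002]
force: [-0.7, 0.0, 0.0]
opening: 0.0352
```

Run:
```python
from h import *
i,K,c=cam("wrist"); cv2.imwrite("pics/w20.png",cv2.resize(i,None,fx=1.5,fy=1.5))
i,K,c=cam("side"); cv2.imwrite("pics/d20.png",cv2.resize(i[80:230,130:330],None,fx=4,fy=4))
p,M=plate(-.147,0,.014); print("press tcp",p, plate(-.147,0,.014,0)[0])
go([p[0],p[1],.30],Rt(PY+np.pi/2)); go([p[0],p[1],.30],Rt(PY-np.pi/2))
```

```text
press tcp [0.40698896 0.22669891 0.1168282 ] [0.39640779 0.22257348 0.058     ]
t 33.03 p [0.5588 0.2414 0.3031] q [ 0.5646  0.8253 -0.0059 -0.0031] F [ 0.19  0.21 -0.13] op 0.0353 j [ 0.37  0.12  1.68 -0.    1.35 -0.  ]
turn tot [-0.0019 -0.0015 -0.2501] rows>= 12.828132181566552 | shift tot after turn [0.489 0.138 0.01 ] before turn [ 0.138 -0.489  0.017] rows>= 3.766739330112681
t 33.03 p [0.5588 0.2414 0.3031] q [ 0.5646  0.8253 -0.0059 -0.0031] F [ 0.19  0.21 -0.13] op 0.0353 j [ 0.37  0.12  1.68 -0.    1.35 -0.  ]
turn tot [-0.0015  0.0019  0.2499] rows>= 12.813623321204762 | shift tot after turn [-0.489 -0.138  0.01 ] before turn [ 0.138 -0.489  0.017] rows>= 3.76673933011268
```

Call:
move_arm(
  commands="0.015 -0.06 0 -0.002 0 0 1;0.03 -0.11 0 0 0 0 1;0.03 -0.11 0 0 0 0 1;0.03 -0.11 0 0 0 0 1;0.02 -0.06 0 0 0 0 1;0.01 -0.02 0 0 0 -0.019 1;0 0 0 0 0 -0.019 1;0 0 0 0 0 -0.019 1;0 0 0 0 0 -0.019 1;0 0 0 0 0 -0.019 1;0 0 0 0 0 -0.019 1;0 0 0 0 0 -0.019 1",
)

```text
t: 34.03
ee_pos: [0.4065, 0.227, 0.2975]
tcp_rot: [0.166, 0.986, -0.014, -0.019]
force: [0.3, -0.1, -0.0]
opening: 0.0004
```

Call:
move_arm(
  commands="0 0 0 0 0 -0.019 1;0 0 0 0 0 -0.019 1;0 0 0 0 0 -0.019 1;0 0 0 0 0 -0.019 1;0 0 0 0 0 -0.019 1;0 0 0 0 0 -0.019 1;0 0 0 0 0 0 1;0 0 0 0 0 0 1",
)

```text
t: 34.7
ee_pos: [0.4076, 0.2274, 0.2933]
tcp_rot: [-0.207, 0.978, -0.01, -0.039]
force: [-0.1, 0.2, 0.8]
opening: 0.0005
```

Run:
```python
from h import *
p,M=plate(-.147,0,.014)
go([p[0],p[1],.15],Rt(PY+np.pi/2))
```

```text
t 34.7 p [0.4076 0.2274 0.2933] q [-0.2068  0.9776 -0.0101 -0.039 ] F [-0.13  0.19  0.8 ] op 0.0005 j [ 0.46 -0.11  1.93 -0.    1.4  -1.53]
turn tot [-0.0009 -0.0128  0.0072] rows>= 0.7542718103322227 | shift tot after turn [ 0.003 -0.001  0.478] before turn [-0.036  0.     0.476] rows>= 3.538330070110662
```

Call:
move_arm(
  commands="0 0 0 0 -0.012 0.007 1;0 0 0.06 0 0 0 1;0 0 0.12 0 0 0 1;0 0 0.12 0 0 0 1;0 0 0.1 0 0 0 1;0 0 0.05 0 0 0 1;0 0 0 0 0 0 1",
)

```text
t: 35.28
ee_pos: [0.4106, 0.228, 0.1555]
tcp_rot: [-0.172, 0.985, -0.003, -0.002]
force: [-0.3, 0.3, -0.1]
opening: -0.0
```

Run:
```python
from h import *
p,M=plate(-.147,0,.014)
go(p,Rt(PY+np.pi/2))
i,K,c=cam("side"); cv2.imwrite("pics/d21.png",cv2.resize(i[80:230,130:330],None,fx=4,fy=4))
```

```text
t 35.28 p [0.4106 0.228  0.1555] q [-0.1722  0.9851 -0.0033 -0.0019] F [-0.27  0.34 -0.11] op -0.0 j [ 0.46 -0.04  2.13 -0.01  1.06 -1.46]
turn tot [-0.0009 -0.0008 -0.0041] rows>= 0.2180803771134918 | shift tot after turn [0.013 0.    0.129] before turn [0.012 0.001 0.129] rows>= 0.9607396806508689
```

Call:
move_arm(
  commands="0.006 0 0.02 -0.001 -0.001 -0.004 1;0.006 0 0.03 0 0 0 1;0.002 0 0.03 0 0 0 1;0 0 0.025 0 0 0 1;0 0 0.015 0 0 0 1;0 0 0.01 0 0 0 1;0 0 0 0 0 0 1",
)

```text
t: 35.92
ee_pos: [0.4117, 0.229, 0.1206]
tcp_rot: [-0.181, 0.983, 0.001, 0.004]
force: [0.8, -0.1, 0.3]
opening: 0.0004
```

Run:
```python
from h import *
p,M=plate(-.147,0,.014)
go(p,Rt(PY+np.pi/2))
```

```text
t 35.92 p [0.4117 0.229  0.1206] q [-0.181   0.9835  0.0014  0.0043] F [ 0.76 -0.06  0.34] op 0.0004 j [ 0.45 -0.    2.17  0.    0.97 -1.48]
turn tot [ 0.0002  0.0014 -0.0012] rows>= 0.09663626284019108 | shift tot after turn [ 0.017 -0.002  0.013] before turn [ 0.017 -0.002  0.013] rows>= 0.16002753670888004
```

Call:
move_arm(
  commands="0.02 0 0.01 0 0.001 -0.001 1;0.008 0 0.015 0 0 0 1;0.006 0 0.02 0 0 0 1;0.006 0 0.02 0 0 0 1;0.006 0 0.02 0 0 0 1;0.006 0 0.02 0 0 0 1;0.006 0 0.02 0 0 0 1;0.006 0 0.02 0 0 0 1;0.005 0 0.02 0 0 0 1",
)

```text
t: 36.67
ee_pos: [0.4002, 0.2247, 0.0793]
tcp_rot: [-0.185, 0.983, 0.002, 0.011]
force: [-1.3, -0.7, 6.7]
opening: 0.0003
```

Run:
```python
from h import *
p,M=plate(-.147,0,.014,0)
go(p,Rt(PY+np.pi/2))
```

```text
t 36.67 p [0.4002 0.2247 0.0793] q [-0.1846  0.9827  0.0025  0.0111] F [-1.34 -0.71  6.66] op 0.0003 j [ 0.46  0.02  2.23 -0.    0.87 -1.48]
turn tot [ 0.0001  0.0036 -0.0001] rows>= 0.1853526760808003 | shift tot after turn [ 0.014 -0.002  0.071] before turn [ 0.016 -0.002  0.071] rows>= 0.5371225499514458
```

Call:
move_arm(
  commands="0.006 0 0.02 0 0.002 0 1;0.006 0 0.02 0 0.001 0 1;0.004 0 0.02 0 0 0 1;0.002 0 0.018 0 0 0 1;0 0 0.014 0 0 0 1",
)

```text
t: 37.08
ee_pos: [0.3991, 0.2243, 0.0572]
tcp_rot: [-0.185, 0.983, 0.001, 0.006]
force: [-14.1, -7.9, 47.7]
opening: 0.0006
```

Run:
```python
from h import *
p,M=plate(-.147,0,.014,0)
go(p,Rt(PY+np.pi/2))
```

```text
t 37.08 p [0.3991 0.2243 0.0572] q [-0.1849  0.9827  0.0013  0.0058] F [-14.06  -7.88  47.74] op 0.0006 j [ 0.46  0.06  2.24 -0.    0.83 -1.48]
turn tot [0.0001 0.0019 0.    ] rows>= 0.09700148167635327 | shift tot after turn [ 0.01  -0.002 -0.003] before turn [ 0.01  -0.002 -0.003] rows>= 0.0802838369785067
```

Call:
move_arm(
  commands="0 0 0.004 0 0 0 1;0 0 0.004 0 0 0 1;0 0 0.004 0 0 0 1",
)

```text
t: 37.33
ee_pos: [0.399, 0.2242, 0.0584]
tcp_rot: [-0.185, 0.983, 0.001, 0.005]
force: [-2.1, -2.3, 8.1]
opening: 0.0006
```

Run:
```python
from h import *
st()
```

```text
t 37.33 p [0.399  0.2242 0.0584] q [-0.1849  0.9827  0.001   0.005 ] F [-2.15 -2.26  8.12] op 0.0006 j [ 0.46  0.06  2.24 -0.    0.83 -1.48]
```

Call:
move_arm(
  commands="0 0 0.008 0 0 0 1;0 0 0.008 0 0 0 1;0 0 0.008 0 0 0 1",
)

```text
t: 37.58
ee_pos: [0.3991, 0.2243, 0.0579]
tcp_rot: [-0.185, 0.983, 0.0, 0.004]
force: [-8.0, -4.6, 23.1]
opening: 0.0006
```

Call:
move_arm(
  commands="0 0 0.008 0 0 0 1;0 0 0.008 0 0 0 1;0 0 0.008 0 0 0 1;0 0 0.008 0 0 0 1",
)

```text
t: 37.92
ee_pos: [0.3991, 0.2243, 0.058]
tcp_rot: [-0.185, 0.983, -0.0, 0.003]
force: [-7.0, -3.4, 21.3]
opening: 0.0004
```

Run:
```python
from h import *
st()
i,K,c=cam("side"); cv2.imwrite("pics/d22.png",cv2.resize(i[80:230,130:330],None,fx=4,fy=4))
st()
```

```text
t 37.92 p [0.3991 0.2243 0.058 ] q [-1.851e-01  9.827e-01 -1.000e-04  2.600e-03] F [-7.01 -3.44 21.33] op 0.0004 j [ 0.46  0.07  2.23 -0.    0.84 -1.48]
t 37.97 p [0.3991 0.2243 0.058 ] q [-1.851e-01  9.827e-01 -1.000e-04  2.600e-03] F [-6.68 -4.12 22.51] op 0.0005 j [ 0.46  0.07  2.23 -0.    0.84 -1.48]
```

Call:
move_arm(
  commands="0 0 0.008 0 0 0 1;0 0 0.008 0 0 0 1;0 0 0.008 0 0 0 1;0 0 0.008 0 0 0 1;0 0 0.008 0 0 0 1;0 0 0.008 0 0 0 1;0 0 0.008 0 0 0 1;0 0 0.008 0 0 0 1;0 0 0.008 0 0 0 1;0 0 0.008 0 0 0 1;0 0 0.008 0 0 0 1;0 0 0.008 0 0 0 1",
)

```text
t: 38.97
ee_pos: [0.3993, 0.2244, 0.058]
tcp_rot: [-0.185, 0.983, -0.002, -0.001]
force: [-7.4, -3.6, 21.0]
opening: 0.0004
```

Call:
move_arm(
  commands="0 0 0.008 0 0 0 1;0 0 0.008 0 0 0 1;0 0 0.008 0 0 0 1;0 0 0.008 0 0 0 1;0 0 0.008 0 0 0 1;0 0 0.008 0 0 0 1;0 0 0.008 0 0 0 1;0 0 0.008 0 0 0 1;0 0 0.008 0 0 0 1;0 0 0.008 0 0 0 1;0 0 0.008 0 0 0 1;0 0 0.008 0 0 0 1",
)

```text
t: 39.97
ee_pos: [0.3993, 0.2244, 0.058]
tcp_rot: [-0.185, 0.983, -0.003, -0.004]
force: [-7.7, -4.9, 20.9]
opening: 0.0004
```

Run:
```python
from h import *
st()
i,K,c=cam("side"); cv2.imwrite("pics/d23.png",cv2.resize(i[80:230,130:330],None,fx=4,fy=4))
```

```text
t 39.97 p [0.3993 0.2244 0.058 ] q [-0.1853  0.9827 -0.0032 -0.0039] F [-7.75 -4.9  20.94] op 0.0004 j [ 0.46  0.08  2.22 -0.01  0.85 -1.48]
```

Call:
move_arm(
  commands="-0.004 0 -0.012 0 0 0 1;-0.005 0 -0.018 0 0 0 1;-0.005 0 -0.02 0 0 0 1;-0.005 0 -0.02 0 0 0 1;-0.005 0 -0.02 0 0 0 1;-0.005 0 -0.02 0 0 0 1;-0.005 0 -0.02 0 0 0 1;-0.005 0 -0.02 0 0 0 1;-0.005 0 -0.02 0 0 0 1;-0.004 0 -0.02 0 0 0 1;0 0 -0.02 0 0 0 1;0 0 -0.03 0 0 0 1",
)

```text
t: 41.02
ee_pos: [0.4073, 0.2278, 0.1376]
tcp_rot: [-0.185, 0.983, -0.005, -0.01]
force: [-1.1, 0.3, 0.0]
opening: 0.0006
```

Run:
```python
from h import *
st()
i,K,c=cam("side"); cv2.imwrite("pics/d24.png",cv2.resize(i[80:230,130:330],None,fx=4,fy=4))
```

```text
t 41.02 p [0.4073 0.2278 0.1376] q [-0.1853  0.9826 -0.0048 -0.0096] F [-1.12  0.26  0.01] op 0.0006 j [ 0.46 -0.01  2.14 -0.    1.04 -1.48]
```

Call:
move_arm(
  commands="0 0 -0.08 0 0 0 0.6;0 0 -0.12 0 0 0 0.6;0 0 -0.12 0 0 0.01 0.6;0 0 -0.12 0 0 0.019 0.6;0 0 -0.08 0 0 0.019 0.6;0 0 -0.02 0 0 0.019 0.6;0 0 0 0 0 0.019 0.6;0 0 0 0 0 0.019 0.6;0 0 0 0 0 0.019 0.6;0 0 0 0 0 0.019 0.6;0 0 0 0 0 0.019 0.6;0 0 0 0 0 0.019 0.6",
)

```text
t: 42.07
ee_pos: [0.4075, 0.2292, 0.3097]
tcp_rot: [0.396, 0.918, -0.009, -0.005]
force: [0.1, -0.4, 0.3]
opening: 0.0353
```

Call:
move_arm(
  commands="0 0 0 0 0 0.019 0.6;0 0 0 0 0 0.019 0.6;0 0 0 0 0 0.019 0.6;0 0 0 0 0 0.018 0.6;0 0 0 0 0 0 0.6",
)

```text
t: 42.48
ee_pos: [0.4058, 0.2285, 0.3082]
tcp_rot: [0.609, 0.793, -0.012, -0.004]
force: [-0.5, -0.4, -0.6]
opening: 0.0352
```

Run:
```python
from h import *
p,M=plate(-.046,-.042,.16); print(p)
p2,_=plate(-.046,-.02,.17)
go([p2[0],p2[1],.32],Rt(PY)); go(p2,M)
```

```text
[0.54376336 0.2349457  0.23726804]
t 42.48 p [0.4058 0.2285 0.3082] q [ 0.6094  0.7928 -0.0117 -0.0039] F [-0.53 -0.39 -0.56] op 0.0352 j [ 0.46 -0.16  1.94 -0.    1.38  0.2 ]
turn tot [-0.0038  0.0011 -0.0178] rows>= 0.9331225512938461 | shift tot after turn [-0.074  0.444 -0.039] before turn [-0.024  0.448 -0.05 ] rows>= 3.3433502451549955
t 42.48 p [0.4058 0.2285 0.3082] q [ 0.6094  0.7928 -0.0117 -0.0039] F [-0.53 -0.39 -0.56] op 0.0352 j [ 0.46 -0.16  1.94 -0.    1.38  0.2 ]
turn tot [ 0.0312 -0.0009 -0.0178] rows>= 1.8426468961913662 | shift tot after turn [-0.074  0.477  0.102] before turn [-0.022  0.454  0.194] rows>= 3.657273323920021
```

Call:
move_arm(
  commands="0 0.04 -0.02 0 0 -0.018 0.6;-0.025 0.1 -0.02 0 0 0 0.6;-0.025 0.11 0 0 0 0 0.6;-0.02 0.11 0 0 0 0 0.6;0 0.07 0 0.012 0 0 0.6;0 0.01 0 0.014 0 0 0.6;0 0 0 0.006 0 0 0.6;0 0 0 0 0 0 0.6;0 0 0 0 0 0 0.6",
)

```text
t: 43.23
ee_pos: [0.54, 0.2577, 0.3139]
tcp_rot: [0.545, 0.83, -0.099, -0.064]
force: [-0.1, -0.5, 0.2]
opening: 0.0354
```

Run:
```python
from h import *
p2,M=plate(-.046,-.02,.16)
go(p2,M)
i,K,c=cam("wrist"); cv2.imwrite("pics/w25.png",cv2.resize(i,None,fx=1.5,fy=1.5))
```

```text
t 43.23 p [0.54   0.2577 0.3139] q [ 0.5447  0.8303 -0.0991 -0.0643] F [-0.13 -0.54  0.24] op 0.0354 j [ 0.41  0.24  1.54 -0.    1.6  -0.  ]
turn tot [-0.0027  0.0016  0.0059] rows>= 0.33974538571378293 | shift tot after turn [-0.002  0.04   0.253] before turn [-0.001  0.045  0.252] rows>= 1.8949032480879382
```

Run:
```python
from h import *
i,K,c=cam("wrist")
for q in ([(354,254),(453,255),(450,336),(352,335)],[(353,128),(464,133),(456,227),(352,221)],[(462,256),(576,264),(568,346),(469,341)],[(514,129),(638,130),(630,228),(508,225)]):
    P=np.array([onplate(K,c,u/1.5,v/1.5,.08) for u,v in q]); e=P[1]-P[0]+P[2]-P[3]; print(P.mean(0).round(4),np.degrees(np.arctan2(e[1],e[0])).round(1))
print([onplate(K,c,u/1.5,v/1.5,.028).round(3) for u,v in ((316,87),(619,95),(573,347),(319,342))])
go(*plate(-.046,-.042,.14))
```

```text
[-0.0436 -0.0412] 1.8
[-0.0454  0.043 ] -0.8
[ 0.0428 -0.043 ] -1.3
[0.0659 0.0465] 1.2
[array([-0.114,  0.104]), array([0.112, 0.106]), array([ 0.116, -0.102]), array([-0.114, -0.107])]
t 43.33 p [0.5391 0.2575 0.3143] q [ 0.545   0.8301 -0.099  -0.0641] F [-0.59  0.15 -0.52] op 0.035 j [ 0.41  0.24  1.54 -0.    1.6  -0.  ]
turn tot [-0.0026  0.0016  0.0057] rows>= 0.3322167906884115 | shift tot after turn [-0.076  0.043  0.32 ] before turn [-0.074  0.046  0.32 ] rows>= 2.45693292599382
```

The (+,+) carrier has been knocked ~20 mm toward the hinge (this appears from w20 onward, thus before the scan). I'll put it back on its pad and press again.

Run:
```python
from h import *
go(*plate(.066,.068,.16))
```

```text
t 43.33 p [0.5391 0.2575 0.3143] q [ 0.545   0.8301 -0.099  -0.0641] F [-0.59  0.15 -0.52] op 0.035 j [ 0.41  0.24  1.54 -0.    1.6  -0.  ]
turn tot [-0.0026  0.0016  0.0057] rows>= 0.3322167906884115 | shift tot after turn [0.291 0.417 0.253] before turn [0.278 0.431 0.244] rows>= 4.207293819792829
```

Call:
move_arm(
  commands="0.04 0.06 0 -0.002 0.002 0.006 0.6;0.08 0.11 0 0 0 0 0.6;0.08 0.11 0.02 0 0 0 0.6;0.06 0.09 0.05 0 0 0 0.6;0.02 0.04 0.07 0 0 0 0.6;0 0 0.05 0 0 0 0.6;0 0 0.02 0 0 0 0.6;0 0 0 0 0 0 0.6",
)

```text
t: 44.0
ee_pos: [0.6053, 0.3787, 0.232]
tcp_rot: [0.56, 0.822, -0.083, -0.06]
force: [0.2, -0.3, 0.1]
opening: 0.0348
```

Run:
```python
from h import *
i,K,c=cam("wrist"); cv2.imwrite("pics/w26.png",cv2.resize(i,None,fx=1.5,fy=1.5))
go(*plate(.066,.068,.16))
```

```text
t 44.05 p [0.6054 0.3786 0.2329] q [ 0.5602  0.822  -0.083  -0.0598] F [-0.55 -0.42 -1.38] op 0.0353 j [0.51 0.47 1.37 0.03 1.5  0.13]
turn tot [ 0.0024 -0.0008  0.0005] rows>= 0.13156574067771482 | shift tot after turn [-0.005  0.013  0.066] before turn [-0.005  0.012  0.066] rows>= 0.4968760042318546
```

Run:
```python
from h import *
i,K,c=cam("wrist")
P=np.array([onplate(K,c,u/1.5,v/1.5,.08) for u,v in [(326,280),(447,279),(446,376),(328,374)]]); e=P[1]-P[0]+P[2]-P[3]; print(P.mean(0).round(4),np.degrees(np.arctan2(e[1],e[0])).round(1))
print(onplate(K,c,388/1.5,347/1.5,.12))
go(*plate(*P.mean(0),.130))
```

```text
[0.0681 0.0473] -0.6
[0.06731226 0.0546553 ]
t 44.1 p [0.6062 0.3786 0.2341] q [ 0.5604  0.822  -0.0822 -0.0594] F [ 1.08 -0.82 -0.17] op 0.0354 j [0.51 0.47 1.37 0.03 1.5  0.13]
turn tot [ 0.0027 -0.0008  0.0004] rows>= 0.14529355560951457 | shift tot after turn [-0.073  0.019  0.17 ] before turn [-0.074  0.016  0.17 ] rows>= 1.3762574430853853
```

Call:
move_arm(
  commands="-0.035 0.01 0.01 0.003 -0.001 0 0.6;-0.035 0.01 0.03 0 0 0 0.6;-0.008 0.002 0.05 0 0 0 0.6;0 0 0.05 0 0 0 0.6;0 0 0.02 0 0 0 0.6;0 0 0 0 0 0 0.6",
)

```text
t: 44.6
ee_pos: [0.6173, 0.3495, 0.1926]
tcp_rot: [0.561, 0.821, -0.086, -0.058]
force: [-0.8, -0.8, -0.0]
opening: 0.0353
```

Run:
```python
from h import *
i,K,c=cam("wrist"); cv2.imwrite("pics/w27.png",cv2.resize(i,None,fx=1.5,fy=1.5))
go(*plate(.0675,.0465,.100))
```

```text
t 44.65 p [0.6175 0.3495 0.1931] q [ 0.5612  0.8211 -0.0864 -0.0579] F [-0.04  0.15 -0.43] op 0.0353 j [0.47 0.49 1.42 0.02 1.44 0.1 ]
turn tot [ 0.0018  0.0003 -0.    ] rows>= 0.09602383891927928 | shift tot after turn [ 0.028 -0.013  0.137] before turn [ 0.029 -0.014  0.136] rows>= 1.037685843391862
```

Call:
move_arm(
  commands="0.018 -0.01 0.02 0.002 0 0 0.6;0.01 -0.005 0.04 0 0 0 0.6;0.002 -0.002 0.04 0 0 0 0.6;0 0 0.03 0 0 0 0.6;0 0 0.012 0 0 0 0.6;0 0 0 0 0 0 0.6",
)

```text
t: 45.15
ee_pos: [0.6009, 0.3535, 0.1513]
tcp_rot: [0.561, 0.821, -0.09, -0.061]
force: [-0.5, 0.4, -0.5]
opening: 0.035
```

Run:
```python
from h import *
i,K,c=cam("wrist"); cv2.imwrite("pics/w28.png",cv2.resize(i,None,fx=1.5,fy=1.5))
go(*plate(.0675,.0465,.100))
```

```text
t 45.2 p [0.6009 0.3535 0.1515] q [ 0.5609  0.8207 -0.0902 -0.0609] F [ 0.66  0.44 -1.14] op 0.035 j [0.49 0.51 1.48 0.02 1.37 0.11]
turn tot [ 0.0003  0.0002 -0.    ] rows>= 0.01820766083610008 | shift tot after turn [-0.004  0.003 -0.009] before turn [-0.004  0.003 -0.009] rows>= 0.0764853875639115
```

Call:
move_arm(
  commands="0 0 -0.004 0 0 0 0.95;0 0 0 0 0 0 0.95;0 0 0 0 0 0 0.95;0 0 0 0 0 0 0.95;0 0 0 0 0 0 0.95;0 0 0 0 0 0 0.95;0 0 0 0 0 0 0.95",
)

```text
t: 45.78
ee_pos: [0.602, 0.3541, 0.1534]
tcp_rot: [0.561, 0.821, -0.089, -0.06]
force: [-0.5, -0.9, -0.9]
opening: 0.0139
```

Run:
```python
from h import *
go(*plate(.0675,.0465,.100))
```

```text
t 45.78 p [0.602  0.3541 0.1534] q [ 0.5608  0.8209 -0.0893 -0.0604] F [-0.49 -0.92 -0.89] op 0.0139 j [0.49 0.51 1.47 0.02 1.38 0.11]
turn tot [0.0006 0.0002 0.    ] rows>= 0.03317547246869483 | shift tot after turn [-0.005 -0.    -0.002] before turn [-0.005 -0.    -0.002] rows>= 0.03685982355126697
```

Call:
move_arm(
  commands="0 0 -0.03 0 0 0 0.95;0 0 -0.04 0 0 0 0.95;0 -0.02 -0.01 0 0 0 0.95;-0.005 -0.03 0 0 0 0 0.95;-0.008 -0.025 0 0 0 0 0.95;0 0 0 0 0 0 0.95;0 0 0 0 0 0 0.95",
)

```text
t: 46.37
ee_pos: [0.5862, 0.3431, 0.185]
tcp_rot: [0.561, 0.821, -0.089, -0.06]
force: [-0.7, 0.1, -3.1]
opening: 0.014
```

Run:
```python
from h import *
go(*plate(.045,.042,.100))
i,K,c=cam("wrist"); cv2.imwrite("pics/w29.png",cv2.resize(i,None,fx=1.5,fy=1.5))
```

```text
t 46.37 p [0.5862 0.3431 0.185 ] q [ 0.5609  0.8209 -0.0893 -0.0602] F [-0.7   0.05 -3.07] op 0.014 j [0.48 0.45 1.5  0.02 1.41 0.1 ]
turn tot [0.0007 0.0002 0.    ] rows>= 0.03553825580123122 | shift tot after turn [-0.005  0.009  0.087] before turn [-0.005  0.009  0.087] rows>= 0.6514466321510014
```

Call:
move_arm(
  commands="-0.004 0.008 0.01 0 0 0 0.95;0 0.003 0.025 0 0 0 0.95;0 0 0.025 0 0 0 0.95;0 0 0.02 0 0 0 0.95;0 0 0.012 0 0 0 0.95;0 0 0.01 0 0 0 0.95",
)

```text
t: 46.92
ee_pos: [0.5856, 0.3415, 0.1576]
tcp_rot: [0.561, 0.821, -0.087, -0.059]
force: [-0.5, -0.5, 20.2]
opening: 0.0135
```

Run:
```python
from h import *
go(*plate(.045,.042,.100))
```

```text
t 46.92 p [0.5856 0.3415 0.1576] q [ 0.561   0.8211 -0.0871 -0.059 ] F [-0.48 -0.48 20.2 ] op 0.0135 j [0.48 0.46 1.53 0.02 1.36 0.1 ]
turn tot [0.0015 0.0001 0.    ] rows>= 0.07619746782576703 | shift tot after turn [-0.    -0.007 -0.003] before turn [-0.    -0.007 -0.003] rows>= 0.05818824314110646
```

Call:
move_arm(
  commands="0 0 -0.006 0 0 0 0.95;0 0 -0.003 0 0 0 0.6;0 0 0 0 0 0 0.6;0 0 0 0 0 0 0.6;0 0 0 0 0 0 0.6;0 0 -0.04 0 0 0 0.6;0 0 -0.1 0 0 0 0.6;0 0 -0.12 0 0 0 0.6;0 0 -0.12 0 0 0 0.6;0 0 -0.04 -0.016 0 0 0.6;0 0 0 -0.016 0 0 0.6;0 0 0 0 0 0 0.6",
)

```text
t: 47.92
ee_pos: [0.6116, 0.3516, 0.2851]
tcp_rot: [0.564, 0.826, -0.007, -0.004]
force: [-1.4, -0.7, 0.3]
opening: 0.0354
```

Run:
```python
from h import *
i,K,c=cam("wrist"); cv2.imwrite("pics/w30.png",cv2.resize(i,None,fx=1.5,fy=1.5))
p,M=plate(-.147,0,.014)
go([p[0],p[1],.30],Rt(PY+np.pi/2))
```

```text
t 47.97 p [0.6125 0.3519 0.2858] q [ 0.5643  0.8255 -0.0076 -0.0041] F [-0.37  0.9  -0.21] op 0.035 j [0.49 0.32 1.48 0.   1.37 0.11]
turn tot [-0.0024 -0.0019 -0.25  ] rows>= 12.822061834979914 | shift tot after turn [ 0.79  -0.14  -0.047] before turn [-0.14  -0.79  -0.034] rows>= 5.951496121140877
```

All four on the pads. Move to the tab and press again.

Call:
move_arm(
  commands="-0.01 -0.06 -0.02 -0.002 0 0 1;-0.02 -0.12 -0.02 0 0 0 1;-0.022 -0.125 0 0 0 0 1;-0.022 -0.125 0 0 0 0 1;-0.022 -0.125 0 0 0 0 1;-0.022 -0.125 0 0 0 0 1;-0.014 -0.08 0 0 0 0 1;-0.008 -0.03 0 0 0 -0.019 1;0 0 0 0 0 -0.019 1;0 0 0 0 0 -0.019 1;0 0 0 0 0 -0.019 1;0 0 0 0 0 -0.019 1",
)

```text
t: 48.97
ee_pos: [0.3975, 0.221, 0.3005]
tcp_rot: [0.285, 0.958, -0.014, -0.017]
force: [-0.2, -0.2, -0.4]
opening: 0.0004
```

Call:
move_arm(
  commands="0 0 0 0 0 -0.019 1;0 0 0 0 0 -0.019 1;0 0 0 0 0 -0.019 1;0 0 0 0 0 -0.019 1;0 0 0 0 0 -0.019 1;0 0 0 0 0 -0.019 1;0 0 0 0 0 -0.019 1;0 0 0 0 0 -0.019 1;0 0 0 0 0 0 1;0 0 0 0 0 0 1",
)

```text
t: 49.8
ee_pos: [0.3991, 0.2215, 0.3028]
tcp_rot: [-0.209, 0.977, -0.007, -0.039]
force: [-0.9, -0.9, -0.1]
opening: 0.0005
```

Run:
```python
from h import *
p,M=plate(-.149,0,.014)
go([p[0],p[1],.14],Rt(PY+np.pi/2))
```

```text
t 49.8 p [0.3991 0.2215 0.3028] q [-0.2086  0.9772 -0.0071 -0.0386] F [-0.89 -0.9  -0.15] op 0.0005 j [ 0.45 -0.14  1.94  0.    1.42 -1.54]
turn tot [ 0.0001 -0.0125  0.0078] rows>= 0.7539306692145181 | shift tot after turn [-0.024  0.007  0.543] before turn [-0.067  0.004  0.539] rows>= 4.023330369255413
```

Call:
move_arm(
  commands="-0.008 0.004 0 0 -0.012 0.008 1;-0.008 0.003 0.08 0 0 0 1;0 0 0.12 0 0 0 1;0 0 0.12 0 0 0 1;0 0 0.12 0 0 0 1;0 0 0.08 0 0 0 1;0 0 0.02 0 0 0 1;0 0 0 0 0 0 1",
)

```text
t: 50.47
ee_pos: [0.4068, 0.2273, 0.1398]
tcp_rot: [-0.169, 0.986, 0.001, -0.001]
force: [-0.5, -0.1, 0.4]
opening: 0.0006
```

Run:
```python
from h import *
p,M=plate(-.147,0,.014)
go(p,Rt(PY+np.pi/2))
```

```text
t 50.47 p [0.4068 0.2273 0.1398] q [-1.692e-01  9.856e-01  6.000e-04 -7.000e-04] F [-0.48 -0.13  0.41] op 0.0006 j [ 0.46 -0.03  2.15  0.    1.02 -1.46]
turn tot [ 0.0002 -0.0002 -0.005 ] rows>= 0.2586974903346863 | shift tot after turn [ 0.    -0.002  0.077] before turn [-0.    -0.002  0.077] rows>= 0.5677212749282959
```

Call:
move_arm(
  commands="0 0 0.02 0 0 -0.005 1;0.003 0 0.03 0 0 0 1;0.006 0 0.025 0 0 0 1;0.006 0 0.02 0 0 0 1;0.006 0 0.02 0 0 0 1;0.006 0 0.02 0 0 0 1;0.006 0 0.02 0 0 0 1;0.006 0 0.02 0 0 0 1;0.006 0 0.02 0 0 0 1;0.006 0 0.02 0 0 0 1;0.006 0 0.02 0 0 0 1;0.006 0 0.02 0 0 0 1",
)

```text
t: 51.47
ee_pos: [0.4001, 0.2251, 0.0773]
tcp_rot: [-0.179, 0.984, 0.002, 0.01]
force: [-1.2, -2.4, 6.8]
opening: 0.0004
```

Run:
```python
from h import *
p,M=plate(-.147,0,.014,0)
go(p,Rt(PY+np.pi/2))
```

```text
t 51.47 p [0.4001 0.2251 0.0773] q [-0.1787  0.9838  0.0024  0.0097] F [-1.15 -2.37  6.78] op 0.0004 j [ 0.46  0.03  2.23 -0.    0.86 -1.47]
turn tot [ 0.0002  0.0032 -0.002 ] rows>= 0.19118363759123536 | shift tot after turn [ 0.015 -0.003  0.064] before turn [ 0.016 -0.004  0.064] rows>= 0.4894749658038343
```

Call:
move_arm(
  commands="0.006 0 0.02 0 0.002 0 1;0.006 0 0.02 0 0.001 0 1;0.004 0 0.02 0 0 0 1;0 0 0.014 0 0 0 1;0 0 0.008 0 0 0 1;0 0 0.008 0 0 0 1;0 0 0.008 0 0 0 1;0 0 0.008 0 0 0 1",
)

```text
t: 52.13
ee_pos: [0.3993, 0.2248, 0.058]
tcp_rot: [-0.176, 0.984, 0.0, 0.002]
force: [-8.9, -3.8, 20.4]
opening: 0.0002
```

Call:
move_arm(
  commands="0 0 0.008 0 0 0 1;0 0 0.008 0 0 0 1;0 0 0.008 0 0 0 1;0 0 0.008 0 0 0 1;0 0 0.008 0 0 0 1;0 0 0.008 0 0 0 1;0 0 0.008 0 0 0 1;0 0 0.008 0 0 0 1;0 0 0.008 0 0 0 1;0 0 0.008 0 0 0 1;0 0 0.008 0 0 0 1;0 0 0.008 0 0 0 1",
)

```text
t: 53.13
ee_pos: [0.3995, 0.2249, 0.0581]
tcp_rot: [-0.172, 0.985, -0.002, -0.003]
force: [-7.6, -3.6, 19.0]
opening: 0.0007
```

Run:
```python
from h import *
st()
i,K,c=cam("side"); cv2.imwrite("pics/d31.png",cv2.resize(i[80:230,130:330],None,fx=4,fy=4))
```

```text
t 53.13 p [0.3995 0.2249 0.0581] q [-0.1722  0.9851 -0.002  -0.0031] F [-7.64 -3.6  19.  ] op 0.0007 j [ 0.46  0.08  2.22 -0.    0.85 -1.46]
```

Level on the stop, all four on their pads. Hold one more second, then let it up.

Call:
move_arm(
  commands="0 0 0.008 0 0 0 1;0 0 0.008 0 0 0 1;0 0 0.008 0 0 0 1;0 0 0.008 0 0 0 1;0 0 0.008 0 0 0 1;0 0 0.008 0 0 0 1;0 0 0.008 0 0 0 1;0 0 0.008 0 0 0 1;0 0 0.008 0 0 0 1;0 0 0.008 0 0 0 1;0 0 0.008 0 0 0 1;0 0 0.008 0 0 0 1",
)

```text
t: 54.18
ee_pos: [0.3996, 0.225, 0.0581]
tcp_rot: [-0.168, 0.986, -0.004, -0.007]
force: [-7.3, -3.9, 18.3]
opening: 0.0004
```

Call:
move_arm(
  commands="-0.004 0 -0.012 0 0 0 1;-0.005 0 -0.018 0 0 0 1;-0.005 0 -0.02 0 0 0 1;-0.005 0 -0.02 0 0 0 1;-0.005 0 -0.02 0 0 0 1;-0.005 0 -0.02 0 0 0 1;-0.005 0 -0.02 0 0 0 1;-0.005 0 -0.02 0 0 0 1;-0.005 0 -0.02 0 0 0 1;-0.004 0 -0.02 0 0 0 1;0 0 -0.02 0 0 0 1;0 0 -0.04 0 0 0 1",
)

```text
t: 55.18
ee_pos: [0.4107, 0.2296, 0.1447]
tcp_rot: [-0.163, 0.987, -0.005, -0.012]
force: [-0.7, -0.2, -0.7]
opening: 0.0002
```

Call:
move_arm(
  commands="0 0 -0.08 0 0 0 0.6;0 0 -0.12 0 0 0 0.6;0 0 -0.12 0 0 0.01 0.6;0 0 -0.12 0 0 0.019 0.6;0 0 -0.09 0 0 0.019 0.6;0 0 -0.02 0 0 0.019 0.6;0 0 0 0 0 0.019 0.6;0 0 0 0 0 0.019 0.6;0 0 0 0 0 0.019 0.6;0 0 0 0 0 0.019 0.6;0 0 0 0 0 0.019 0.6;0 0 0 0 0 0.019 0.6",
)

```text
t: 56.18
ee_pos: [0.4152, 0.2327, 0.3254]
tcp_rot: [0.417, 0.909, -0.006, -0.004]
force: [-0.7, 0.5, -0.1]
opening: 0.0354
```

Call:
move_arm(
  commands="0 0 0 0 0 0.019 0.6;0 0 0 0 0 0.019 0.6;0 0 0 0 0 0.019 0.6;0 0.04 -0.01 0 0 0 0.6;-0.025 0.1 -0.01 0 0 0 0.6;-0.025 0.11 0 0 0 0 0.6;-0.02 0.11 0 0 0 0 0.6;0 0.07 0 0.012 0 0 0.6;0 0.01 0 0.014 0 0 0.6;0 0 0 0.006 0 0 0.6;0 0 0 0 0 0 0.6;0 0 0 0 0 0 0.6",
)

```text
t: 57.18
ee_pos: [0.5519, 0.2563, 0.3309]
tcp_rot: [0.58, 0.808, -0.09, -0.062]
force: [0.4, 0.1, 0.1]
opening: 0.0351
```

Run:
```python
from h import *
go(*plate(-.046,-.042,.14))
i,K,c=cam("wrist"); cv2.imwrite("pics/w32.png",cv2.resize(i,None,fx=1.5,fy=1.5))
```

```text
t 57.18 p [0.5519 0.2563 0.3309] q [ 0.5796  0.8075 -0.0896 -0.0621] F [0.43 0.11 0.13] op 0.0351 j [0.39 0.24 1.51 0.01 1.61 0.06]
turn tot [ 0.0002 -0.001  -0.0072] rows>= 0.37421429239281134 | shift tot after turn [-0.057  0.018  0.382] before turn [-0.058  0.02   0.382] rows>= 2.866337109734092
```

Run:
```python
from h import *
i,K,c=cam("wrist")
for q in ([(343,240),(438,242),(437,321),(346,324)],[(331,128),(435,124),(437,216),(337,218)],[(448,236),(551,240),(549,316),(449,322)],[(459,127),(570,120),(563,210),(463,214)]):
    P=np.array([onplate(K,c,u/1.5,v/1.5,.08) for u,v in q]); e=P[1]-P[0]+P[2]-P[3]; print(P.mean(0).round(4),np.degrees(np.arctan2(e[1],e[0])).round(1))
print([onplate(K,c,u/1.5,v/1.5,.028).round(3) for u,v in ((294,94),(580,77),(557,323),(318,332))])
go(*plate(-.045,-.042,.13))
```

```text
[-0.0433 -0.0407] -2.2
[-0.0445  0.0422] -1.0
[ 0.0409 -0.0419] -1.9
[0.0478 0.0406] 0.2
[array([-0.114,  0.104]), array([0.113, 0.106]), array([ 0.112, -0.103]), array([-0.113, -0.102])]
t 57.28 p [0.551  0.2561 0.3313] q [ 0.5795  0.8077 -0.0894 -0.062 ] F [-0.22 -0.36  0.48] op 0.0351 j [0.39 0.24 1.51 0.01 1.61 0.06]
turn tot [ 0.0003 -0.001  -0.0072] rows>= 0.37146574738018606 | shift tot after turn [-0.057  0.025  0.416] before turn [-0.059  0.027  0.416] rows>= 3.117739731775096
```

Call:
move_arm(
  commands="-0.02 0.008 0.02 0 -0.001 -0.007 0.6;-0.025 0.01 0.06 0 0 0 0.6;-0.015 0.007 0.09 0 0 0 0.6;0 0 0.09 0 0 0 0.6;0 0 0.08 0 0 0 0.6;0 0 0.05 0 0 0 0.6;0 0 0.015 0 0 0 0.6;0 0 0 0 0 0 0.6",
)

```text
t: 57.95
ee_pos: [0.5354, 0.2318, 0.2153]
tcp_rot: [0.56, 0.823, -0.082, -0.055]
force: [-0.5, 0.6, 0.7]
opening: 0.035
```

Run:
```python
from h import *
i,K,c=cam("wrist"); cv2.imwrite("pics/w33.png",cv2.resize(i,None,fx=1.5,fy=1.5))
go(*plate(-.0445,-.0415,.1))
```

```text
t 58.0 p [0.5357 0.2319 0.216 ] q [ 0.56    0.8226 -0.0812 -0.0553] F [-0.94  0.08 -1.04] op 0.0349 j [ 0.37  0.24  1.71 -0.    1.38 -0.01]
turn tot [0.0037 0.0001 0.0006] rows>= 0.19138748992561225 | shift tot after turn [0.001 0.017 0.125] before turn [0.001 0.015 0.125] rows>= 0.9316220725101109
```

Call:
move_arm(
  commands="0 0.009 0.02 0.003 0 0 0.6;0.001 0.006 0.035 0.001 0 0 0.6;0 0.002 0.04 0 0 0 0.6;0 0 0.025 0 0 0 0.6;0 0 0.01 0 0 0 0.6;0 0 0 0 0 0 0.6",
)

```text
t: 58.5
ee_pos: [0.5356, 0.2326, 0.1786]
tcp_rot: [0.559, 0.822, -0.088, -0.06]
force: [-0.5, 0.5, 0.3]
opening: 0.0351
```

Run:
```python
from h import *
i,K,c=cam("wrist"); cv2.imwrite("pics/w34.png",cv2.resize(i,None,fx=1.5,fy=1.5))
go(*plate(-.0445,-.0415,.1))
```

```text
t 58.55 p [0.5356 0.2326 0.1788] q [ 0.5594  0.822  -0.0883 -0.0599] F [-0.01  0.08  0.41] op 0.0352 j [ 0.37  0.28  1.74 -0.    1.34 -0.01]
turn tot [0.001  0.0002 0.0006] rows>= 0.06071051493938063 | shift tot after turn [-0.001 -0.01   0.004] before turn [-0.001 -0.01   0.004] rows>= 0.07974660887120698
```

Call:
move_arm(
  commands="0 -0.009 0.003 0.001 0 0 0.6;0 -0.002 0 0 0 0 0.95;0 0 0 0 0 0 0.95;0 0 0 0 0 0 0.95;0 0 0 0 0 0 0.95;0 0 0 0 0 0 0.95;0 0 0 0 0 0 0.95;0 0 -0.04 0 0 0 0.95;0 0 -0.1 0 0 0 0.95;0 0 -0.12 0 0 0 0.95;0 0 -0.12 -0.016 0 0 0.95;0 0 -0.06 -0.018 0 0 0.95",
)

```text
t: 59.55
ee_pos: [0.5575, 0.2411, 0.3039]
tcp_rot: [0.563, 0.827, -0.009, -0.006]
force: [0.4, -0.5, -1.8]
opening: 0.0138
```

```bash
cat >> h.py <<'E'
RM=np.array([0.636,-0.160]); RY=np.radians(-18.4)
def rail(s,z,dx=0): 
    Y=np.array([-np.sin(RY),np.cos(RY)]);X=np.array([np.cos(RY),np.sin(RY)]); p=RM+s*Y+dx*X
    return [p[0],p[1],z],Rt(RY)
E
python3 - <<'E'
from h import *
i,K,c=cam("wrist"); cv2.imwrite("pics/w35.png",cv2.resize(i,None,fx=1.5,fy=1.5))
go(*rail(-.138,.32))
E
```

```text
t 59.6 p [0.5566 0.2408 0.3084] q [ 0.5626  0.8267 -0.0047 -0.0031] F [-2.11 -0.39  1.07] op 0.0137 j [ 0.37  0.11  1.68 -0.    1.36 -0.01]
turn tot [-0.0017  0.0006  0.1109] rows>= 5.688963924700377 | shift tot after turn [-1.644  0.673 -0.039] before turn [-1.693 -0.54  -0.032] rows>= 13.163435105929615
```

Call:
move_arm(
  commands="-0.04 0 -0.02 -0.002 0 0.0185 0.95;-0.07 0 -0.02 0 0 0.0185 0.95;-0.08 0 0 0 0 0.0185 0.95;-0.08 0.01 0 0 0 0.0185 0.95;-0.08 0.02 0 0 0 0.0185 0.95;-0.08 0.03 0 0 0 0.0185 0.95;-0.1 0.04 0 0 0 0 0.95;-0.11 0.045 0 0 0 0 0.95;-0.11 0.045 0 0 0 0 0.95;-0.11 0.045 0 0 0 0 0.95;-0.11 0.045 0 0 0 0 0.95;-0.11 0.045 0 0 0 0 0.95",
)

```text
t: 60.6
ee_pos: [0.5797, -0.1049, 0.3218]
tcp_rot: [0.818, 0.575, -0.009, -0.009]
force: [0.5, 0.2, -2.8]
opening: 0.0138
```

Run:
```python
from h import *
go(*rail(-.138,.30))
i,K,c=cam("wrist"); cv2.imwrite("pics/w36.png",cv2.resize(i,None,fx=1.5,fy=1.5))
```

```text
t 60.6 p [ 0.5797 -0.1049  0.3218] q [ 0.8177  0.5755 -0.0087 -0.009 ] F [ 0.46  0.18 -2.76] op 0.0138 j [-0.22  0.08  1.69 -0.    1.4   0.12]
turn tot [-0.0039  0.0006 -0.0037] rows>= 0.278482465019475 | shift tot after turn [-0.575  0.236  0.073] before turn [-0.569  0.251  0.069] rows>= 4.635073563166674
```

Run:
```python
from h import *
i,K,c=cam("wrist")
a=onz(K,c,480/1.5,60/1.5,.117);b=onz(K,c,470.5/1.5,240/1.5,.117); p=onz(K,c,483/1.5,21/1.5,.127)
d=a-b;print(a,b,p,np.degrees(np.arctan2(-d[0],d[1])))
X=np.array([np.cos(RY),np.sin(RY)]);Y=np.array([-X[1],X[0]])
for q in (a,b,p): print((q[:2]-RM)@X,(q[:2]-RM)@Y)
```

```text
[ 0.69275424 -0.00173673  0.117     ] [ 0.64995179 -0.12650543  0.117     ] [0.69859817 0.019373   0.127     ] -18.934755940929154
0.0038970910861329255 0.168086646075227
0.0026659939827000847 0.036186063684423446
0.0027789901827955585 0.18996178721784482
```

Call:
move_arm(
  commands="-0.1 0.04 0 -0.004 0 -0.004 0.95;-0.11 0.045 0 0 0 0 0.95;-0.11 0.045 0.01 0 0 0 0.95;-0.11 0.045 0.02 0 0 0 0.95;-0.09 0.035 0.02 0 0 0 0.95;-0.03 0.01 0.01 0 0 0 0.95;0 0 0 0 0 0 0.95;0 0 0 0 0 0 0.95",
)

```text
t: 61.37
ee_pos: [0.5855, -0.2879, 0.2973]
tcp_rot: [0.812, 0.584, -0.006, -0.009]
force: [0.7, 0.8, -2.4]
opening: 0.014
```

Run:
```python
from h import *
go(*rail(-.138,.24,.001))
i,K,c=cam("wrist"); cv2.imwrite("pics/w37.png",cv2.resize(i,None,fx=1.5,fy=1.5))
i,K,c=cam("scene"); cv2.imwrite("pics/s37.png",cv2.resize(i[95:315,85:385],None,fx=2.66,fy=2.66))
```

```text
t 61.37 p [ 0.5855 -0.2879  0.2973] q [ 0.8118  0.5838 -0.0059 -0.0093] F [ 0.74  0.77 -2.35] op 0.014 j [-0.49  0.21  1.59 -0.    1.37 -0.17]
turn tot [-0.0035 -0.0002 -0.0004] rows>= 0.18133482961345843 | shift tot after turn [-0.002  0.029  0.191] before turn [-0.003  0.033  0.19 ] rows>= 1.4315319064400966
```

Call:
move_arm(
  commands="0 0.015 0 -0.003 0 0 0.95;0 0.014 0.04 -0.001 0 0 0.95;0 0 0.06 0 0 0 0.95;0 0 0.05 0 0 0 0.95;0 0 0.03 0 0 0 0.95;0 0 0 0 0 0 0.95",
)

```text
t: 61.97
ee_pos: [0.5991, -0.281, 0.2477]
tcp_rot: [0.808, 0.589, 0.006, 0.006]
force: [-0.3, 1.0, -2.8]
opening: 0.0137
```

Run:
```python
from h import *
go(*rail(-.138,.155,.001))
i,K,c=cam("wrist"); cv2.imwrite("pics/w38.png",cv2.resize(i,None,fx=1.5,fy=1.5))
```

```text
t 61.97 p [ 0.5991 -0.281   0.2477] q [0.8084 0.5886 0.006  0.006 ] F [-0.32  0.98 -2.82] op 0.0137 j [-0.48  0.23  1.65  0.01  1.24 -0.17]
turn tot [ 0.0027 -0.0004  0.0014] rows>= 0.15656575086085492 | shift tot after turn [-0.039 -0.007  0.309] before turn [-0.039 -0.013  0.309] rows>= 2.306499127326202
```

Call:
move_arm(
  commands="-0.02 -0.006 0.01 0.003 0 0.001 0.95;-0.02 -0.005 0.04 0 0 0 0.95;-0.005 0 0.06 0 0 0 0.95;0 0 0.06 0 0 0 0.95;0 0 0.05 0 0 0 0.95;0 0 0.03 0 0 0 0.95;0 0 0 0 0 0 0.95",
)

```text
t: 62.6
ee_pos: [0.5948, -0.2966, 0.1761]
tcp_rot: [0.81, 0.586, 0.002, 0.004]
force: [-0.4, -0.2, -2.3]
opening: 0.0133
```

Run:
```python
from h import *
go(*rail(-.138,.155,.001))
i,K,c=cam("wrist"); cv2.imwrite("pics/w39.png",cv2.resize(i,None,fx=1.5,fy=1.5))
```

```text
t 62.6 p [ 0.5948 -0.2966  0.1761] q [0.8101 0.5862 0.0025 0.0037] F [-0.44 -0.2  -2.31] op 0.0133 j [-0.5   0.29  1.71  0.    1.13 -0.18]
turn tot [0.0014 0.     0.0005] rows>= 0.07727056872014584 | shift tot after turn [ 0.015 -0.01   0.07 ] before turn [ 0.015 -0.011  0.07 ] rows>= 0.5386971219410742
```

Call:
move_arm(
  commands="0.008 -0.007 0.015 0.001 0 0 0.95;0.007 -0.004 0.025 0 0 0 0.95;0 0 0.025 0 0 0 0.95;0 0 0.015 0 0 0 0.95;0 0 0.01 0 0 0 0.95",
)

```text
t: 63.07
ee_pos: [0.5959, -0.2929, 0.1524]
tcp_rot: [0.81, 0.586, 0.002, 0.005]
force: [-0.9, 0.1, -2.6]
opening: 0.0136
```

Run:
```python
from h import *
go(*rail(-.138,.152,.001))
```

```text
t 63.07 p [ 0.5959 -0.2929  0.1524] q [0.8102 0.5861 0.0023 0.0048] F [-0.89  0.09 -2.55] op 0.0136 j [-0.49  0.31  1.73 -0.    1.08 -0.18]
turn tot [0.0017 0.0003 0.0004] rows>= 0.08966424704466013 | shift tot after turn [ 0.003 -0.009  0.001] before turn [ 0.003 -0.009  0.001] rows>= 0.07344360822907535
```

Call:
move_arm(
  commands="0 -0.008 0.01 0.002 0 0 0.95;0 -0.003 0.012 0 0 0 0.95;0 0 0.01 0 0 0 0.95",
)

```text
t: 63.32
ee_pos: [0.5966, -0.2933, 0.152]
tcp_rot: [0.81, 0.586, 0.001, 0.004]
force: [-5.1, 4.0, 7.7]
opening: 0.0139
```

Run:
```python
from h import *
go(*rail(-.138,.152,.001))
```

```text
t 63.32 p [ 0.5966 -0.2933  0.152 ] q [0.8102 0.5861 0.0009 0.0038] F [-5.13  4.01  7.68] op 0.0139 j [-0.49  0.32  1.73 -0.    1.09 -0.17]
turn tot [0.0011 0.0005 0.0005] rows>= 0.06745219871380435 | shift tot after turn [ 0.003 -0.012 -0.   ] before turn [ 0.003 -0.012 -0.   ] rows>= 0.09452842256333362
```

Call:
move_arm(
  commands="0 0 -0.005 0 0 0 0.95;0 0 0 0 0 0 0.6;0 0 0 0 0 0 0.6;0 0 0 0 0 0 0.6;0 0 0 0 0 0 0.6;0 0 -0.04 0 0 0 0.6;0 0 -0.08 0 0 0 0.6;0 0 -0.12 0 0 0 0.6;0 0 -0.12 0 0 0 0.6;0 0 -0.06 0 0 0 0.6;0 0 0 0 0 0 0.6",
)

```text
t: 64.23
ee_pos: [0.5954, -0.2922, 0.2865]
tcp_rot: [0.81, 0.586, 0.0, 0.003]
force: [0.0, -0.2, 0.6]
opening: 0.0352
```

Run:
```python
from h import *
p2,M=plate(.042,-.03,.16); print(p2)
go([p2[0],p2[1],.32],Rt(PY))
i,K,c=cam("wrist"); cv2.imwrite("pics/w40.png",cv2.resize(i,None,fx=1.5,fy=1.5))
i,K,c=cam("scene"); cv2.imwrite("pics/s40.png",cv2.resize(i[95:315,85:385],None,fx=2.66,fy=2.66))
```

```text
[0.61941703 0.27732164 0.21806383]
t 64.23 p [ 0.5954 -0.2922  0.2865] q [8.101e-01 5.863e-01 4.000e-04 2.800e-03] F [ 0.03 -0.19  0.55] op 0.0352 j [-0.49  0.22  1.6  -0.    1.32 -0.17]
turn tot [ 0.0006  0.0007 -0.1098] rows>= 5.628646527989948 | shift tot after turn [ 1.739  0.764 -0.112] before turn [ 1.828 -0.517 -0.119] rows>= 14.097942212309054
```

Call:
move_arm(
  commands="0.04 0 -0.05 0 0 -0.0185 0.6;0.08 0 -0.05 0 0 -0.0185 0.6;0.09 0.01 0 0 0 -0.0185 0.6;0.1 0.02 0 0 0 -0.0185 0.6;0.1 0.03 0 0 0 -0.0185 0.6;0.11 0.04 0 0 0 -0.0175 0.6;0.12 0.05 0 0 0 0 0.6;0.12 0.05 0 0 0 0 0.6;0.12 0.05 0 0 0 0 0.6;0.12 0.05 0 0 0 0 0.6;0.12 0.05 0 0 0 0 0.6;0.12 0.05 0 0 0 0 0.6",
)

```text
t: 65.33
ee_pos: [0.6048, 0.1093, 0.2799]
tcp_rot: [0.555, 0.832, -0.012, -0.021]
force: [1.4, 0.1, 0.3]
opening: 0.0353
```

Run:
```python
from h import *
p2,M=plate(.042,-.03,.16)
go([p2[0],p2[1],.32],Rt(PY))
```

```text
t 65.33 p [0.6048 0.1093 0.2799] q [ 0.5549  0.8316 -0.0117 -0.0207] F [1.44 0.06 0.34] op 0.0353 j [ 0.13  0.16  1.67  0.01  1.35 -0.26]
turn tot [-0.0068 -0.0033  0.0035] rows>= 0.4284681316904695 | shift tot after turn [ 0.504  0.249 -0.134] before turn [ 0.501  0.254 -0.134] rows>= 4.28002179960615
```

Call:
move_arm(
  commands="0.08 0.04 -0.03 -0.007 -0.003 0.003 0.6;0.11 0.055 -0.03 0 0 0 0.6;0.11 0.055 0 0 0 0 0.6;0.11 0.055 0 0 0 0 0.6;0.07 0.035 0 0.012 0 0 0.6;0.02 0.01 0 0.014 0 0 0.6;0 0 0 0.008 0 0 0.6;0 0 0 0 0 0 0.6",
)

```text
t: 66.0
ee_pos: [0.6053, 0.2922, 0.273]
tcp_rot: [0.554, 0.823, -0.104, -0.074]
force: [-0.4, 0.3, 0.7]
opening: 0.035
```

Run:
```python
from h import *
go(*plate(.042,-.042,.13))
i,K,c=cam("wrist"); cv2.imwrite("pics/w41.png",cv2.resize(i,None,fx=1.5,fy=1.5))
```

```text
t 66.0 p [0.6053 0.2922 0.273 ] q [ 0.5538  0.8229 -0.1036 -0.0737] F [-0.43  0.26  0.67] op 0.035 j [0.41 0.41 1.4  0.01 1.59 0.02]
turn tot [-0.0056 -0.0005  0.0023] rows>= 0.3101725810148905 | shift tot after turn [-0.103  0.065  0.273] before turn [-0.105  0.073  0.27 ] rows>= 2.2159346047372677
```

Run:
```python
from h import *
i,K,c=cam("wrist")
for q in ([(366,281),(472,281),(469,366),(365,364)],[(223,144),(345,147),(347,247),(232,243)],[(373,149),(493,149),(485,249),(374,247)]):
    P=np.array([onplate(K,c,u/1.5,v/1.5,.08) for u,v in q]); e=P[1]-P[0]+P[2]-P[3]; print(P.mean(0).round(4),np.degrees(np.arctan2(e[1],e[0])).round(1))
go(*plate(.043,-.0425,.12))
```

```text
[ 0.0444 -0.0429] 1.0
[-0.0421  0.0419] -0.7
[0.0491 0.0414] 0.5
t 66.1 p [0.6048 0.2911 0.2735] q [ 0.5544  0.8227 -0.1026 -0.073 ] F [-0.17  0.39 -0.13] op 0.0354 j [0.41 0.4  1.4  0.01 1.59 0.02]
turn tot [-0.0052 -0.0005  0.0021] rows>= 0.28864151783977343 | shift tot after turn [-0.102  0.072  0.307] before turn [-0.104  0.08   0.305] rows>= 2.4569220754445045
```

Call:
move_arm(
  commands="-0.035 0.02 0.02 -0.005 0 0.002 0.6;-0.045 0.025 0.05 0 0 0 0.6;-0.022 0.012 0.07 0 0 0 0.6;0 0 0.07 0 0 0 0.6;0 0 0.05 0 0 0 0.6;0 0 0.02 0 0 0 0.6;0 0 0 0 0 0 0.6",
)

```text
t: 66.68
ee_pos: [0.6122, 0.2543, 0.1834]
tcp_rot: [0.564, 0.819, -0.087, -0.061]
force: [-0.7, 0.1, -0.3]
opening: 0.0353
```

Run:
```python
from h import *
go(*plate(.0435,-.0425,.1))
```

```text
t 66.68 p [0.6122 0.2543 0.1834] q [ 0.5636  0.8193 -0.0866 -0.0607] F [-0.72  0.11 -0.34] op 0.0353 j [ 0.36  0.42  1.54 -0.    1.39 -0.01]
turn tot [ 0.0013 -0.0005 -0.0009] rows>= 0.08456361820165716 | shift tot after turn [0.021 0.029 0.076] before turn [0.021 0.028 0.077] rows>= 0.6239817015221454
```

Call:
move_arm(
  commands="0.01 0.016 0 0.001 0 -0.001 0.6;0.01 0.012 0 0 0 0 0.6;0.002 0.003 0.02 0 0 0 0.6;0 0 0.03 0 0 0 0.6;0 0 0.02 0 0 0 0.6;0 0 0.005 0 0 0 0.6;0 0 0 0 0 0 0.6",
)

```text
t: 67.27
ee_pos: [0.6161, 0.2634, 0.1621]
tcp_rot: [0.561, 0.821, -0.086, -0.06]
force: [-0.3, -0.9, 0.6]
opening: 0.0352
```

Run:
```python
from h import *
go(*plate(.0435,-.0425,.1))
i,K,c=cam("wrist"); cv2.imwrite("pics/w42.png",cv2.resize(i,None,fx=1.5,fy=1.5))
```

```text
t 67.27 p [0.6161 0.2634 0.1621] q [ 0.561   0.8212 -0.0856 -0.0605] F [-0.25 -0.93  0.63] op 0.0352 j [ 0.37  0.45  1.54  0.    1.36 -0.01]
turn tot [ 0.0016 -0.0005  0.0001] rows>= 0.08676424360850382 | shift tot after turn [-0.003 -0.009  0.012] before turn [-0.003 -0.009  0.012] rows>= 0.11361010293336608
```

Call:
move_arm(
  commands="-0.002 -0.009 0.011 0.001 0 0 0.6;0 -0.002 0.003 0 0 0 0.95;0 0 0 0 0 0 0.95;0 0 0 0 0 0 0.95;0 0 0 0 0 0 0.95;0 0 0 0 0 0 0.95;0 0 0 0 0 0 0.95;0 0 -0.04 0 0 0 0.95;0 0 -0.1 0 0 0 0.95;0 0 -0.12 0 0 0 0.95;0 0 -0.12 -0.016 0 0 0.95;0 0 -0.1 -0.018 0 0 0.95",
)

```text
t: 68.32
ee_pos: [0.6367, 0.27, 0.2888]
tcp_rot: [0.564, 0.825, -0.01, -0.009]
force: [-0.0, -0.5, -1.3]
opening: 0.0139
```

Run:
```python
from h import *
i,K,c=cam("wrist"); cv2.imwrite("pics/w43.png",cv2.resize(i,None,fx=1.5,fy=1.5))
go(*rail(-.046,.30))
```

```text
t 68.37 p [0.6377 0.2705 0.2982] q [ 0.5643  0.8256 -0.0033 -0.0043] F [-0.54  0.8   2.74] op 0.0138 j [ 0.36  0.28  1.5   0.    1.37 -0.01]
turn tot [-1.700e-03  1.000e-04  1.103e-01] rows>= 5.654915346555305 | shift tot after turn [-1.517  0.448 -0.006] before turn [-1.453 -0.624 -0.004] rows>= 11.713864726004761
```

Call:
move_arm(
  commands="-0.04 0 -0.02 -0.002 0 0.0185 0.95;-0.07 0 -0.02 0 0 0.0185 0.95;-0.08 0 0 0 0 0.0185 0.95;-0.08 0 0 0 0 0.0185 0.95;-0.08 0.01 0 0 0 0.0185 0.95;-0.08 0.02 0 0 0 0.0185 0.95;-0.1 0.03 0 0 0 0 0.95;-0.11 0.03 0 0 0 0 0.95;-0.11 0.03 0 0 0 0 0.95;-0.11 0.03 0 0 0 0 0.95;-0.11 0.03 0 0 0 0 0.95;-0.11 0.03 0 0 0 0 0.95",
)

```text
t: 69.37
ee_pos: [0.6288, -0.0643, 0.3179]
tcp_rot: [0.819, 0.574, 0.0, -0.006]
force: [0.5, -1.2, -2.1]
opening: 0.0138
```

Run:
```python
from h import *
go(*rail(-.046,.28))
```

```text
t 69.37 p [ 0.6288 -0.0643  0.3179] q [ 8.191e-01  5.736e-01  1.000e-04 -5.600e-03] F [ 0.45 -1.18 -2.11] op 0.0138 j [-0.15  0.16  1.61  0.01  1.38  0.2 ]
turn tot [-0.0014 -0.0011 -0.0044] rows>= 0.24396497116514618 | shift tot after turn [-0.449  0.123  0.126] before turn [-0.446  0.137  0.122] rows>= 3.5707533871759547
```

Call:
move_arm(
  commands="-0.1 0.025 0 -0.001 -0.001 -0.004 0.95;-0.11 0.03 0 0 0 0 0.95;-0.1 0.025 0.02 0 0 0 0.95;-0.07 0.02 0.04 0 0 0 0.95;-0.03 0.01 0.04 0 0 0 0.95;0 0 0.01 0 0 0 0.95;0 0 0 0 0 0 0.95;0 0 0 0 0 0 0.95",
)

```text
t: 70.03
ee_pos: [0.6137, -0.2031, 0.2823]
tcp_rot: [0.814, 0.581, -0.005, -0.006]
force: [0.7, -0.2, -2.3]
opening: 0.014
```

Run:
```python
from h import *
go(*rail(-.046,.24))
i,K,c=cam("wrist"); cv2.imwrite("pics/w44.png",cv2.resize(i,None,fx=1.5,fy=1.5))
```

```text
t 70.03 p [ 0.6137 -0.2031  0.2823] q [ 0.814   0.5809 -0.0055 -0.0061] F [ 0.72 -0.18 -2.32] op 0.014 j [-0.36  0.2   1.62 -0.    1.33 -0.03]
turn tot [-0.0026  0.0003 -0.0016] rows>= 0.1564485722771719 | shift tot after turn [0.007 0.025 0.141] before turn [0.007 0.027 0.141] rows>= 1.0618465465154137
```

Call:
move_arm(
  commands="0.004 0.008 0 -0.003 0 -0.002 0.95;0.003 0.008 0.03 0 0 0 0.95;0 0 0.05 0 0 0 0.95;0 0 0.04 0 0 0 0.95;0 0 0.02 0 0 0 0.95;0 0 0 0 0 0 0.95",
)

```text
t: 70.58
ee_pos: [0.6229, -0.1955, 0.241]
tcp_rot: [0.807, 0.59, 0.003, 0.004]
force: [-0.0, -0.3, -1.9]
opening: 0.0139
```

Run:
```python
from h import *
go(*rail(-.046,.175))
i,K,c=cam("wrist"); cv2.imwrite("pics/w45.png",cv2.resize(i,None,fx=1.5,fy=1.5))
i,K,c=cam("scene"); cv2.imwrite("pics/s45.png",cv2.resize(i[95:315,85:385],None,fx=2.66,fy=2.66))
```

```text
t 70.58 p [ 0.6229 -0.1955  0.241 ] q [0.8071 0.5903 0.0032 0.0043] F [-0.01 -0.26 -1.95] op 0.0139 j [-0.34  0.22  1.68  0.    1.23 -0.03]
turn tot [ 0.0017 -0.      0.0021] rows>= 0.13965939718138187 | shift tot after turn [-0.027  0.004  0.22 ] before turn [-0.027  0.001  0.22 ] rows>= 1.6430005212811591
```

Call:
move_arm(
  commands="-0.012 -0.004 0.01 0.002 0 0.002 0.95;-0.015 -0.004 0.04 0 0 0 0.95;0 0 0.06 0 0 0 0.95;0 0 0.06 0 0 0 0.95;0 0 0.04 0 0 0 0.95;0 0 0.015 0 0 0 0.95;0 0 0 0 0 0 0.95",
)

```text
t: 71.27
ee_pos: [0.6203, -0.2066, 0.1743]
tcp_rot: [0.812, 0.584, 0.001, 0.003]
force: [-0.2, 0.4, -1.0]
opening: 0.0133
```

Run:
```python
from h import *
go(*rail(-.046,.152,-.002))
i,K,c=cam("wrist"); cv2.imwrite("pics/w46.png",cv2.resize(i,None,fx=1.5,fy=1.5))
```

```text
t 71.27 p [ 0.6203 -0.2066  0.1743] q [0.8118 0.5839 0.0013 0.0028] F [-0.18  0.45 -1.02] op 0.0133 j [-0.36  0.28  1.74 -0.    1.12 -0.04]
turn tot [ 0.001   0.0002 -0.0004] rows>= 0.05419022550878412 | shift tot after turn [ 0.011 -0.006  0.074] before turn [ 0.011 -0.006  0.074] rows>= 0.5577211115998192
```

Call:
move_arm(
  commands="0.006 -0.008 0.015 0.001 0 0 0.95;0.005 -0.004 0.025 0 0 0 0.95;0 -0.003 0.025 0 0 0 0.95;0 0 0.015 0 0 0 0.95;0 0 0.01 0 0 0 0.95",
)

```text
t: 71.73
ee_pos: [0.6196, -0.2029, 0.1501]
tcp_rot: [0.812, 0.584, 0.001, 0.003]
force: [-7.1, 2.0, 20.6]
opening: 0.0139
```

Run:
```python
from h import *
go(*rail(-.046,.152,-.002))
i,K,c=cam("wrist"); cv2.imwrite("pics/w47.png",cv2.resize(i[100:300,150:350],None,fx=3,fy=3))
```

```text
t 71.73 p [ 0.6196 -0.2029  0.1501] q [0.8118 0.5839 0.0014 0.0032] F [-7.11  2.02 20.62] op 0.0139 j [-0.35  0.3   1.76 -0.    1.08 -0.03]
turn tot [ 0.0011  0.0002 -0.0004] rows>= 0.06033364929570175 | shift tot after turn [-0.     0.    -0.006] before turn [-0.     0.    -0.006] rows>= 0.046443607286295915
```

Call:
move_arm(
  commands="0 0 -0.006 0 0 0 0.95;0 0 -0.001 0 0 0 0.95;0 0 0 0 0 0 0.6;0 0 0 0 0 0 0.6;0 0 0 0 0 0 0.6;0 0 0 0 0 0 0.6;0 0 -0.04 0 0 0 0.6;0 0 -0.08 0 0 0 0.6;0 0 -0.12 0 0 0 0.6;0 0 -0.12 0 0 0 0.6;0 0 -0.08 0 0 0 0.6;0 0 0 0 0 0 0.6",
)

```text
t: 72.78
ee_pos: [0.6187, -0.2022, 0.294]
tcp_rot: [0.812, 0.584, 0.002, 0.003]
force: [-0.2, 0.1, 1.3]
opening: 0.0354
```

Run:
```python
from h import *
p2,M=plate(-.043,.055,.16); print(p2)
go([p2[0],p2[1],.32],Rt(PY))
i,K,c=cam("wrist"); cv2.imwrite("pics/w48.png",cv2.resize(i,None,fx=1.5,fy=1.5))
i,K,c=cam("scene"); cv2.imwrite("pics/s48.png",cv2.resize(i[180:320,120:320],None,fx=4,fy=4))
```

```text
[0.51125569 0.32638324 0.23661335]
t 72.78 p [ 0.6187 -0.2022  0.294 ] q [0.8117 0.584  0.0016 0.0035] F [-0.15  0.08  1.33] op 0.0354 j [-0.35  0.19  1.62 -0.    1.33 -0.03]
turn tot [ 0.0011  0.0006 -0.1107] rows>= 5.6748818565526555 | shift tot after turn [ 1.772  0.306 -0.087] before turn [ 1.557 -0.899 -0.096] rows>= 13.333048869941633
```

Run:
```python
from h import *
i,K,c=cam("wrist")
X=np.array([np.cos(RY),np.sin(RY)]);Y=np.array([-X[1],X[0]])
for n,u,v,z in (("fin1top",399,410,.168),("fin1 base",394,365,.135),("bar",381,100,.119),("fin2top",382,291,.171),("deck1 near L",346,413,.131),("deck1 near R",428,404,.131)):
    q=onz(K,c,u/1.5,v/1.5,z)[:2]-RM; print(n,(q@X).round(4),(q@Y).round(4))
go(*rail(-.138,.20,.003))
```

```text
fin1top 0.0099 -0.1403
fin1 base 0.0074 -0.1222
bar -0.0023 0.0686
fin2top -0.0021 -0.0493
deck1 near L -0.0316 -0.1684
deck1 near R 0.0356 -0.1602
t 72.93 p [ 0.616  -0.2012  0.2865] q [ 8.117e-01  5.840e-01 -1.100e-03 -6.000e-04] F [-0.23  0.5  -0.76] op 0.0349 j [-0.35  0.2   1.62 -0.    1.32 -0.03]
turn tot [-0.0004  0.0002 -0.0004] rows>= 0.028408853898056925 | shift tot after turn [-0.309  0.03   0.288] before turn [-0.308  0.031  0.289] rows>= 3.1368237867473447
```

Call:
move_arm(
  commands="-0.06 0.005 0.02 0 0 0 0.4;-0.1 0.01 0.05 0 0 0 0.4;-0.1 0.01 0.07 0 0 0 0.4;-0.05 0.005 0.07 0 0 0 0.4;0 0 0.05 0 0 0 0.4;0 0 0.01 0 0 0 0.4;0 0 0 0 0 0 0.4",
)

```text
t: 73.52
ee_pos: [0.5863, -0.2909, 0.1869]
tcp_rot: [0.811, 0.585, -0.006, -0.011]
force: [0.5, 0.2, 0.8]
opening: 0.0529
```

Run:
```python
from h import *
go(*rail(-.139,.155,.006))
i,K,c=cam("wrist"); cv2.imwrite("pics/w49.png",cv2.resize(i,None,fx=1.5,fy=1.5))
```

```text
t 73.52 p [ 0.5863 -0.2909  0.1869] q [ 0.8109  0.585  -0.0059 -0.011 ] F [0.52 0.18 0.84] op 0.0529 j [-0.5   0.29  1.7  -0.    1.18 -0.18]
turn tot [-0.0039 -0.0005  0.    ] rows>= 0.2044139973385334 | shift tot after turn [0.003 0.039 0.106] before turn [0.002 0.042 0.105] rows>= 0.8396344305888004
```

Call:
move_arm(
  commands="0 0.018 -0.01 -0.004 0 0 0.4;0.002 0.018 0 0 0 0 0.4;0 0.003 0.02 0 0 0 0.4;0 0 0.04 0 0 0 0.4;0 0 0.03 0 0 0 0.4;0 0 0.015 0 0 0 0.4;0 0 0 0 0 0 0.4",
)

```text
t: 74.15
ee_pos: [0.6022, -0.2919, 0.1596]
tcp_rot: [0.81, 0.587, 0.004, 0.003]
force: [-0.0, -0.4, -0.6]
opening: 0.0531
```

Run:
```python
from h import *
go(*rail(-.139,.155,.004))
i,K,c=cam("wrist"); cv2.imwrite("pics/w50.png",cv2.resize(i,None,fx=1.5,fy=1.5))
```

```text
t 74.15 p [ 0.6022 -0.2919  0.1596] q [0.8097 0.5868 0.0038 0.0027] F [-0.03 -0.42 -0.56] op 0.0531 j [-0.49  0.32  1.71  0.    1.1  -0.18]
turn tot [ 0.0014 -0.0005  0.0007] rows>= 0.08498005788194958 | shift tot after turn [-0.011 -0.019  0.015] before turn [-0.011 -0.019  0.015] rows>= 0.19473779386898235
```

Call:
move_arm(
  commands="-0.008 -0.01 0 0.001 0 0.001 0.95;0 0 0 0 0 0 0.95;0 0 0 0 0 0 0.95;0 0 0 0 0 0 0.95;0 0 0 0 0 0 0.95;0 0 0 0 0 0 0.95;0 0 0 0 0 0 0.95;0 0 0 0 0 0 0.95;0 0 -0.02 0 0 0 0.95;0 0 -0.025 0 0 0 0.95;0 0 0 0 0 0 0.95;0 0 0 0 0 0 0.95",
)

```text
t: 75.2
ee_pos: [0.5976, -0.2934, 0.1744]
tcp_rot: [0.812, 0.584, 0.002, -0.001]
force: [-0.1, -0.7, -2.7]
opening: 0.0139
```

Run:
```python
from h import *
go(*rail(-.139,.155,-.002))
i,K,c=cam("wrist"); cv2.imwrite("pics/w51.png",cv2.resize(i,None,fx=1.5,fy=1.5))
```

```text
t 75.2 p [ 0.5976 -0.2934  0.1744] q [ 8.119e-01  5.839e-01  1.500e-03 -6.000e-04] F [-0.12 -0.69 -2.71] op 0.0139 j [-0.5   0.3   1.7   0.    1.14 -0.17]
turn tot [ 0.0001 -0.0005 -0.0004] rows>= 0.0346768433206653 | shift tot after turn [-0.001 -0.026  0.065] before turn [-0.001 -0.026  0.065] rows>= 0.5163750125726926
```

Call:
move_arm(
  commands="0 -0.015 0 0 0 0 0.95;0 -0.012 0.01 0 0 0 0.95;0 -0.003 0.015 0 0 0 0.95;0 0 0.015 0 0 0 0.95;0 0 0 0 0 0 0.95",
)

```text
t: 75.67
ee_pos: [0.5882, -0.2902, 0.1614]
tcp_rot: [0.812, 0.584, 0.002, -0.0]
force: [-0.3, -0.1, -2.7]
opening: 0.0137
```

Run:
```python
from h import *
go(*rail(-.139,.157,-.002))
i,K,c=cam("wrist"); cv2.imwrite("pics/w52.png",cv2.resize(i[100:300,150:350],None,fx=3,fy=3))
```

```text
t 75.67 p [ 0.5882 -0.2902  0.1614] q [ 8.118e-01  5.839e-01  1.700e-03 -3.000e-04] F [-0.25 -0.15 -2.71] op 0.0137 j [-0.5   0.3   1.74  0.    1.11 -0.18]
turn tot [ 0.0002 -0.0005 -0.0004] rows>= 0.03518158877779283 | shift tot after turn [-0.001  0.008  0.015] before turn [-0.001  0.008  0.015] rows>= 0.12352344550139972
```

Call:
move_arm(
  commands="0 0.007 0.008 0 0 0 0.95;0 0.003 0.012 0 0 0 0.95;0 0 0.012 0 0 0 0.95;0 0 0.008 0 0 0 0.95",
)

```text
t: 76.05
ee_pos: [0.5895, -0.2907, 0.1612]
tcp_rot: [0.812, 0.584, 0.0, -0.002]
force: [-3.0, 1.1, 1.7]
opening: 0.0137
```

Run:
```python
from h import *
go(*rail(-.139,.157,-.002))
i,K,c=cam("wrist"); cv2.imwrite("pics/w53.png",cv2.resize(i[100:300,150:350],None,fx=3,fy=3))
```

```text
t 76.05 p [ 0.5895 -0.2907  0.1612] q [ 8.117e-01  5.840e-01  1.000e-04 -2.100e-03] F [-2.99  1.12  1.69] op 0.0137 j [-0.5   0.3   1.73  0.    1.11 -0.17]
turn tot [-0.0005 -0.0004 -0.0004] rows>= 0.039155951715437856 | shift tot after turn [-0.001  0.003  0.014] before turn [-0.001  0.003  0.014] rows>= 0.10717502583349889
```

Call:
move_arm(
  commands="0 0.004 0.01 0 0 0 0.95;0 0.003 0.008 0 0 0 0.95;0 0 0 0 0 0 0.95;0 0 0 0 0 0 0.6;0 0 0 0 0 0 0.6;0 0 0 0 0 0 0.6;0 0 0 0 0 0 0.6;0 0 -0.04 0 0 0 0.6;0 0 -0.08 0 0 0 0.6;0 0 -0.12 0 0 0 0.6;0 0 -0.12 0 0 0 0.6;0 0 -0.06 0 0 0 0.6",
)

```text
t: 77.1
ee_pos: [0.5888, -0.2903, 0.2866]
tcp_rot: [0.812, 0.584, -0.003, -0.008]
force: [0.5, -0.3, 0.3]
opening: 0.0355
```

Run:
```python
from h import *
p2,M=plate(-.043,.055,.16); print(p2)
go([p2[0],p2[1],.32],Rt(PY))
i,K,c=cam("wrist"); cv2.imwrite("pics/w54.png",cv2.resize(i,None,fx=1.5,fy=1.5))
i,K,c=cam("scene"); cv2.imwrite("pics/s54.png",cv2.resize(i[180:320,120:320],None,fx=4,fy=4))
```

```text
[0.51125569 0.32638324 0.23661335]
t 77.1 p [ 0.5888 -0.2903  0.2866] q [ 0.8116  0.5841 -0.0032 -0.0085] F [ 0.46 -0.33  0.31] op 0.0355 j [-0.5   0.22  1.59  0.    1.34 -0.17]
turn tot [-0.0024 -0.0017 -0.1106] rows>= 5.672936517865205 | shift tot after turn [ 2.009  0.506 -0.111] before turn [ 1.868 -0.9   -0.087] rows>= 15.368919081440302
```

Call:
move_arm(
  commands="0.04 0 -0.06 -0.002 -0.001 -0.0185 0.6;0.08 0 -0.06 0 0 -0.0185 0.6;0.09 0 -0.03 0 0 -0.0185 0.6;0.1 0 0 0 0 -0.0185 0.6;0.1 0.01 0 0 0 -0.0185 0.6;0.11 0.02 0 0 0 -0.0175 0.6;0.13 0.03 0 0 0 0 0.6;0.13 0.033 0 0 0 0 0.6;0.13 0.033 0 0 0 0 0.6;0.13 0.033 0 0 0 0 0.6;0.13 0.033 0 0 0 0 0.6;0.13 0.033 0 0 0 0 0.6",
)

```text
t: 78.2
ee_pos: [0.5529, 0.1091, 0.3203]
tcp_rot: [0.557, 0.83, -0.005, -0.006]
force: [0.1, -0.3, -0.0]
opening: 0.0351
```

Run:
```python
from h import *
p2,M=plate(-.043,.055,.16)
go([p2[0],p2[1],.32],Rt(PY))
```

```text
t 78.2 p [0.5529 0.1091 0.3203] q [ 0.5571  0.8304 -0.0053 -0.0061] F [ 0.11 -0.27 -0.02] op 0.0351 j [ 0.15  0.03  1.75  0.    1.38 -0.24]
turn tot [-0.0025 -0.0007  0.0028] rows>= 0.193532228269647 | shift tot after turn [0.725 0.134 0.001] before turn [0.723 0.146 0.002] rows>= 5.4637842096749045
```

Call:
move_arm(
  commands="0.12 0.02 -0.01 -0.003 -0.001 0.003 0.6;0.125 0.022 0 0 0 0 0.6;0.125 0.022 0 0 0 0 0.6;0.125 0.022 0 0 0 0 0.6;0.11 0.02 0 0 0 0 0.6;0.06 0.01 0 0.012 0 0 0.6;0.01 0 0 0.014 0 0 0.6;0 0 0 0.008 0 0 0.6;0 0 0 0 0 0 0.6",
)

```text
t: 78.95
ee_pos: [0.4975, 0.3277, 0.3107]
tcp_rot: [0.556, 0.823, -0.097, -0.066]
force: [0.2, -0.7, 0.0]
opening: 0.0354
```

Run:
```python
from h import *
go(*plate(-.043,.042,.13))
i,K,c=cam("wrist"); cv2.imwrite("pics/w55.png",cv2.resize(i,None,fx=1.5,fy=1.5))
```

```text
t 78.95 p [0.4975 0.3277 0.3107] q [ 0.5562  0.8227 -0.0972 -0.0658] F [ 0.25 -0.7   0.02] op 0.0354 j [0.52 0.23 1.56 0.03 1.59 0.14]
turn tot [-0.0024  0.0003  0.0016] rows>= 0.14867671490780193 | shift tot after turn [-0.064  0.094  0.332] before turn [-0.064  0.098  0.331] rows>= 2.598868072701745
```

Call:
move_arm(
  commands="-0.02 0.03 0.02 -0.002 0 0.002 0.6;-0.025 0.035 0.06 0 0 0 0.6;-0.015 0.02 0.08 0 0 0 0.6;0 0.005 0.08 0 0 0 0.6;0 0 0.06 0 0 0 0.6;0 0 0.03 0 0 0 0.6;0 0 0 0 0 0 0.6",
)

```text
t: 79.58
ee_pos: [0.5115, 0.3058, 0.2013]
tcp_rot: [0.566, 0.818, -0.086, -0.056]
force: [0.5, -0.6, 1.0]
opening: 0.0356
```

Run:
```python
from h import *
go(*plate(-.0435,.042,.1))
i,K,c=cam("wrist"); cv2.imwrite("pics/w56.png",cv2.resize(i,None,fx=1.5,fy=1.5))
```

```text
t 79.58 p [0.5115 0.3058 0.2013] q [ 0.566   0.818  -0.0862 -0.0562] F [ 0.54 -0.6   0.99] op 0.0356 j [0.49 0.28 1.69 0.02 1.37 0.12]
turn tot [ 0.0022  0.0005 -0.0019] rows>= 0.15073102970299207 | shift tot after turn [ 0.021 -0.004  0.08 ] before turn [ 0.021 -0.005  0.08 ] rows>= 0.611566563810788
```

Call:
move_arm(
  commands="0.012 -0.008 0.015 0.002 0 -0.002 0.6;0.01 -0.004 0.025 0 0 0 0.6;0 0 0.03 0 0 0 0.6;0 0 0.015 0 0 0 0.6;0 0 0 0 0 0 0.6;0 0 0 0 0 0 0.6",
)

```text
t: 80.13
ee_pos: [0.5031, 0.3104, 0.1809]
tcp_rot: [0.56, 0.822, -0.087, -0.058]
force: [-0.6, 0.5, 0.5]
opening: 0.0352
```

Run:
```python
from h import *
go(*plate(-.0445,.042,.1))
i,K,c=cam("wrist"); cv2.imwrite("pics/w57.png",cv2.resize(i[100:384,110:400],None,fx=2,fy=2))
```

```text
t 80.13 p [0.5031 0.3104 0.1809] q [ 0.5604  0.8216 -0.0866 -0.0581] F [-0.65  0.49  0.5 ] op 0.0352 j [0.5  0.29 1.72 0.02 1.34 0.12]
turn tot [0.0018 0.0003 0.0003] rows>= 0.09355903171069868 | shift tot after turn [-0.004 -0.002  0.009] before turn [-0.004 -0.002  0.009] rows>= 0.07239801197483103
```

Well centred; grip and lift.

Call:
move_arm(
  commands="-0.004 -0.002 0.008 0.002 0 0 0.6;0 0 0.003 0 0 0 0.95;0 0 0 0 0 0 0.95;0 0 0 0 0 0 0.95;0 0 0 0 0 0 0.95;0 0 0 0 0 0 0.95;0 0 0 0 0 0 0.95;0 0 -0.04 0 0 0 0.95;0 0 -0.1 0 0 0 0.95;0 0 -0.12 0 0 0 0.95;0 0 -0.12 -0.016 0 0 0.95;0 0 -0.08 -0.018 0 0 0.95",
)

```text
t: 81.18
ee_pos: [0.5287, 0.3182, 0.3071]
tcp_rot: [0.564, 0.826, -0.012, -0.005]
force: [0.3, -0.1, -1.4]
opening: 0.0138
```

Run:
```python
from h import *
go(*rail(.046,.30,-.002))
i,K,c=cam("wrist"); cv2.imwrite("pics/w58.png",cv2.resize(i,None,fx=1.5,fy=1.5))
```

```text
t 81.18 p [0.5287 0.3182 0.3071] q [ 0.5638  0.8258 -0.012  -0.0054] F [ 0.3  -0.13 -1.43] op 0.0138 j [ 0.5   0.14  1.65 -0.    1.38  0.13]
turn tot [-0.0037  0.0021  0.1104] rows>= 5.667345174470118 | shift tot after turn [-1.246  0.836  0.024] before turn [-1.493 -0.154  0.034] rows>= 11.117419064141323
```

Call:
move_arm(
  commands="-0.04 0 -0.03 -0.004 0.002 0.0185 0.95;-0.08 0.01 -0.02 0 0 0.0185 0.95;-0.09 0.02 0 0 0 0.0185 0.95;-0.09 0.035 0 0 0 0.0185 0.95;-0.09 0.045 0 0 0 0.0185 0.95;-0.09 0.055 0 0 0 0.0185 0.95;-0.1 0.07 0 0 0 0 0.95;-0.1 0.075 0 0 0 0 0.95;-0.1 0.075 0 0 0 0 0.95;-0.1 0.075 0 0 0 0 0.95;-0.1 0.075 0 0 0 0 0.95;-0.05 0.04 0 0 0 0 0.95",
)

```text
t: 82.23
ee_pos: [0.6388, -0.032, 0.331]
tcp_rot: [0.818, 0.575, 0.005, -0.009]
force: [-1.1, -0.1, -1.6]
opening: 0.0136
```

Run:
```python
from h import *
go(*rail(.046,.27,-.002))
```

```text
t 82.23 p [ 0.6388 -0.032   0.331 ] q [ 0.8183  0.5747  0.0047 -0.0087] F [-1.09 -0.12 -1.57] op 0.0136 j [-0.1   0.16  1.58  0.02  1.4   0.24]
turn tot [-0.0014 -0.0028 -0.004 ] rows>= 0.2603992898248963 | shift tot after turn [-0.255  0.119  0.203] before turn [-0.255  0.127  0.198] rows>= 2.5697430508560744
```

Call:
move_arm(
  commands="-0.06 0.03 0 -0.001 -0.003 -0.004 0.95;-0.08 0.035 0.03 0 0 0 0.95;-0.06 0.03 0.05 0 0 0 0.95;-0.03 0.015 0.06 0 0 0 0.95;-0.01 0 0.05 0 0 0 0.95;0 0 0.02 0 0 0 0.95;0 0 0 0 0 0 0.95;0 0 0 0 0 0 0.95",
)

```text
t: 82.9
ee_pos: [0.644, -0.1221, 0.2621]
tcp_rot: [0.813, 0.582, -0.007, -0.007]
force: [0.2, -0.2, -1.4]
opening: 0.0138
```

Run:
```python
from h import *
go(*rail(.046,.24,-.002))
i,K,c=cam("wrist"); cv2.imwrite("pics/w59.png",cv2.resize(i,None,fx=1.5,fy=1.5))
```

```text
t 82.9 p [ 0.644  -0.1221  0.2621] q [ 0.8134  0.5817 -0.0073 -0.0067] F [ 0.2  -0.18 -1.38] op 0.0138 j [-0.22  0.23  1.62 -0.    1.3   0.11]
turn tot [-0.0031  0.0006 -0.0013] rows>= 0.17482059134273514 | shift tot after turn [0.025 0.008 0.074] before turn [0.025 0.009 0.073] rows>= 0.5784291956889098
```

Call:
move_arm(
  commands="0.012 0 0 -0.003 0 -0.001 0.95;0.012 0 0.02 0 0 0 0.95;0 0 0.04 0 0 0 0.95;0 0 0.05 0 0 0 0.95;0 0 0.04 0 0 0 0.95;0 0 0.02 0 0 0 0.95;0 0 0 0 0 0 0.95",
)

```text
t: 83.53
ee_pos: [0.6494, -0.1107, 0.2129]
tcp_rot: [0.81, 0.587, 0.002, 0.005]
force: [0.4, 0.0, -1.6]
opening: 0.0137
```

Run:
```python
from h import *
go(*rail(.046,.155,-.002))
i,K,c=cam("wrist"); cv2.imwrite("pics/w60.png",cv2.resize(i,None,fx=1.5,fy=1.5))
```

```text
t 83.53 p [ 0.6494 -0.1107  0.2129] q [0.8097 0.5868 0.0022 0.0048] F [ 0.36  0.01 -1.63] op 0.0137 j [-0.21  0.25  1.69 -0.    1.19  0.11]
turn tot [0.0016 0.0003 0.0007] rows>= 0.09358853214104101 | shift tot after turn [-0.017  0.003  0.193] before turn [-0.016  0.001  0.193] rows>= 1.4342169288332764
```

Call:
move_arm(
  commands="-0.008 -0.003 0.02 0.002 0 0.001 0.95;-0.008 -0.003 0.04 0 0 0 0.95;0 0 0.05 0 0 0 0.95;0 0 0.04 0 0 0 0.95;0 0 0.02 0 0 0 0.95;0 0 0 0 0 0 0.95",
)

```text
t: 84.08
ee_pos: [0.6474, -0.1164, 0.1602]
tcp_rot: [0.812, 0.584, -0.0, 0.001]
force: [-0.5, 0.7, -2.2]
opening: 0.0139
```

Run:
```python
from h import *
go(*rail(.046,.152,-.002))
i,K,c=cam("wrist"); cv2.imwrite("pics/w61.png",cv2.resize(i[100:300,150:350],None,fx=3,fy=3))
```

```text
t 84.08 p [ 0.6474 -0.1164  0.1602] q [ 8.120e-01  5.837e-01 -5.000e-04  8.000e-04] F [-0.53  0.72 -2.2 ] op 0.0139 j [-0.21  0.3   1.73 -0.    1.11  0.11]
turn tot [ 0.0001  0.0003 -0.0005] rows>= 0.029399259378883928 | shift tot after turn [0.004 0.003 0.027] before turn [0.004 0.003 0.027] rows>= 0.20607101376181788
```

Call:
move_arm(
  commands="0.002 0.003 0.015 0 0 0 0.95;0 0 0.018 0 0 0 0.95;0 0 0.015 0 0 0 0.95;0 0 0.01 0 0 0 0.95",
)

```text
t: 84.47
ee_pos: [0.6504, -0.1167, 0.1509]
tcp_rot: [0.812, 0.584, 0.001, 0.002]
force: [-7.5, 1.6, 13.3]
opening: 0.0136
```

Run:
```python
from h import *
go(*rail(.046,.152,-.002))
i,K,c=cam("wrist"); cv2.imwrite("pics/w62.png",cv2.resize(i[100:300,150:350],None,fx=3,fy=3))
```

```text
t 84.47 p [ 0.6504 -0.1167  0.1509] q [8.120e-01 5.837e-01 8.000e-04 2.400e-03] F [-7.52  1.58 13.28] op 0.0136 j [-0.21  0.31  1.74 -0.    1.09  0.11]
turn tot [ 0.0008  0.0002 -0.0005] rows>= 0.048011485923136185 | shift tot after turn [ 0.001 -0.007 -0.004] before turn [ 0.001 -0.007 -0.004] rows>= 0.05825717576664449
```

Call:
move_arm(
  commands="0 -0.004 -0.012 0 0 0 0.95;0 -0.007 -0.006 0 0 0 0.95;0 -0.002 0 0 0 0 0.95;0 0 0.006 0 0 0 0.95;0 0 0.006 0 0 0 0.95",
)

```text
t: 84.93
ee_pos: [0.6484, -0.1156, 0.1558]
tcp_rot: [0.812, 0.584, 0.003, 0.005]
force: [-0.9, 0.2, -2.2]
opening: 0.0137
```

Run:
```python
from h import *
go(*rail(.046,.152,-.002))
i,K,c=cam("wrist"); cv2.imwrite("pics/w63.png",cv2.resize(i[100:300,150:350],None,fx=3,fy=3))
```

```text
t 84.93 p [ 0.6484 -0.1156  0.1558] q [0.8119 0.5838 0.0029 0.0048] F [-0.86  0.17 -2.24] op 0.0137 j [-0.21  0.3   1.74 -0.    1.09  0.11]
turn tot [ 0.0018  0.0001 -0.0004] rows>= 0.09421377590206174 | shift tot after turn [-0.     0.001  0.013] before turn [-0.     0.001  0.013] rows>= 0.09331191045076251
```

Centred. Lower to contact, release.

Call:
move_arm(
  commands="0 0 0.012 0.001 0 0 0.95;0 -0.001 0.012 0 0 0 0.95;0 -0.001 0.01 0 0 0 0.95",
)

```text
t: 85.23
ee_pos: [0.6484, -0.1156, 0.1507]
tcp_rot: [0.812, 0.584, 0.001, 0.002]
force: [-8.0, 1.7, 17.0]
opening: 0.0142
```

Call:
move_arm(
  commands="0 0 -0.001 0 0 0 0.95;0 0 0 0 0 0 0.6;0 0 0 0 0 0 0.6;0 0 0 0 0 0 0.6;0 0 0 0 0 0 0.6;0 0 -0.04 0 0 0 0.6;0 0 -0.08 0 0 0 0.6;0 0 -0.12 0 0 0 0.6;0 0 -0.12 0 0 0 0.6;0 0 -0.06 0 0 0 0.6;0 0 0 0 0 0 0.6",
)

```text
t: 86.15
ee_pos: [0.6464, -0.1151, 0.2798]
tcp_rot: [0.812, 0.584, -0.002, -0.001]
force: [0.9, 0.7, 0.3]
opening: 0.0351
```

Run:
```python
from h import *
p2,M=plate(.047,.055,.16); print(p2)
go([p2[0],p2[1],.32],Rt(PY))
i,K,c=cam("wrist"); cv2.imwrite("pics/w64.png",cv2.resize(i,None,fx=1.5,fy=1.5))
i,K,c=cam("scene"); cv2.imwrite("pics/s64.png",cv2.resize(i[180:320,120:320],None,fx=4,fy=4))
```

```text
[0.59308685 0.35828788 0.21697268]
t 86.15 p [ 0.6464 -0.1151  0.2798] q [ 0.8119  0.5838 -0.0021 -0.0014] F [0.94 0.7  0.32] op 0.0351 j [-0.21  0.22  1.61 -0.    1.32  0.11]
turn tot [-0.0008  0.     -0.1107] rows>= 5.678260817658492 | shift tot after turn [ 1.535  0.408 -0.134] before turn [ 1.439 -0.671 -0.133] rows>= 11.80355018945482
```

Three hang well. Last one from (+,+).

Call:
move_arm(
  commands="0.04 0 -0.05 -0.001 0 -0.0185 0.6;0.08 0 -0.05 0 0 -0.0185 0.6;0.09 0 -0.03 0 0 -0.0185 0.6;0.1 0.01 0 0 0 -0.0185 0.6;0.1 0.02 0 0 0 -0.0185 0.6;0.11 0.03 0 0 0 -0.018 0.6;0.12 0.035 0 0 0 0 0.6;0.12 0.04 0 0 0 0 0.6;0.12 0.04 0 0 0 0 0.6;0.12 0.04 0 0 0 0 0.6;0.12 0.04 0 0 0 0 0.6;0.12 0.04 0 0 0 0 0.6",
)

```text
t: 87.25
ee_pos: [0.6282, 0.2735, 0.2806]
tcp_rot: [0.556, 0.831, -0.018, -0.019]
force: [0.4, -0.7, -0.4]
opening: 0.0356
```

Run:
```python
from h import *
p2,M=plate(.047,.055,.16)
go([p2[0],p2[1],.32],Rt(PY))
```

```text
t 87.25 p [0.6282 0.2735 0.2806] q [ 0.5559  0.8309 -0.0178 -0.0189] F [ 0.44 -0.69 -0.4 ] op 0.0356 j [ 0.37  0.3   1.51  0.01  1.38 -0.02]
turn tot [-0.0081 -0.0018  0.0031] rows>= 0.45354898018874573 | shift tot after turn [ 0.306 -0.006 -0.131] before turn [ 0.307 -0.007 -0.128] rows>= 2.4651721080632276
```

Call:
move_arm(
  commands="0.08 0 -0.03 0 -0.002 0.003 0.6;0.1 0 0 0.008 0 0 0.6;0.08 0 0 0.012 0 0 0.6;0.03 0 0 0.008 0 0 0.6;0 0 0 0 0 0 0.6;0 0 0 0 0 0 0.6",
)

```text
t: 87.75
ee_pos: [0.5848, 0.365, 0.2704]
tcp_rot: [0.555, 0.822, -0.108, -0.072]
force: [0.6, -0.3, 0.3]
opening: 0.0356
```

Run:
```python
from h import *
go(*plate(.048,.042,.13))
i,K,c=cam("wrist"); cv2.imwrite("pics/w65.png",cv2.resize(i,None,fx=1.5,fy=1.5))
```

```text
t 87.75 p [0.5848 0.365  0.2704] q [ 0.555   0.8216 -0.1083 -0.0715] F [ 0.56 -0.32  0.26] op 0.0356 j [0.51 0.45 1.35 0.03 1.6  0.12]
turn tot [-0.0064  0.0009  0.0016] rows>= 0.3421814864579887 | shift tot after turn [-0.074  0.059  0.27 ] before turn [-0.074  0.069  0.268] rows>= 2.1205184461930187
```

Call:
move_arm(
  commands="-0.02 0.018 0.02 -0.006 0 0.001 0.6;-0.03 0.022 0.05 0 0 0 0.6;-0.02 0.015 0.06 0 0 0 0.6;-0.005 0.005 0.06 0 0 0 0.6;0 0 0.05 0 0 0 0.6;0 0 0.02 0 0 0 0.6;0 0 0 0 0 0 0.6",
)

```text
t: 88.38
ee_pos: [0.5939, 0.3316, 0.1842]
tcp_rot: [0.563, 0.819, -0.092, -0.058]
force: [-0.2, 0.2, 0.4]
opening: 0.0353
```

Run:
```python
from h import *
go(*plate(.0475,.0415,.1))
i,K,c=cam("wrist"); cv2.imwrite("pics/w66.png",cv2.resize(i,None,fx=1.5,fy=1.5))
```

```text
t 88.38 p [0.5939 0.3316 0.1842] q [ 0.563   0.8193 -0.0917 -0.0584] F [-0.17  0.19  0.41] op 0.0353 j [0.47 0.45 1.49 0.01 1.41 0.1 ]
turn tot [ 0.0004  0.001  -0.0009] rows>= 0.07369697460470151 | shift tot after turn [0.039 0.007 0.087] before turn [0.039 0.006 0.087] rows>= 0.7061980337138523
```

Call:
move_arm(
  commands="0.018 0.005 0.01 0 0.001 -0.001 0.6;0.018 0.004 0.03 0 0 0 0.6;0.004 0 0.035 0 0 0 0.6;0 0 0.02 0 0 0 0.6;0 0 0 0 0 0 0.6;0 0 0 0 0 0 0.6",
)

```text
t: 88.93
ee_pos: [0.5881, 0.3434, 0.1578]
tcp_rot: [0.561, 0.821, -0.086, -0.06]
force: [0.2, -0.5, -0.5]
opening: 0.0357
```

Run:
```python
from h import *
go(*plate(.0475,.0415,.1))
i,K,c=cam("wrist"); cv2.imwrite("pics/w67.png",cv2.resize(i[100:384,110:400],None,fx=2,fy=2))
```

```text
t 88.93 p [0.5881 0.3434 0.1578] q [ 0.5609  0.8213 -0.086  -0.0596] F [ 0.22 -0.53 -0.53] op 0.0357 j [0.48 0.47 1.52 0.02 1.36 0.1 ]
turn tot [ 0.0017 -0.0002  0.0001] rows>= 0.08589863820128732 | shift tot after turn [-0.005 -0.009  0.   ] before turn [-0.005 -0.009  0.   ] rows>= 0.07252159852659677
```

Call:
move_arm(
  commands="0 0 0.003 0 0 0 0.95; 0 0 0 0 0 0 0.95; 0 0 0 0 0 0 0.95; 0 0 0 0 0 0 0.95; 0 0 0 0 0 0 0.95; 0 0 0 0 0 0 0.95; 0 0 -0.04 0 0 0 0.95; 0 0 -0.1 0 0 0 0.95; 0 0 -0.12 0 0 0 0.95; 0 0 -0.12 -0.016 0 0 0.95; 0 0 -0.08 -0.018 0 0 0.95",
  force=25,
)

```text
t: 89.9
ee_pos: [0.6123, 0.3514, 0.2831]
tcp_rot: [0.564, 0.825, -0.007, -0.004]
force: [0.2, 0.4, -1.3]
opening: 0.0136
```

```bash
python3 -c "
from h import *
go(*rail(.138,.30,-.002))"
```

```text
t 89.9 p [0.6123 0.3514 0.2831] q [ 0.5645  0.8254 -0.007  -0.0037] F [ 0.2   0.37 -1.34] op 0.0136 j [0.49 0.32 1.48 0.   1.36 0.11]
turn tot [-0.0023  0.0011  0.1102] rows>= 5.652310172194659 | shift tot after turn [-1.133  0.606 -0.056] before turn [-1.259 -0.257 -0.05 ] rows>= 9.526150218325498
```

Call:
move_arm(
  commands="0 0 -0.04 0 0 0.0185 0.95; -0.08 0 -0.02 0 0 0.0185 0.95; -0.1 0 0 0 0 0.0185 0.95; -0.1 0 0 0 0 0.0185 0.95; -0.1 0 0 0 0 0.0185 0.95; -0.1 0 0 -0.002 0 0.018 0.95; -0.1 0.05 0 0 0 0 0.95; -0.1 0.05 0 0 0 0 0.95",
)

```text
t: 90.57
ee_pos: [0.619, 0.1436, 0.3194]
tcp_rot: [0.819, 0.574, 0.008, 0.005]
force: [-0.7, 0.5, -2.3]
opening: 0.0138
```

```bash
python3 -c "
from h import *
go(*rail(.138,.30,-.002))"
```

```text
t 90.57 p [0.619  0.1436 0.3194] q [0.8187 0.5741 0.0076 0.0046] F [-0.66  0.47 -2.35] op 0.0138 j [ 0.19  0.15  1.62 -0.    1.36  0.54]
turn tot [ 0.0026 -0.0011 -0.0042] rows>= 0.2601909085926711 | shift tot after turn [-0.482  0.367  0.065] before turn [-0.473  0.378  0.067] rows>= 4.513409161042712
```

Call:
move_arm(
  commands="-0.1 0.08 0 0.0025 0 -0.004 0.95; -0.1 0.08 0.01 0 0 0 0.95; -0.1 0.08 0.01 0 0 0 0.95; -0.08 0.06 0.01 0 0 0 0.95; -0.05 0.03 0.01 0 0 0 0.95; 0 0 0 0 0 0 0.95; 0 0 0 0 0 0 0.95",
)

```text
t: 91.15
ee_pos: [0.6707, -0.0265, 0.3122]
tcp_rot: [0.813, 0.582, 0.002, -0.001]
force: [-0.2, -0.6, -2.6]
opening: 0.0135
```

```bash
python3 -c "
from h import *
go(*rail(.138,.25,-.002))"
```

```text
t 91.15 p [ 0.6707 -0.0265  0.3122] q [ 8.133e-01  5.819e-01  2.400e-03 -7.000e-04] F [-0.21 -0.63 -2.62] op 0.0135 j [-0.08  0.23  1.54  0.    1.37  0.25]
turn tot [ 0.0003 -0.0008 -0.0012] rows>= 0.07397489420771546 | shift tot after turn [0.001 0.024 0.207] before turn [0.    0.024 0.207] rows>= 1.5454719848797782
```

Call:
move_arm(
  commands="0 0.012 0.03 0 0 -0.001 0.95; 0 0.01 0.05 0 0 0 0.95; 0 0 0.05 0 0 0 0.95; 0 0 0.05 0 0 0 0.95; 0 0 0.02 0 0 0 0.95; 0 0 0 0 0 0 0.95; 0 0 0 0 0 0 0.95",
)

```text
t: 91.73
ee_pos: [0.6765, -0.0214, 0.2463]
tcp_rot: [0.809, 0.588, 0.002, -0.002]
force: [-0.3, -0.5, -2.4]
opening: 0.0139
```

```bash
python3 -c "
from h import *
go(*rail(.138,.152,-.002))
i,K,c=cam('wrist')
a=cv2.resize(i[100:300,150:350],None,fx=3,fy=3)
cv2.imwrite('pics/w70.png',a)"
```

```text
t 91.73 p [ 0.6765 -0.0214  0.2463] q [ 0.8091  0.5876  0.0022 -0.0024] F [-0.3  -0.49 -2.39] op 0.0139 j [-0.07  0.27  1.61  0.01  1.26  0.24]
turn tot [-0.0002 -0.001   0.001 ] rows>= 0.0754214721909645 | shift tot after turn [-0.021  0.011  0.314] before turn [-0.023  0.011  0.314] rows>= 2.3360852877009353
```

View pics/w70.png

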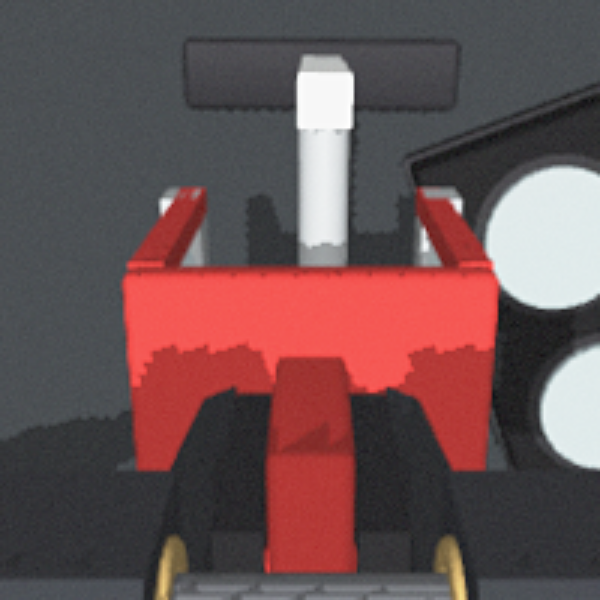

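The bar shows at column ~324 under the deck against the 310 wanted. That is about 4 mm to go along tool +y, as the pose estimate also says.

Call:
move_arm(
  commands="-0.012 0.008 0.02 0 -0.001 0 0.95; -0.01 0.006 0.03 0 0 0.001 0.95; 0 0 0.02 0 0 0 0.95; 0 0 0 0 0 0 0.95; 0 0 0 0 0 0 0.95",
)

```text
t: 92.2
ee_pos: [0.6803, -0.029, 0.2263]
tcp_rot: [0.811, 0.585, 0.001, 0.001]
force: [0.3, -0.5, -2.3]
opening: 0.0138
```

```bash
python3 -c "
from h import *
go(*rail(.138,.152,-.002))
i,K,c=cam('wrist')
a=cv2.resize(i[100:300,150:350],None,fx=3,fy=3)
cv2.imwrite('pics/w71.png',a)"
```

```text
t 92.2 p [ 0.6803 -0.029   0.2263] q [0.8108 0.5853 0.0013 0.0013] F [ 0.28 -0.52 -2.27] op 0.0138 j [-0.08  0.29  1.62 -0.    1.23  0.24]
turn tot [ 0.0006 -0.0001  0.0001] rows>= 0.03067039280847413 | shift tot after turn [-0.001 -0.009  0.248] before turn [-0.001 -0.01   0.248] rows>= 1.8352753980261023
```

View pics/w71.png

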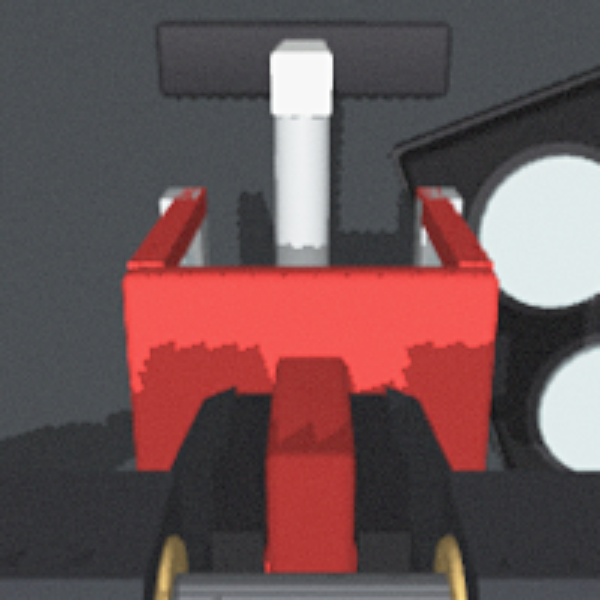

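Call:
move_arm(
  commands="0 -0.008 0.03 0 0 0 0.95; 0 0 0.04 0 0 0 0.95; 0 0 0.04 0 0 0 0.95; 0 0 0.03 0 0 0 0.95; 0 0 0 0 0 0 0.95; 0 0 0 0 0 0 0.95",
)

```text
t: 92.75
ee_pos: [0.6776, -0.0284, 0.1797]
tcp_rot: [0.811, 0.585, 0.001, 0.001]
force: [0.4, -0.5, -2.7]
opening: 0.014
```

```bash
python3 -c "
from h import *
go(*rail(.138,.152,-.002))
i,K,c=cam('wrist')
a=cv2.resize(i[100:300,150:350],None,fx=3,fy=3)
cv2.imwrite('pics/w72.png',a)"
```

```text
t 92.75 p [ 0.6776 -0.0284  0.1797] q [0.811  0.5851 0.0013 0.0011] F [ 0.43 -0.53 -2.7 ] op 0.014 j [-0.08  0.32  1.67 -0.    1.15  0.24]
turn tot [ 0.0005 -0.0001  0.0001] rows>= 0.027930242171496495 | shift tot after turn [-0.     0.     0.092] before turn [-0.    -0.     0.092] rows>= 0.6827875328270913
```

View pics/w72.png

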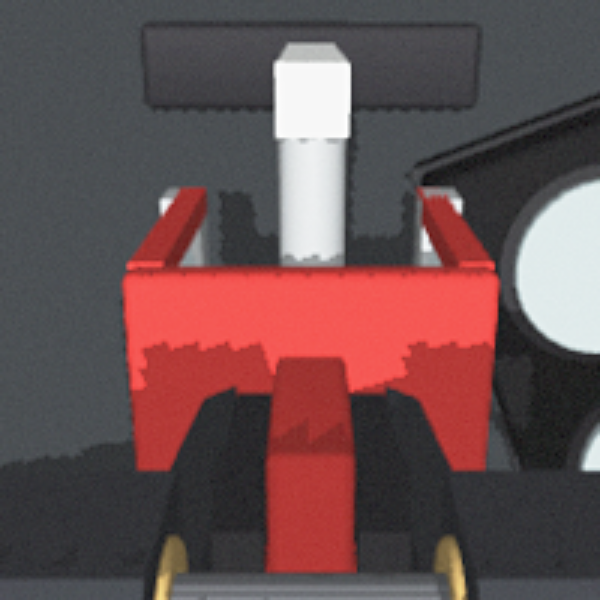

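Centred (bar col ~312). Lower to contact.

Call:
move_arm(
  commands="0 0 0.025 0 0 0 0.95; 0 0 0.025 0 0 0 0.95; 0 0 0.02 0 0 0 0.95; 0 0 0.01 0 0 0 0.95; 0 0 0.005 0 0 0 0.95; 0 0 0 0 0 0 0.95",
)

```text
t: 93.3
ee_pos: [0.6782, -0.0284, 0.1521]
tcp_rot: [0.811, 0.585, 0.002, 0.001]
force: [-1.0, 0.3, -2.7]
opening: 0.0137
```

Call:
move_arm(
  commands="0 0 0.006 0 0 0 0.95; 0 0 0.005 0 0 0 0.95; 0 0 0 0 0 0 0.95",
)

```text
t: 93.55
ee_pos: [0.6791, -0.0283, 0.1515]
tcp_rot: [0.811, 0.585, 0.002, 0.002]
force: [-0.7, -0.9, -2.7]
opening: 0.0136
```

Call:
move_arm(
  commands="0 0 0.006 0 0 0 0.95; 0 0 0.006 0 0 0 0.95; 0 0 0 0 0 0 0.95",
)

```text
t: 93.8
ee_pos: [0.6803, -0.0283, 0.1514]
tcp_rot: [0.811, 0.585, 0.004, 0.003]
force: [0.1, -0.2, -2.2]
opening: 0.0138
```

```bash
python3 -c "
from h import *
print(get_state()['ft_torque'],get_state()['joint_torque'])
go(*rail(.138,.152,-.002))
i,K,c=cam('wrist')
a=cv2.resize(i[100:300,150:350],None,fx=3,fy=3)
cv2.imwrite('pics/w73.png',a)
i,K,c=cam('scene'); cv2.imwrite('pics/s73.png',cv2.resize(i,None,fx=1.5,fy=1.5))"
```

```text
[-0.01241831  0.10629419 -0.00075629] [ 4.21569776e-02 -5.40497625e+01 -3.47918773e+01  8.60473257e-02
  6.13641157e-02  4.74431916e-03]
t 93.8 p [ 0.6803 -0.0283  0.1514] q [0.8109 0.5851 0.0038 0.0031] F [ 0.11 -0.24 -2.19] op 0.0138 j [-0.08  0.34  1.69  0.    1.09  0.24]
turn tot [ 0.0015 -0.0004  0.0001] rows>= 0.079797568527575 | shift tot after turn [-0.003 -0.008 -0.002] before turn [-0.003 -0.008 -0.002] rows>= 0.06590439502796623
```

View pics/w73.png

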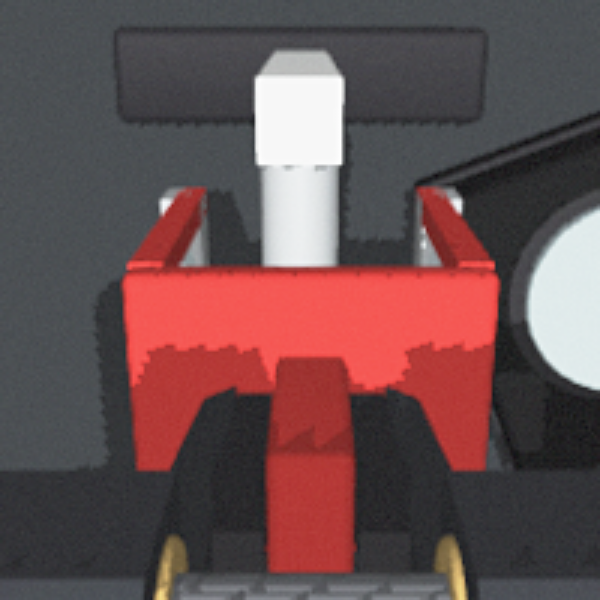

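View pics/s73.png

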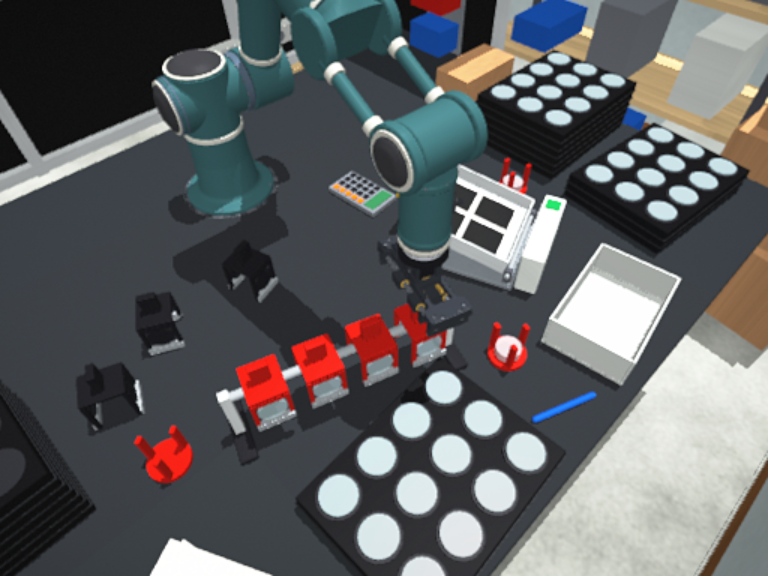

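The bar is at column ~300, so the tool drifted about 2.5 mm and tilted slightly while it lowered. Fz shows no contact yet. I'll correct before releasing.

Call:
move_arm(
  commands="0 -0.009 -0.012 0.0015 0 0 0.95; 0 0 0 0.001 0 0 0.95; 0 0 0 0 0 0 0.95; 0 0 0 0 0 0 0.95",
)

```text
t: 94.23
ee_pos: [0.6773, -0.0273, 0.1532]
tcp_rot: [0.811, 0.585, -0.001, -0.004]
force: [0.3, 0.9, -2.5]
opening: 0.0139
```

```bash
python3 -c "
from h import *
go(*rail(.138,.150,-.002))"
```

```text
t 94.23 p [ 0.6773 -0.0273  0.1532] q [ 0.811   0.5851 -0.0014 -0.0042] F [ 0.28  0.93 -2.52] op 0.0139 j [-0.08  0.35  1.69  0.01  1.12  0.24]
turn tot [-0.0013 -0.0004  0.    ] rows>= 0.07228280951564628 | shift tot after turn [-0.003  0.002  0.011] before turn [-0.003  0.002  0.011] rows>= 0.08526615722984114
```

Call:
move_arm(
  commands="0 0 0.015 -0.001 0 0 0.95; 0 0 0.015 0 0 0 0.95; 0 0 0 0 0 0 0.95",
)

```text
t: 94.48
ee_pos: [0.6786, -0.0272, 0.152]
tcp_rot: [0.811, 0.585, 0.002, -0.0]
force: [0.8, -0.5, -3.3]
opening: 0.014
```

```bash
python3 -c "
from h import *
go(*rail(.138,.150,-.002))
i,K,c=cam('wrist')
a=cv2.resize(i[100:300,150:350],None,fx=3,fy=3)
cv2.imwrite('pics/w74.png',a)"
```

```text
t 94.48 p [ 0.6786 -0.0272  0.152 ] q [ 8.110e-01  5.851e-01  1.900e-03 -4.000e-04] F [ 0.78 -0.51 -3.32] op 0.014 j [-0.08  0.34  1.69  0.    1.1   0.24]
turn tot [ 0.0002 -0.0006  0.0001] rows>= 0.03131183285427174 | shift tot after turn [-0.005 -0.002  0.007] before turn [-0.005 -0.002  0.007] rows>= 0.061533706763566814
```

View pics/w74.png

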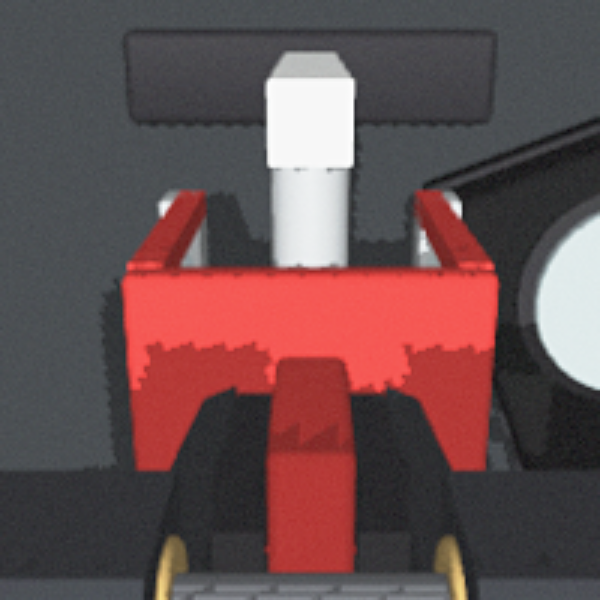

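Call:
move_arm(
  commands="0 0 0.012 0 0 0 0.95",
)

```text
t: 94.62
ee_pos: [0.6799, -0.0273, 0.1504]
tcp_rot: [0.811, 0.585, 0.003, 0.001]
force: [-9.4, 0.4, 21.3]
opening: 0.0138
```

Contact with the rail is clear (+21 N); zero rows let it relax. Release.

Call:
move_arm(
  commands="0 -0.004 -0.003 0 0 0 0.95; 0 0 0 0 0 0 0.95; 0 0 0 0 0 0 0.6; 0 0 0 0 0 0 0.6; 0 0 0 0 0 0 0.6; 0 0 0 0 0 0 0.6; 0 0 0 0 0 0 0.6",
)

```text
t: 95.2
ee_pos: [0.6787, -0.0269, 0.1487]
tcp_rot: [0.811, 0.585, 0.003, 0.001]
force: [-0.1, -0.7, 0.2]
opening: 0.0356
```

```bash
python3 -c "
from h import *
st()
i,K,c=cam('wrist')
a=cv2.resize(i[100:300,150:350],None,fx=3,fy=3)
cv2.imwrite('pics/w75.png',a)"
```

```text
t 95.2 p [ 0.6787 -0.0269  0.1487] q [8.11e-01 5.85e-01 3.20e-03 8.00e-04] F [-0.08 -0.71  0.23] op 0.0356 j [-0.08  0.35  1.7   0.    1.09  0.24]
```

View pics/w75.png

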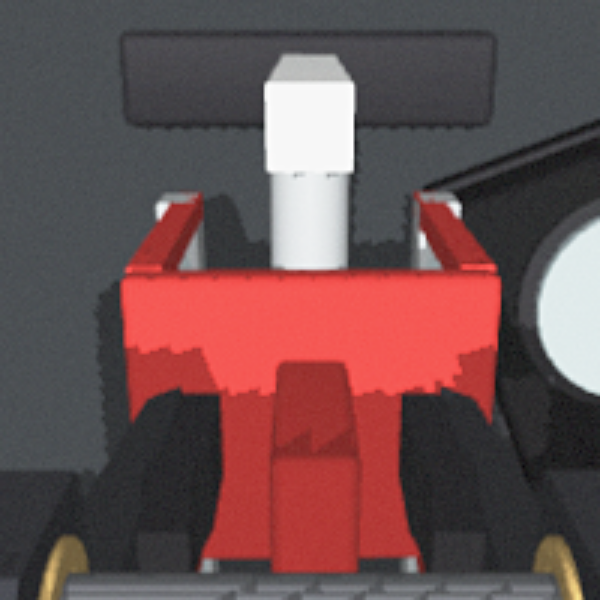

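The fingers are open, the carrier sits level and the bar is centred (~311). Retreat.

Call:
move_arm(
  commands="0 0 -0.04 0 0 0 0.6; 0 0 -0.08 0 0 0 0.6; 0 0 -0.12 0 0 0 0.6; 0 0 -0.12 0 0 0 0.6; 0 0 -0.1 0 0 0 0.6; 0 0 -0.1 0 0 0 0.6; 0.1 0 0 0 0 0 0.6; 0.12 0 0 0 0 0 0.6; 0.12 0 0 0 0 0 0.6; 0.12 0 0 0 0 0 0.6; 0 0 0 0 0 0 0.6; 0 0 0 0 0 0 0.6",
)

```text
t: 96.25
ee_pos: [0.7233, 0.1066, 0.3391]
tcp_rot: [0.812, 0.583, 0.008, 0.003]
force: [0.3, -0.8, 0.0]
opening: 0.0352
```

```bash
python3 -c "
from h import *
st()
for n in ('scene','side','wrist'):
  i,K,c=cam(n); cv2.imwrite('pics/f76%s.png'%n,cv2.resize(i,None,fx=1.5,fy=1.5))"
```

```text
t 96.25 p [0.7233 0.1066 0.3391] q [0.8124 0.583  0.0078 0.0033] F [ 0.26 -0.83  0.03] op 0.0352 j [0.11 0.33 1.37 0.   1.43 0.44]
```

View pics/f76scene.png

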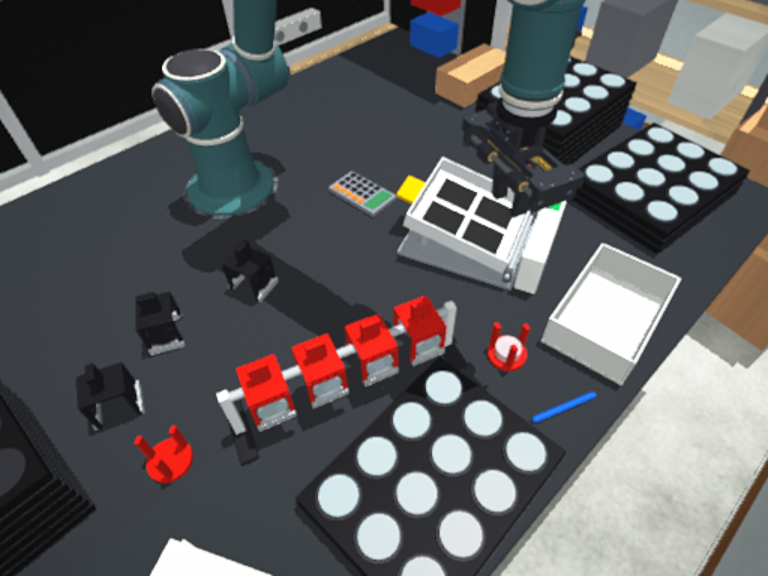

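View pics/f76side.png

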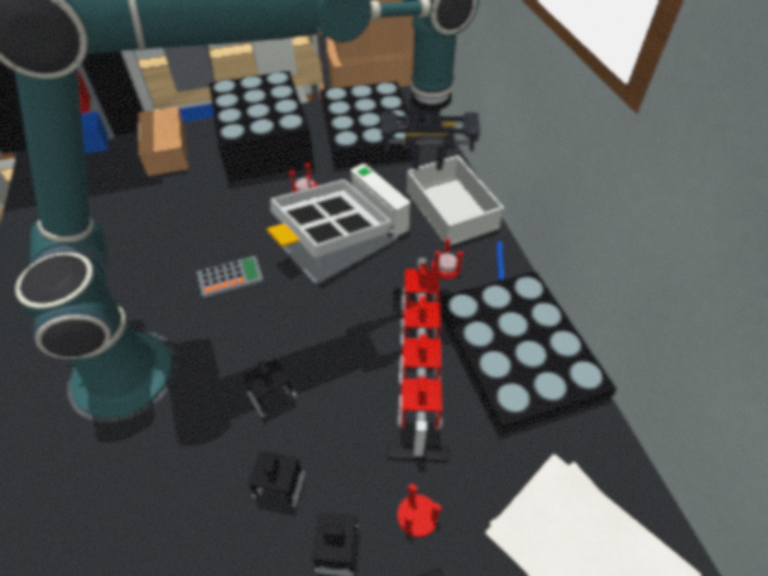

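View pics/f76wrist.png

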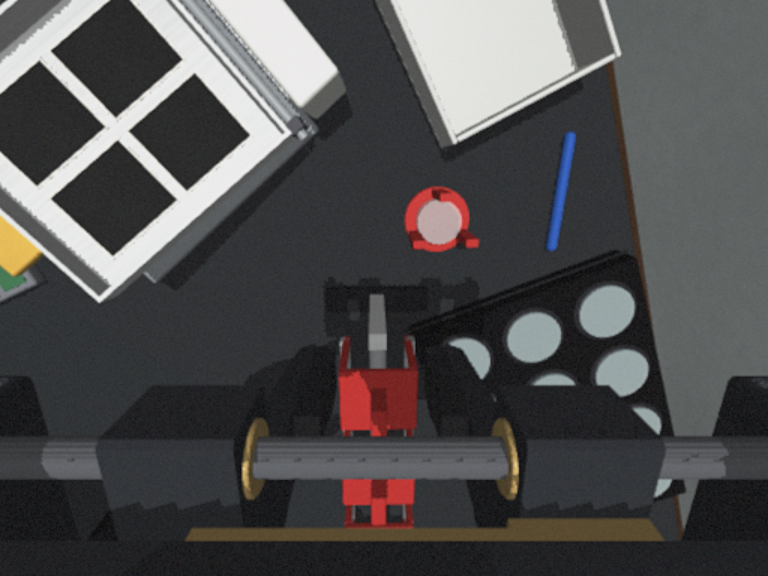

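```bash
python3 -c "
from h import *
i,K,c=cam('scene'); a=cv2.resize(i[190:300,135:320],None,fx=4,fy=4,interpolation=cv2.INTER_CUBIC)
cv2.imwrite('pics/z1.png',a)
i,K,c=cam('side'); cv2.imwrite('pics/z2.png',cv2.resize(i[160:310,230:330],None,fx=4,fy=4,interpolation=cv2.INTER_CUBIC)[:600])"
```

```text
(no output)
```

View pics/z1.png

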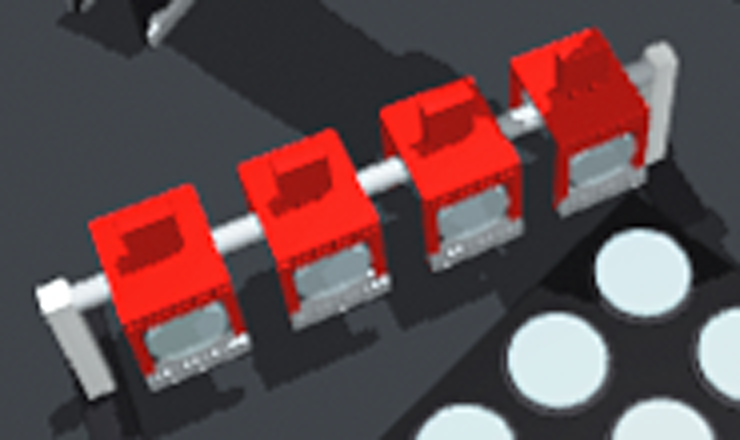

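View pics/z2.png

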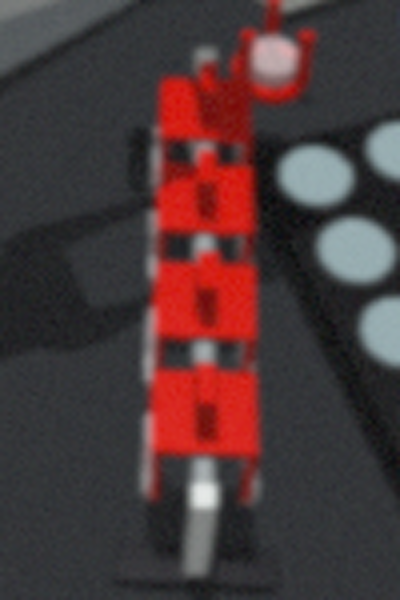

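All four carriers hang centred and level, with gaps between them. The plate is up and empty, and the three holders stand.

```bash
python3 -c "
from cell import *
print(hand_in())"
```

```text
the job is handed in; nothing more can be done
None
```

I stood all four red carriers on the pads, pressed the plate level by its tab and held it. I then let it rise, hung every carrier on the rail and handed in at about t = 96 s.

**What went wrong and was mended:**
- After the first press (t ≈ 37–40 s) one carrier was found knocked about 20 mm off its pad. I put it back and pressed again, holding the plate level for about 2 s (t ≈ 52–54 s).
- The first carrier I hung sat tilted at first, so I hung it again, centred.
- While lowering the last carrier, the tool drifted about 2.5 mm off the bar's middle. I corrected that before release. It showed about 21 N of contact on the rail, and I relaxed the pressure before opening the fingers.

**Last checks:** the scene, side and wrist pictures show four carriers astride the bar, level and with gaps between them. The plate is up and empty, the three round holders are upright, and the arm is clear with about 0 N on the wrist. No check failed, but whether the scanner read the carriers could not be seen directly; I only know the plate was held level.

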